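Unload the drilled plates from a spring-catch leaf jig

ROBOT

A 7-joint arm with a two-finger parallel gripper is mounted at the origin on a cart in front of the work surface, level with it; the furniture and walls round the work are solid. World frame = base frame: x ahead of the robot, y to its left, z up, the work surface at z = 0. Lengths are in mm, angles in rad, forces in N, time in s.
With the tool pointing down it reaches from about 425 to 875 mm from the base axis. Payload 4.7 kg.
Tool frame: the origin (TCP) lies at the very end of the fingers, on their centre line; the grasp point (between the pads) lies env.grip_depth behind it (env.grip_depth is the distance from the TCP to the grasp point, in mm); x points along the fingers, y is the direction in which the jaws open and shut, and the axes are right-handed (so a half turn about x gives the same grasp; the last joint's range is limited). The gripper opens to 85 mm and grips with 20 to 120 N. Pads are 22 mm wide; open, the fingers measure 114 mm over their backs; the gripper's body (76 mm by 85 mm) begins 54 mm behind the grasp point. The pads swing forward as they close: fully open they stand 13 mm farther back than shut.
Start: joints at [-1.326, 0.321, -0.07, 1.45, 0.023, 1.371, -0.057], TCP at [148.718, 632.778, 231.349] pointing down, gripper open.
Joint ranges: [-2.86, 2.86], [-0.3, 2.09], [-1.38, 1.24], [0.06, 2.45], [-1.56, 4.7], [0.09, 2.05], [-2.69, 2.69]. Speed limits (rad/s): [2.57, 2.57, 3.14, 3.14, 3.14, 3.14, 3.14].

INTERFACE

Orientations are given as a unit quaternion [w, x, y, z].
In Python, from workcell import env, optics gives the robot as it stands.
- The arm moves only by the tool apply_moves, never from a script. Its argument "rows" is a list of rows, each an object with "dr": the turn, a rotation vector about the world's x, y, z in rad, a list of three; "offset": the shift along the world's x, y, z in m, a list of three; "claw": the closure, from -1 (fully open) to 1 (shut). In form: [{"dr": [rx, ry, rz], "offset": [dx, dy, dz], "claw": claw}, ...]. A call has 1 to 20 rows; each row shifts and turns the pose as measured when the row begins; what a row does not reach is not made up. A row lasts 1/12 s, in which the tool goes at most 41.7 mm and 7.16 degrees, less where a joint would pass 70% of its speed; a pose out of reach is approached as far as the arm can. A call is refused whole if a number of a shift passes 0.0417 or a number of a turn 0.125, either way. A call with a gripper value outside its range is refused whole. The fingers move at their own pace and stop on an object; the grip force is fixed at half the most. Time passes only in rows, so rows that do not move let the fingers close. It gives the time, the measured TCP pose, the force and the opening at its end, in the units of the state.
- env.observe(): the state, without advancing time (a new reading comes with each control period).
- optics.grab_frame(name): name is "scene" or "top"; returns the picture (384x512x3 uint8, red, green, blue); there is no depth.
- optics.camera_params(name): a dict with "mtx" (3x3 intrinsics, pixels), "distortion" ([k1, k2, p1, p2, k3] as OpenCV has them; the pictures are not rectified), "rvec" (rotation vector, rad) and "tvec" (3), from world to camera coordinates, as OpenCV has them. Camera axes: x right, y down, z forward; pixel columns grow to the right and rows downward; lengths in mm; the calibration is good to about 2 mm. A picture is of the moment at which its call begins. camera_params takes no time and is no camera call.
- env.hand_in(): hands the job in, once; it reports no verdict.
The state is a dict: "time_s": time; "q": joint angles; "dq": joint speeds; "joint_torque": joint torques, N m; "position": TCP position; "orientation": TCP orientation; "contact_force": force on the tool from outside, world axes, zero at the start; "moment": the same for the moment, N m; "width": opening from 0.0 (shut) to 1.0 (fully open).
Only numpy, scipy, OpenCV 4.12 (cv2) and the standard library are available. Lean on these libraries where they do the work, as an engineer would, in place of code of your own. Each camera call takes 0.05 s, during which the arm holds its last target.

TASK

The drill jig is shut on three or four finished plates. Push its catch back through the small release hole with the drift so that the leaf springs open, lay every plate flat on the wooden parts board, side by side and none on another, then shut the leaf until the catch snaps home and leave the drift lying on the bench top. Do not disturb the other things on the bench.

Things in the scene. Friction and masses are not known exactly. Their poses are not given: they have to be found in the camera images.
- jig: grey drill jig, 160 mm along its x, 188 mm along its y, on a fixed 12 mm steel sub-plate (166 x 228 mm); origin at the centre of the casting's underside, 12 mm above the bench, z up; top at z = 50 mm (62 mm above the bench). Its -x face is the front wall with the release hole. The leaf is hinged at the +x side, on the line x = 66 mm, z = 52 mm. Four nests lie in a row along y under the leaf.
- nest_a (a point): where a plate's centre lies when it sits in this nest (jig x = 2, y = -67.5, z = 41 mm), its length along the jig's x. Pocket 41 mm wide, 79.5 mm long (x = -41 to 38.5 mm), 18 mm deep: a plate lies flush with the jig's top and leaves no room for fingers. The pocket floor ends at x = 0; under the front (-x) half is a relief, 17 mm deeper.
- nest_b (a point): the same for the next nest (jig y = -22.5 mm).
- nest_c (a point): the same for the next nest (jig y = 22.5 mm).
- nest_d (a point): the same for the last nest (jig y = 67.5 mm).
- press_a (a point): where to press the plate of nest_a: on its upper face near its front end (jig x = -20 mm, z = 50 mm). Pressed lightly (2 N) to some 8 mm below the jig's top it rocks over the floor's edge, front end down by about 0.54 rad, and stays so; its back (+x) end then stands about 16 mm proud of the jig's top and can be gripped across the 36 mm width.
- press_b (a point): the same for the plate of nest_b.
- press_c (a point): the same for the plate of nest_c.
- press_d (a point): the same for the plate of nest_d.
- release_hole (a point): centre of the mouth of the release hole in the jig's front wall, 38 mm above the bench: 12 mm diameter, 8 mm through the wall, running along the jig's +x. The face of the catch stands 10 mm behind the wall's inner side.
- catch (a joint): how far the spring catch inside the jig is pushed back along the jig's +x, 0 to 0.008 m. 0 = sprung home; over 0.0045 the leaf is free. The spring pushes back with 4 N at 0 and 7 N at full travel.
- catch_face (a point): centre of the face of the catch, 22 mm square, that is seen through the release hole and pushed; moves with the catch.
- leaf (a joint): angle of the leaf, the 8 mm steel plate with drill bushes over the nests: 0 shut, 1.75 rad fully open, standing up at the jig's +x side. Only the catch frees it; a damped spring then swings it open in 2 to 3 s and keeps it there. To shut it, push it over against the spring (3 N at the edge), then press the last 15 mm down with 5 to 15 N till the catch snaps over its lip; it stays within 0.01 rad of 0.
- leaf_edge (a point): middle of the leaf's free edge, on the outer face (upper face when shut): 151 mm from the hinge line along the leaf. The leaf is as wide as the jig (188 mm).
- drift: square-shank steel drift (pin punch), 150 mm long, 0.1 kg: shank 11 mm square, 100 mm long; then a round tip 7 mm in diameter and 45 mm long. Lies on the bench on a flat; origin on its axis at mid length, its x points along the axis to the tip.
- drift_tip (a point): end of the drift's round tip, on the axis, 75 mm from the drift's origin along its x.
- plate_a: drilled steel plate, 70 mm long (its x), 36 mm wide (its y), 18 mm thick (its z), about 0.35 kg, with two 10 mm holes through it, one 22 mm either side of the middle; origin at its centre. One of up to four alike, at the start each in a nest of the jig; absent if it reads None from the start.
- plate_b: drilled steel plate, 70 mm long (its x), 36 mm wide (its y), 18 mm thick (its z), about 0.35 kg, with two 10 mm holes through it, one 22 mm either side of the middle; origin at its centre. Alike to plate_a.
- plate_c: drilled steel plate, 70 mm long (its x), 36 mm wide (its y), 18 mm thick (its z), about 0.35 kg, with two 10 mm holes through it, one 22 mm either side of the middle; origin at its centre. Alike to plate_a.
- plate_d: drilled steel plate, 70 mm long (its x), 36 mm wide (its y), 18 mm thick (its z), about 0.35 kg, with two 10 mm holes through it, one 22 mm either side of the middle; origin at its centre. Alike to plate_a.
- tray: wooden parts board screwed to the bench, 182 mm along its x, 130 mm along its y: floor 18 mm above the bench, with a lip 6 mm wide and 10 mm high all round (inside 170 x 118 mm; room for two plates end to end along x by two rows); origin at the centre of the underside.
- bearing: ball bearing, 47 mm across, 14 mm high, a bystander; origin at the centre of its underside.
- tape_black: roll of black tape, 62 mm across, 19 mm high, a bystander; origin at the centre of its underside.
- brass_fitting: brass hose fitting standing up, 22 x 25 x 48 mm, a bystander; origin at the centre of its underside.

How it is judged (in metres and radians):
On the way, in this order (a step that is already met when the one before it is completed fails the run):
1. the drift, put through the release hole, pushes the catch back (value of joint catch above 0.003 m and distance between drift_tip and catch_face below 0.01 m), for 0.05 s.
2. the leaf has sprung open (value of joint leaf above 1.4 rad), for 0.2 s.
At the end, for the whole second after the job is handed in: every plate that was in the jig lies flat (within 0.08 rad) and at rest on the parts board's floor inside its lip; the leaf is shut (under 0.03 rad) with the catch sprung home (under 2 mm); the drift lies at rest on the bench top (x of plate_a in the frame of tray between -0.065 and 0.065 m and y of plate_a in the frame of tray between -0.045 and 0.045 m and z of each of plate_a, plate_b, plate_c, plate_d in the frame of tray below 0.031 m and angle between the z axis of each of plate_a, plate_b, plate_c, plate_d and the z axis of tray, either way round below 0.08 rad and linear speed of each of plate_a, plate_b, plate_c, plate_d, drift below 0.02 m/s and x of plate_b in the frame of tray between -0.065 and 0.065 m and y of plate_b in the frame of tray between -0.045 and 0.045 m and x of plate_c in the frame of tray between -0.065 and 0.065 m and y of plate_c in the frame of tray between -0.045 and 0.045 m and x of plate_d in the frame of tray between -0.065 and 0.065 m and y of plate_d in the frame of tray between -0.045 and 0.045 m and value of joint leaf below 0.03 rad and value of joint catch below 0.002 m and height (world z) of drift below 0.012 m); the robot touches nothing.
It fails at once if the bearing, the roll of tape or the brass fitting is shoved more than 3 cm (distance of any of bearing, tape_black, brass_fitting from where it was at the start of the episode above 0.03 m).
Of plate_a, plate_b, plate_c, plate_d only 3 to 4 are there at a start; the rules pass over those that are not, and their reading is None.
At some moment in a run one of drift may be knocked a few centimetres aside while the robot is not near it.
Once in a run the grip may slacken for a moment while it holds something.
It also fails if it takes over 210 s, if anything falls off the work surface, if the arm or the gripper's body presses on something with over 40 N, if the wrist force passes 120 N, or if a joint passes its speed limit or range.

## Working session

There is one attempt and no reset: what is moved stays moved. The work goes in short steps, Python scripts to look and compute and a tool call to move; the robot and the scene stay as the last step left them, time stands still between calls to the robot, and variables do not carry over. Pictures are saved under pics/ and viewed, and the job is handed in when it is done.

Besides the shell and the picture viewer there is one more tool, called after "Emit:" by a JSON object that holds its "method" and its "body", one argument or row to a line. apply_moves: Moves the arm, as the interface text tells. Its arguments: {"type":"object","properties":{"rows":{"type":"array","items":{"type":"object","properties":{"dr":{"type":"array","items":{"type":"number"}},"offset":{"type":"array","items":{"type":"number"}},"claw":{"type":"number"}}}}},"required":["rows"]}

```bash
mkdir -p pics; ls; python3 - <<'E'
from workcell import env, optics
import cv2
print(env.observe(), env.grip_depth)
for n in("scene","top"):
    cv2.imwrite(f"pics/{n}0.png",optics.grab_frame(n)[:,:,::-1])
    print(n,optics.camera_params(n))
E
```

```text
pics
{'time_s': 0.0, 'q': array([-1.32590064,  0.32181194, -0.07008045,  1.45168267,  0.02256266,
        1.37080008, -0.05687618]), 'dq': array([-1.23786531e-03, -3.26567280e-04,  2.12081998e-04, -1.40056763e-03,
       -3.09230352e-04, -9.66769802e-06, -7.50762802e-04]), 'joint_torque': array([ 7.77853329e-04, -4.93572485e+01, -3.81528027e-01, -3.14337480e+01,
        1.31244451e-02,  1.12208023e-02, -3.75160903e-05]), 'position': array([148.60258955, 632.22730735, 230.22678958]), 'orientation': array([ 0.70234984,  0.08072745,  0.70246072, -0.08207747]), 'contact_force': array([ 0.84337959, -0.66910638,  0.06609715]), 'moment': array([ 0.03632136,  0.01555703, -0.00914416]), 'width': 0.9956542033993975} 18.700000000000003
scene {'mtx': array([[363.73586408,   0.        , 256.41235659],
       [  0.        , 363.73586408, 190.17159599],
       [  0.        ,   0.        ,   1.        ]]), 'distortion': array([-0.02024819,  0.        ,  0.        ,  0.        ,  0.        ]), 'rvec': array([ 0.56879744, -2.55218995,  1.32531043]), 'tvec': array([381.56922509, 234.21251543, 707.73982697])}
top {'mtx': array([[496.96972377,   0.        , 252.9305925 ],
       [  0.        , 496.96972377, 189.56478301],
       [  0.        ,   0.        ,   1.        ]]), 'distortion': array([-0.09364183,  0.        ,  0.        ,  0.        ,  0.        ]), 'rvec': array([ 2.13838212, -2.18646653,  0.10262877]), 'tvec': array([-100.97394309,  478.67144015, 1191.83200201])}
```

View pics/scene0.png

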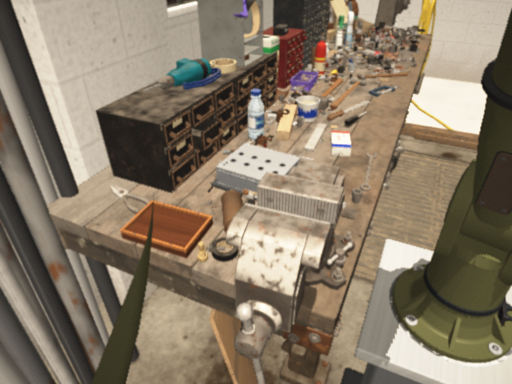

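View pics/top0.png

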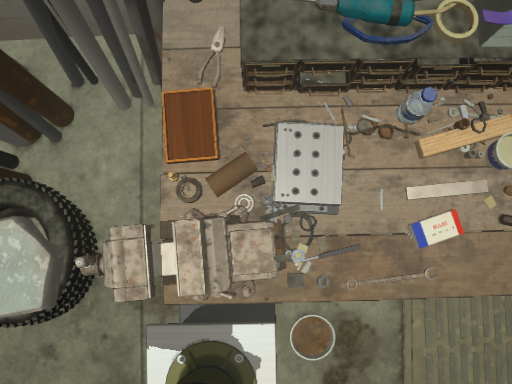

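```bash
cat > h.py <<'E'
import numpy as np, cv2
from workcell import env, optics
def grab(n,f=None):
    im=optics.grab_frame(n)[:,:,::-1].copy()
    if f: cv2.imwrite(f"pics/{f}.png",im)
    return im
def proj(n,P):
    c=optics.camera_params(n)
    return cv2.projectPoints(np.array(P,float).reshape(-1,1,3),c['rvec'],c['tvec'],c['mtx'],c['distortion'])[0].reshape(-1,2)
def ray(n,uv):
    c=optics.camera_params(n)
    R=cv2.Rodrigues(c['rvec'])[0]
    p=cv2.undistortPoints(np.array(uv,float).reshape(-1,1,2),c['mtx'],c['distortion']).reshape(-1,2)
    d=np.c_[p,np.ones(len(p))]@R
    o=-R.T@c['tvec']
    return o,d
def onz(n,uv,z):
    o,d=ray(n,uv)
    z=np.broadcast_to(z,len(d))
    return o+d*((z-o[2])/d[:,2])[:,None]
def crop(n,u0,v0,u1,v1,f,im=None):
    im=grab(n) if im is None else im
    c=im[v0:v1,u0:u1]; s=min(800/(u1-u0),600/(v1-v0))
    cv2.imwrite(f"pics/{f}.png",cv2.resize(c,None,fx=s,fy=s,interpolation=cv2.INTER_CUBIC)); print('scale',s)
    return im
def tri(uv1,uv2):
    o1,d1=ray('scene',[uv1]);o2,d2=ray('top',[uv2]);d1=d1[0];d2=d2[0]
    s=np.linalg.lstsq(np.c_[d1,-d2],o2-o1,rcond=None)[0]
    a=o1+d1*s[0];b=o2+d2*s[1]; return (a+b)/2,np.linalg.norm(a-b)
def st():
    s=env.observe()
    from scipy.spatial.transform import Rotation as R
    w,x,y,z=s['orientation'];M=R.from_quat([x,y,z,w]).as_matrix()
    print('t',round(s['time_s'],2),'p',s['position'].round(1),'x',M[:,0].round(3),'y',M[:,1].round(3),'F',s['contact_force'].round(1),'w',round(s['width'],3)); return s,M
E
python3 - <<'E'
from h import *
st()
print(proj('top',[[0,0,0],[500,0,0],[500,-300,0],[500,300,0],[148,632,231]]))
print(proj('scene',[[0,0,0],[500,0,0],[500,-300,0],[500,300,0],[148,632,231]]))
a=cv2.imread('pics/top0.png')
crop('top',160,80,360,230,'t1',a)
s=cv2.imread('pics/scene0.png')
crop('scene',110,130,370,325,'s1',s)
E
```

```text
t 0.1 p [148.6 632.3 230.4] x [-0.    -0.002 -1.   ] y [ 0.229  0.973 -0.002] F [0.2 0.2 0.1] w 1.002
[[211.49078359 386.01202874]
 [208.31770324 182.20306614]
 [328.06313527 179.47626418]
 [ 90.53789785 184.97592828]
 [-96.88121282 341.90995349]]
[[450.92704489 309.56742626]
 [227.58177021 237.1077303 ]
 [275.57998077 176.34061877]
 [148.0906592  337.7030917 ]
 [205.55521538 885.82038881]]
scale 4.0
scale 3.076923076923077
```

View pics/t1.png

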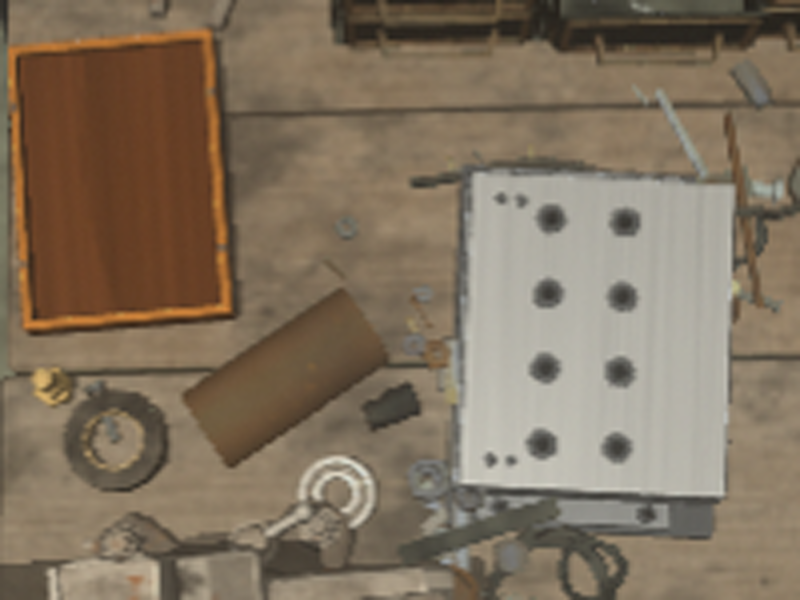

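View pics/s1.png

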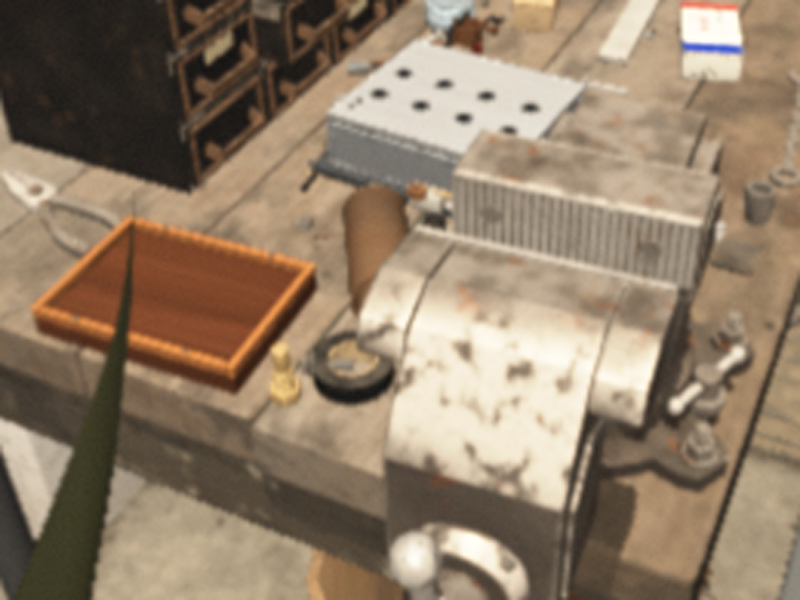

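```bash
python3 - <<'E'
from h import *
a=cv2.imread('pics/top0.png')
crop('top',240,190,400,300,'t2',a)
crop('top',330,90,490,210,'t3',a)
s=cv2.imread('pics/scene0.png')
crop('scene',200,120,400,270,'s2',s)
E
```

```text
scale 5.0
scale 5.0
scale 4.0
```

View pics/t2.png

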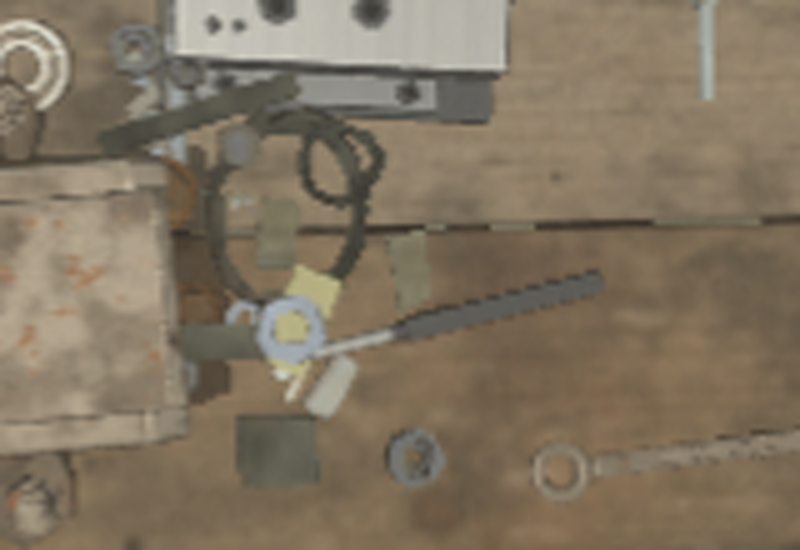

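View pics/t3.png

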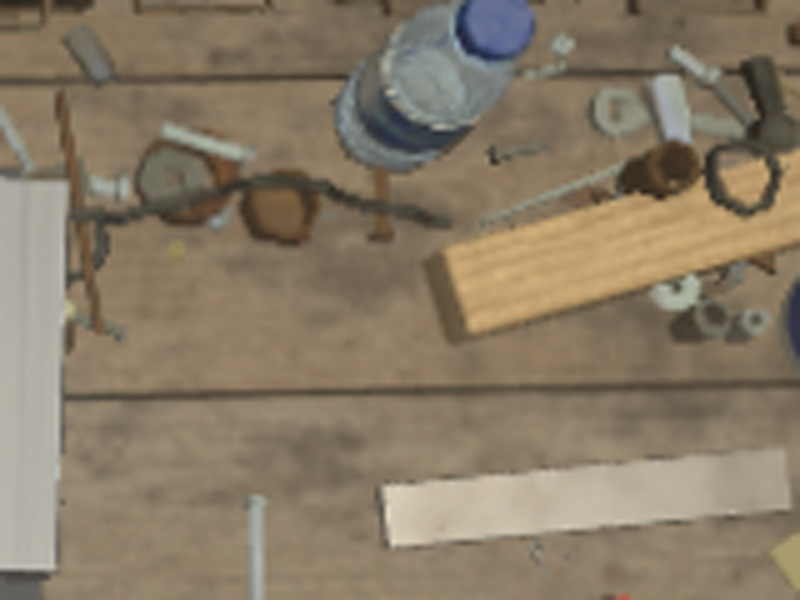

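View pics/s2.png

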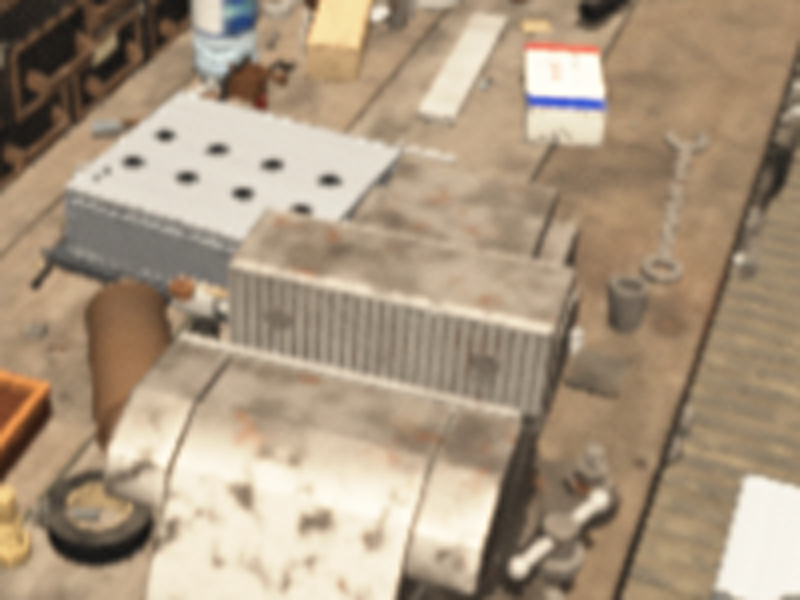

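```bash
python3 - <<'E'
from h import *
a=cv2.imread('pics/top0.png')
hsv=cv2.cvtColor(a,cv2.COLOR_BGR2HSV)
m=((hsv[...,1]<30)&(hsv[...,2]>140)).astype(np.uint8)*255
r=np.zeros_like(m); r[110:230,255:360]=m[110:230,255:360]
r=cv2.morphologyEx(r,cv2.MORPH_OPEN,np.ones((5,5)))
cs=sorted(cv2.findContours(r,cv2.RETR_EXTERNAL,2)[0],key=cv2.contourArea)[-1:]
for c in cs:
    q=cv2.boxPoints(cv2.minAreaRect(c)); print(cv2.contourArea(c),q)
    for z in (62,70):
        w=onz('top',q,z); print(z,w.round(1).tolist(), np.linalg.norm(w-np.roll(w,1,0),axis=1).round(1),'c',w.mean(0).round(1))
# holes
g=cv2.cvtColor(a,cv2.COLOR_BGR2GRAY)
h=np.zeros_like(g);h[124:200,278:340]=((g<110)*255)[124:200,278:340]
n,l,s,c=cv2.connectedComponentsWithStats(h)
hp=[c[i] for i in range(1,n) if s[i,4]>12]
print([ (s[i,4],c[i].round(1)) for i in range(1,n)])
w=onz('top',hp,70);print(w.round(1))
# tray
m=((hsv[...,0]<22)&(hsv[...,1]>150)&(hsv[...,2]>60)).astype(np.uint8)*255
m[:, :155]=0;m[:,230:]=0;m[:80]=0;m[170:]=0
c=max(cv2.findContours(m,cv2.RETR_EXTERNAL,2)[0],key=cv2.contourArea)
q=cv2.boxPoints(cv2.minAreaRect(c));print('tray',q); w=onz('top',q,28);print(w.round(1),np.linalg.norm(w-np.roll(w,1,0),axis=1).round(1),w.mean(0))
# drift
p=np.array([[240+603/5,190+282/5],[240+395/5,190+330/5],[240+318/5,190+352/5]])
print('drift',onz('top',p,8).round(1))
c=optics.camera_params('top');print(ray('top',p)[0])
print(hsv[245:252,335:345].reshape(-1,3)[::8])
E
```

```text
5027.5 [[274.0509  200.82831]
 [277.45282 122.58491]
 [343.89246 125.47357]
 [340.49054 203.71698]]
62 [[444.4, -161.3, 62.0], [633.2, -174.5, 62.0], [622.7, -334.6, 62.0], [433.9, -318.4, 62.0]] [157.5 189.3 160.4 189.4] c [ 533.6 -247.2   62. ]
70 [[443.8, -161.0, 70.0], [631.3, -174.2, 70.0], [620.8, -333.1, 70.0], [433.4, -317.1, 70.0]] [156.4 188.  159.3 188.1] c [ 532.3 -246.4   70. ]
[(np.int32(1), array([319., 124.])), (np.int32(3), array([324., 124.])), (np.int32(6), array([331.8, 124.3])), (np.int32(7), array([337.7, 124.6])), (np.int32(3), array([284.7, 129.3])), (np.int32(2), array([290. , 129.5])), (np.int32(32), array([297.5, 134.5])), (np.int32(35), array([316.1, 135.5])), (np.int32(35), array([296.6, 153.1])), (np.int32(32), array([315.3, 153.8])), (np.int32(32), array([295.8, 171.7])), (np.int32(32), array([314.5, 172.5])), (np.int32(33), array([295.3, 190.6])), (np.int32(29), array([313.7, 191.4])), (np.int32(4), array([282.5, 194.5])), (np.int32(2), array([287.5, 195. ]))]
[[ 601.1 -221.2   70. ]
 [ 597.8 -265.5   70. ]
 [ 556.3 -217.5   70. ]
 [ 553.5 -261.9   70. ]
 [ 511.6 -214.3   70. ]
 [ 508.8 -258.4   70. ]
 [ 466.7 -211.6   70. ]
 [ 463.9 -255.    70. ]]
tray [[160.55836  90.81726]
 [212.64973  87.09645]
 [217.77156 158.80203]
 [165.68019 162.52284]]
[[731.1 115.4  28. ]
 [736.7 -16.2  28. ]
 [554.  -26.8  28. ]
 [547.9 102.2  28. ]] [183.6 131.7 183.  129.1] [642.4401946   43.65776292  28.        ]
drift [[ 331.5 -373.1    8. ]
 [ 310.7 -269.8    8. ]
 [ 300.9 -231.7    8. ]]
[ 348.58323887 -122.63423862 1234.194545  ]
[[ 15  81 107]
 [ 16  85 108]
 [ 15  83 108]
 [ 16  83 104]
 [ 15  84 103]
 [ 15  78 101]
 [ 21  19  93]
 [ 26  19  93]
 [ 25  16  93]]
```

```bash
cat >> h.py <<'E'
def rigid2(A,B):
    A=np.array(A,float);B=np.array(B,float);a=A.mean(0);b=B.mean(0)
    H=(A-a).T@(B-b);th=np.arctan2(H[0,1]-H[1,0],H[0,0]+H[1,1])
    R=np.array([[np.cos(th),-np.sin(th)],[np.sin(th),np.cos(th)]]);t=b-R@a
    return R,t,th,np.abs(A@R.T+t-B).max()
E
python3 - <<'E'
from h import *
hp=[[297.5,134.5],[316.1,135.5],[296.6,153.1],[315.3,153.8],[295.8,171.7],[314.5,172.5],[295.3,190.6],[313.7,191.4]]
J=[[x,y] for y in(-67.5,-22.5,22.5,67.5) for x in(24,-20)]
for z in(62,70):
    w=onz('top',hp,z)[:,:2]; R,t,th,e=rigid2(J,w); print(z,t,th,e)
def j(p):return R@np.array(p)+t
for n,p in dict(hole=(-80,0),edge=(-85,0),hinge=(66,0),c1=(-85,94),c2=(-85,-94)).items(): print(n,j(p).round(1))
print(R)
# scene check of leaf holes
print(proj('scene',[[*j((24,-67.5)),70],[*j((-20,-67.5)),70],[*j((24,0-22.5)),70]]))
E
```

```text
62 [ 533.57770251 -240.98387007] 1.4974059216064575 0.5986713761429883
70 [ 532.31415039 -240.1897697 ] 1.4974059216064577 0.4222507687225061
hole [ 526.4 -320. ]
edge [ 526.1 -325. ]
hinge [ 537.2 -174.4]
c1 [ 432.3 -318.1]
c2 [ 619.8 -331.9]
[[ 0.07332454 -0.99730813]
 [ 0.99730813  0.07332454]]
[[232.87031454 161.38829966]
 [240.89594791 154.75336597]
 [246.31915737 165.29519695]]
```

Emit:
{"method": "apply_moves", "body": {
  "rows": [
    {"dr": [0,0,-0.04],"offset": [0.033,-0.02,0.01],"claw": -1},
    {"dr": [0,0,-0.04],"offset": [0.033,-0.02,0.01],"claw": -1},
    {"dr": [0,0,-0.04],"offset": [0.033,-0.02,0.01],"claw": -1},
    {"dr": [0,0,-0.04],"offset": [0.033,-0.02,0.01],"claw": -1},
    {"dr": [0,0,-0.04],"offset": [0.033,-0.02,0.01],"claw": -1},
    {"dr": [0,0,-0.04],"offset": [0.033,-0.02,0.01],"claw": -1},
    {"dr": [0,0,-0.04],"offset": [0.033,-0.02,0.01],"claw": -1},
    {"dr": [0,0,-0.04],"offset": [0.033,-0.02,0.01],"claw": -1},
    {"dr": [0,0,-0.04],"offset": [0.033,-0.02,0.01],"claw": -1}
  ]
}}

```text
time_s: 0.85
position: [439.1, 445.9, 314.8]
orientation: [0.673, 0.198, 0.682, -0.207]
contact_force: [1.5, 0.7, 0.6]
width: 1.003
```

```bash
python3 -c "
from h import *
s,M=st();print(s['q'].round(2))"
```

```text
t 0.85 p [439.1 445.9 314.8] x [-0.017 -0.008 -1.   ] y [ 0.549  0.836 -0.016] F [1.5 0.7 0.6] w 1.003
[-0.96  0.26  0.16  1.37 -0.05  1.53  0.19]
```

Emit:
{"method": "apply_moves", "body": {
  "rows": [
    {"dr": [0,0,-0.04],"offset": [0.022,-0.032,0],"claw": -1},
    {"dr": [0,0,-0.04],"offset": [0.022,-0.032,0],"claw": -1},
    {"dr": [0,0,-0.04],"offset": [0.022,-0.032,0],"claw": -1},
    {"dr": [0,0,-0.04],"offset": [0.022,-0.032,0],"claw": -1},
    {"dr": [0,0,-0.04],"offset": [0.022,-0.032,0],"claw": -1},
    {"dr": [0,0,-0.04],"offset": [0.02,-0.034,0],"claw": -1},
    {"dr": [0,0,-0.04],"offset": [0.015,-0.036,0],"claw": -1},
    {"dr": [0,0,-0.04],"offset": [0.01,-0.038,0],"claw": -1},
    {"dr": [0,0,-0.04],"offset": [0,-0.04,0],"claw": -1},
    {"dr": [0,0,-0.04],"offset": [0,-0.04,0],"claw": -1},
    {"dr": [0,0,-0.04],"offset": [-0.01,-0.04,0],"claw": -1},
    {"dr": [0,0,-0.04],"offset": [-0.01,-0.04,0],"claw": -1},
    {"dr": [0,0,-0.04],"offset": [-0.02,-0.036,0],"claw": -0.5},
    {"dr": [0,0,-0.04],"offset": [-0.02,-0.036,0],"claw": -0.4},
    {"dr": [0,0,-0.04],"offset": [-0.02,-0.036,0],"claw": -0.2},
    {"dr": [0,0,-0.04],"offset": [-0.02,-0.036,0],"claw": -0.2},
    {"dr": [0,0,-0.04],"offset": [-0.02,-0.036,0],"claw": -0.2},
    {"dr": [0,0,-0.04],"offset": [-0.03,-0.028,0],"claw": -0.2},
    {"dr": [0,0,0],"offset": [-0.03,-0.028,0],"claw": -0.2}
  ]
}}

```text
time_s: 2.43
position: [423.2, -238.0, 304.3]
orientation: [0.545, 0.435, 0.561, -0.446]
contact_force: [-0.0, -0.3, 0.4]
width: 0.6
```

```bash
python3 -c "
from h import *
s,M=st();print(s['q'].round(2))
a=grab('top','t3b');crop('top',220,190,400,300,'t4',a)"
```

```text
t 2.43 p [ 423.2 -238.   304.3] x [-0.028  0.001 -1.   ] y [ 0.974  0.224 -0.027] F [-0.  -0.3  0.4] w 0.6
[-0.26 -0.08  0.68  1.73  0.06  1.5   0.64]
scale 4.444444444444445
```

View pics/t3b.png

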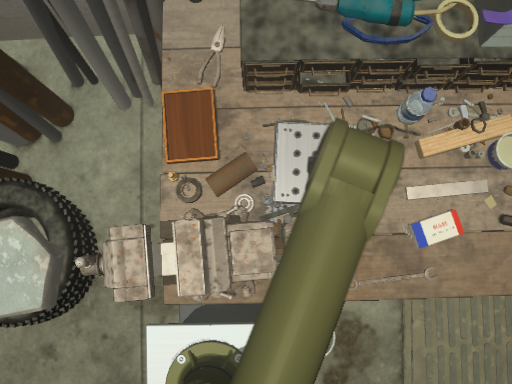

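Emit:
{"method": "apply_moves", "body": {
  "rows": [
    {"dr": [0,-0.014,0],"offset": [-0.026,-0.019,-0.025],"claw": 0},
    {"dr": [0,-0.014,0],"offset": [-0.026,-0.019,-0.025],"claw": 0},
    {"dr": [0,0,0],"offset": [-0.026,-0.019,-0.025],"claw": 0},
    {"dr": [0,0,0],"offset": [-0.026,-0.019,-0.025],"claw": 0},
    {"dr": [0,0,0],"offset": [0,0,-0.03],"claw": 0},
    {"dr": [0,0,0],"offset": [0,0,-0.03],"claw": 0},
    {"dr": [0,0,0],"offset": [0,0,-0.03],"claw": 0}
  ]
}}

```text
time_s: 3.07
position: [313.9, -323.9, 118.8]
orientation: [0.554, 0.45, 0.543, -0.442]
contact_force: [0.1, -0.5, -0.2]
width: 0.5
```

```bash
python3 -c "
from h import *
s,M=st();print(s['q'].round(2))
a=grab('top','t5')
crop('top',220,170,400,300,'t6',a)"
```

```text
t 3.07 p [ 313.9 -323.9  118.8] x [ 0.02  -0.002 -1.   ] y [0.979 0.203 0.019] F [ 0.1 -0.5 -0.2] w 0.5
[-0.15 -0.08  0.89  2.1   0.06  1.08  0.91]
scale 4.444444444444445
```

View pics/t5.png

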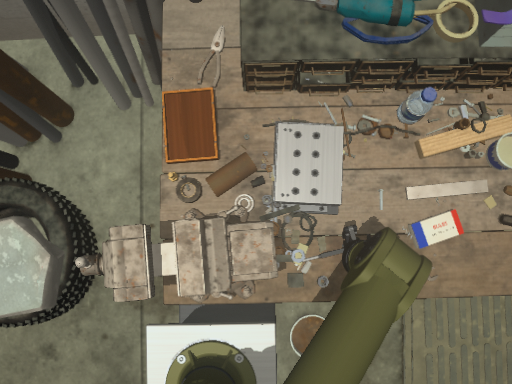

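Emit:
{"method": "apply_moves", "body": {
  "rows": [
    {"dr": [0,0.01,0],"offset": [0.003,0.005,-0.03],"claw": 0},
    {"dr": [0,0.01,0],"offset": [0.002,0.005,-0.03],"claw": 0},
    {"dr": [0,0,0],"offset": [0,0,-0.03],"claw": 0},
    {"dr": [0,0,0],"offset": [0,0,-0.01],"claw": 0},
    {"dr": [0,0,0],"offset": [0,0,0],"claw": 0}
  ]
}}

```text
time_s: 3.53
position: [316.4, -308.7, 10.5]
orientation: [0.545, 0.445, 0.553, -0.447]
contact_force: [-0.6, 1.2, 0.6]
width: 0.5
```

```bash
python3 -c "
from h import *
s,M=st()"
```

```text
t 3.53 p [ 316.4 -308.7   10.5] x [-0.011  0.005 -1.   ] y [ 0.979  0.205 -0.01 ] F [-0.6  1.2  0.6] w 0.5
```

Emit:
{"method": "apply_moves", "body": {
  "rows": [
    {"dr": [0,-0.011,0],"offset": [0.002,-0.006,-0.004],"claw": 0},
    {"dr": [0,0,0],"offset": [0.001,0,-0.003],"claw": 0},
    {"dr": [0,0,0],"offset": [0,0,0],"claw": 1},
    {"dr": [0,0,0],"offset": [0,0,0],"claw": 1},
    {"dr": [0,0,0],"offset": [0,0,0],"claw": 1},
    {"dr": [0,0,0],"offset": [0,0,0],"claw": 1},
    {"dr": [0,0,0],"offset": [0,0,0],"claw": 1},
    {"dr": [0,0,0],"offset": [0,0,0],"claw": 1}
  ]
}}

```text
time_s: 4.2
position: [323.6, -314.1, 8.0]
orientation: [0.549, 0.447, 0.55, -0.443]
contact_force: [-0.8, -0.8, -1.4]
width: 0.097
```

```bash
python3 -c "
from h import *
s,M=st()"
```

```text
t 4.2 p [ 323.6 -314.1    8. ] x [ 0.004  0.005 -1.   ] y [0.978 0.208 0.005] F [-0.8 -0.8 -1.4] w 0.097
```

Emit:
{"method": "apply_moves", "body": {
  "rows": [
    {"dr": [0,0,0],"offset": [0,0,0],"claw": 1},
    {"dr": [0,0,0],"offset": [0,0,0],"claw": 1}
  ]
}}

```text
time_s: 4.37
position: [323.8, -313.9, 8.3]
orientation: [0.55, 0.447, 0.55, -0.442]
contact_force: [0.8, 0.4, -1.0]
width: 0.098
```

```bash
python3 -c "
from h import *
s,M=st()
crop('top',220,170,400,300,'t7')"
```

```text
t 4.37 p [ 323.8 -313.9    8.3] x [ 0.005  0.006 -1.   ] y [0.978 0.209 0.006] F [ 0.8  0.4 -1. ] w 0.098
scale 4.444444444444445
```

View pics/t7.png

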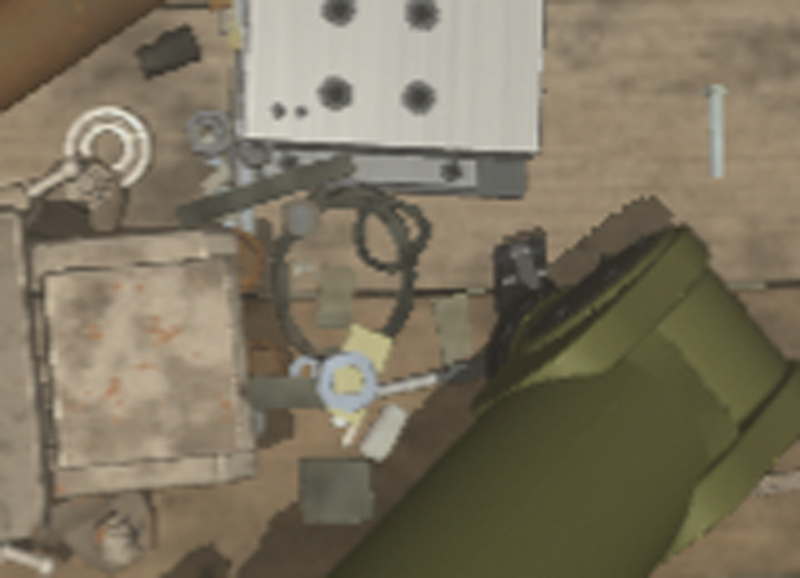

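Emit:
{"method": "apply_moves", "body": {
  "rows": [
    {"dr": [0,0,0],"offset": [0,0,0],"claw": 0.6},
    {"dr": [0,0,0],"offset": [0,0,0],"claw": 0.6},
    {"dr": [0,0,0],"offset": [0,0,-0.003],"claw": 0.6},
    {"dr": [0,0,0],"offset": [0,0,-0.003],"claw": 0.6},
    {"dr": [0,0,0],"offset": [0,0,0],"claw": 0.6}
  ]
}}

```text
time_s: 4.83
position: [324.1, -314.2, 2.0]
orientation: [0.55, 0.447, 0.549, -0.442]
contact_force: [0.2, 0.7, -0.5]
width: 0.204
```

```bash
python3 -c "
from h import *
s,M=st()"
```

```text
t 4.83 p [ 324.1 -314.2    2. ] x [ 0.005  0.005 -1.   ] y [0.978 0.208 0.006] F [ 0.2  0.7 -0.5] w 0.204
```

Emit:
{"method": "apply_moves", "body": {
  "rows": [
    {"dr": [0,0,0],"offset": [0,0,0],"claw": 1},
    {"dr": [0,0,0],"offset": [0,0,0],"claw": 1},
    {"dr": [0,0,0],"offset": [0,0,0],"claw": 1},
    {"dr": [0,0,0],"offset": [0,0,0],"claw": 1}
  ]
}}

```text
time_s: 5.17
position: [324.0, -314.2, 2.1]
orientation: [0.549, 0.448, 0.55, -0.442]
contact_force: [-0.2, 1.3, 0.3]
width: 0.103
```

```bash
python3 -c "
from h import *
s,M=st()"
```

```text
t 5.17 p [ 324.  -314.2    2.1] x [ 0.004  0.006 -1.   ] y [0.978 0.208 0.006] F [-0.2  1.3  0.3] w 0.103
```

Emit:
{"method": "apply_moves", "body": {
  "rows": [
    {"dr": [0,0,0],"offset": [0,0,0.02],"claw": 1},
    {"dr": [0,0,0],"offset": [0,0,0.03],"claw": 1},
    {"dr": [0,0,0],"offset": [0,0,0.03],"claw": 1},
    {"dr": [0,0,0],"offset": [0,0,0.03],"claw": 1},
    {"dr": [0,0,-0.04],"offset": [0.02,-0.018,0],"claw": 1},
    {"dr": [0,0,-0.04],"offset": [0.028,-0.018,0],"claw": 1},
    {"dr": [0,0,-0.04],"offset": [0.028,-0.018,0],"claw": 1},
    {"dr": [0,0,-0.04],"offset": [0.028,-0.02,0],"claw": 1},
    {"dr": [0,0,-0.04],"offset": [0.028,-0.02,0],"claw": 1},
    {"dr": [0,0,-0.04],"offset": [0.028,-0.02,0],"claw": 1},
    {"dr": [0,0,-0.04],"offset": [0.028,-0.02,0],"claw": 1},
    {"dr": [0,0,0],"offset": [0,0,0],"claw": 1}
  ]
}}

```text
time_s: 6.17
position: [522.1, -447.6, 119.9]
orientation: [0.486, 0.532, 0.475, -0.506]
contact_force: [-0.4, 2.2, -0.6]
width: 0.1
```

```bash
python3 -c "
from h import *
s,M=st();print(s['q'].round(2))
a=grab('top','t8')
crop('top',250,110,410,230,'t9',a)
crop('scene',200,100,400,250,'s3')
"
```

```text
t 6.17 p [ 522.1 -447.6  119.9] x [ 0.037  0.014 -0.999] y [ 0.996 -0.077  0.036] F [-0.4  2.2 -0.6] w 0.1
[ 0.07  0.59  0.88  1.53 -0.51  1.24  0.95]
scale 5.0
scale 4.0
```

View pics/t9.png

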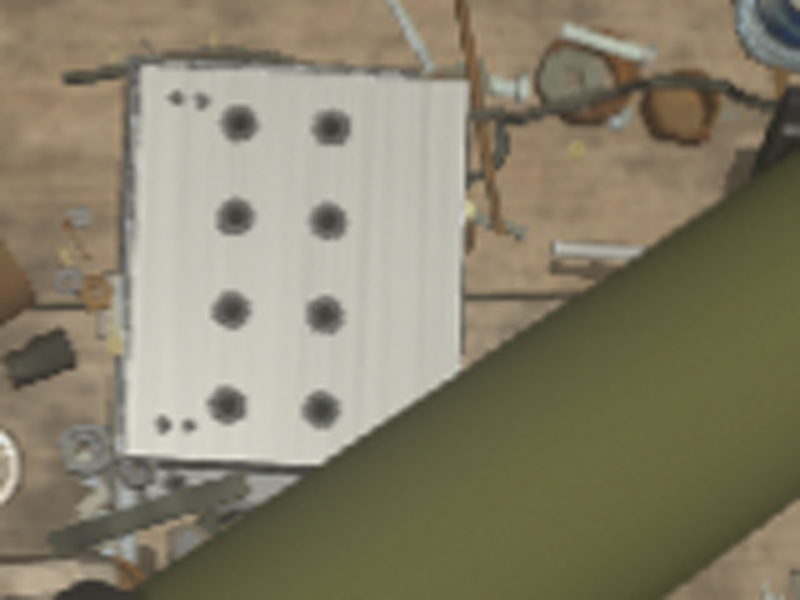

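View pics/s3.png

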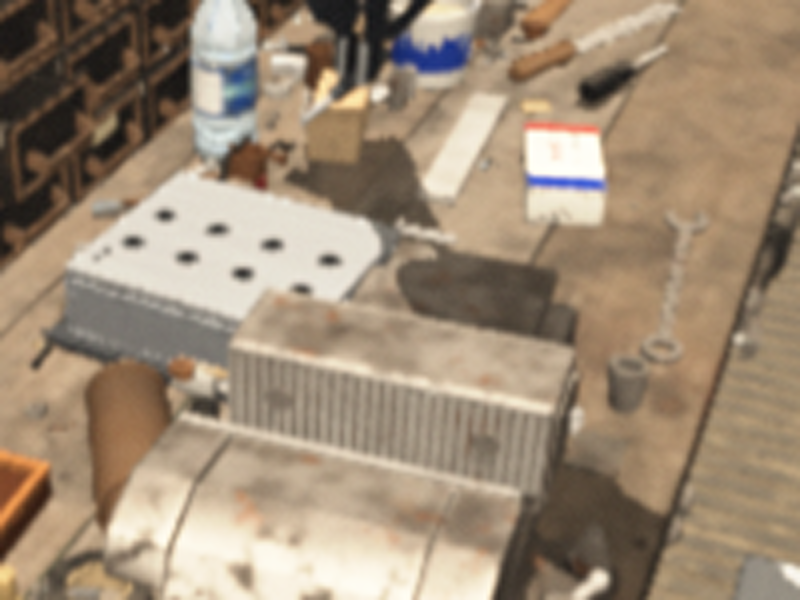

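Emit:
{"method": "apply_moves", "body": {
  "rows": [
    {"dr": [-0.014,0.037,0.003],"offset": [0,0,-0.02],"claw": 1},
    {"dr": [0,0,0],"offset": [0,0,-0.02],"claw": 1},
    {"dr": [0,0,0],"offset": [0,0,0],"claw": 1}
  ]
}}

```text
time_s: 6.52
position: [513.7, -446.7, 80.6]
orientation: [-0.479, -0.518, -0.482, 0.519]
contact_force: [-0.8, 0.2, -2.2]
width: 0.104
```

```bash
python3 -c "
from h import *
s,M=st()
a=grab('top','t10')
crop('top',340,140,400,185,'t11',a)
crop('scene',260,120,340,180,'s4')
"
```

```text
t 6.52 p [ 513.7 -446.7   80.6] x [-0.004  0.002 -1.   ] y [ 0.997 -0.077 -0.004] F [-0.8  0.2 -2.2] w 0.104
scale 13.333333333333334
scale 10.0
```

View pics/t11.png

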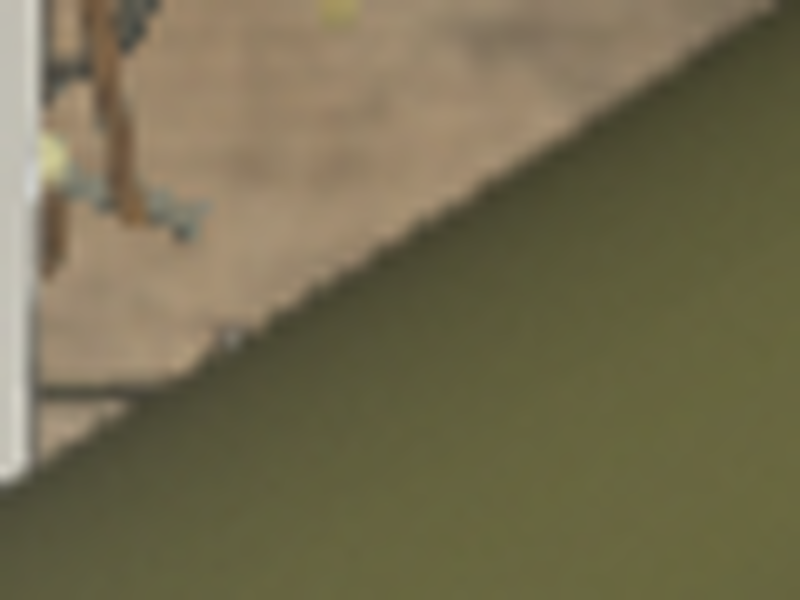

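View pics/s4.png

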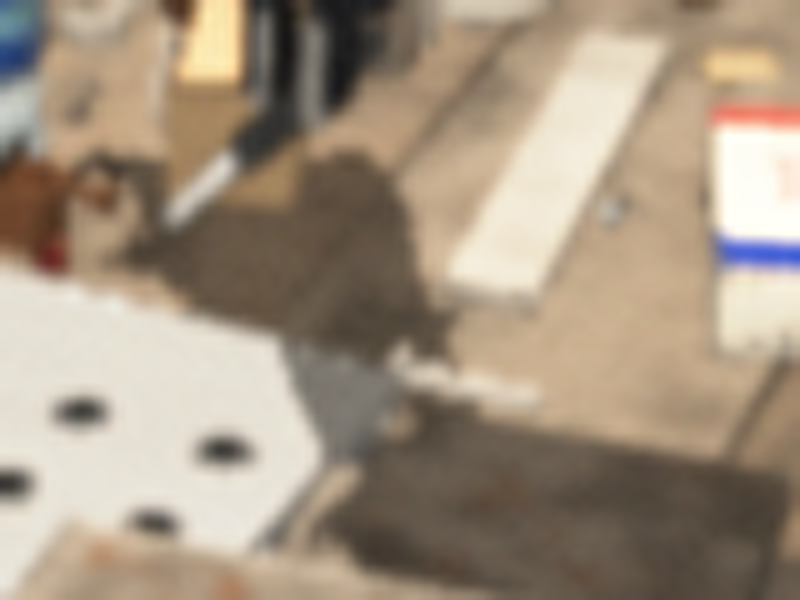

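```bash
python3 - <<'E'
from h import *
print('tri now',tri((277.0,142.0),(356.7,165.2)))
# previous view: tip pts in t9 (5x, off 250,110), z~123-?
p=np.array([[553,248],[600,250],[640,253]])/5+[250,110]
print(onz('top',p,122).round(1))
print(onz('top',[[356.9,165.1]],84))
print(onz('scene',[[277,142]],84))
E
```

```text
tri now (array([ 521.41587012, -356.33359821,   85.56764249]), np.float64(0.5071015858166288))
[[ 528.8 -358.3  122. ]
 [ 527.5 -379.8  122. ]
 [ 525.7 -398.   122. ]]
[[ 522.11950437 -357.05276182   84.        ]]
[[ 522.29479889 -359.1853013    84.        ]]
```

Emit:
{"method": "apply_moves", "body": {
  "rows": [
    {"dr": [0,0,0.002],"offset": [0.003,0,-0.025],"claw": 1},
    {"dr": [0,0,0.002],"offset": [0.002,0,-0.021],"claw": 1},
    {"dr": [0,0,0],"offset": [0,0.011,0],"claw": 1},
    {"dr": [0,0,0],"offset": [0,0.011,0],"claw": 1},
    {"dr": [0,0,0],"offset": [0,0,0],"claw": 1}
  ]
}}

```text
time_s: 7.03
position: [521.1, -426.6, 47.0]
orientation: [0.485, 0.52, 0.477, -0.517]
contact_force: [0.8, -0.2, -0.9]
width: 0.115
```

```bash
python3 -c "
from h import *
s,M=st()
a=grab('top','t12')
crop('top',320,140,400,200,'t13',a)
crop('scene',260,120,340,180,'s5')
"
```

```text
t 7.03 p [ 521.1 -426.6   47. ] x [ 0.012 -0.004 -1.   ] y [ 0.997 -0.075  0.012] F [ 0.8 -0.2 -0.9] w 0.115
scale 10.0
scale 10.0
```

View pics/t13.png

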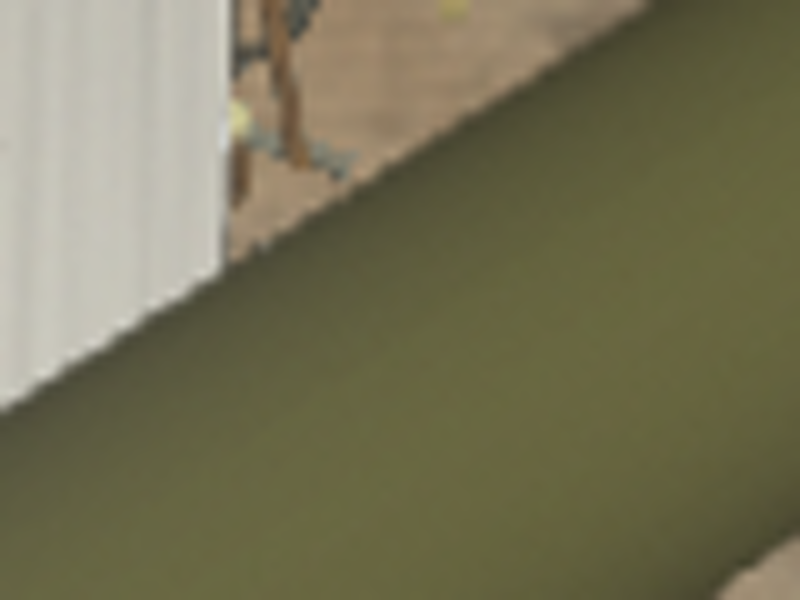

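View pics/s5.png

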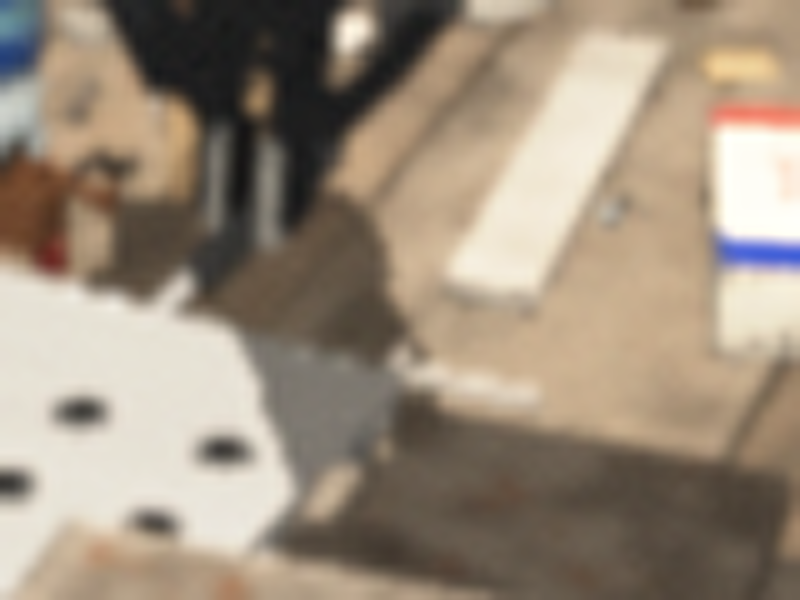

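Emit:
{"method": "apply_moves", "body": {
  "rows": [
    {"dr": [0.004,0.011,0.002],"offset": [-0.002,0,-0.012],"claw": 1},
    {"dr": [0,0,0],"offset": [0,0,0],"claw": 1},
    {"dr": [0,0,0],"offset": [0,0,0],"claw": 1}
  ]
}}

```text
time_s: 7.38
position: [520.4, -430.6, 38.6]
orientation: [-0.484, -0.518, -0.478, 0.518]
contact_force: [-0.0, 0.3, -1.0]
width: 0.104
```

```bash
python3 -c "
from h import *
s,M=st()
"
```

```text
t 7.38 p [ 520.4 -430.6   38.6] x [ 0.006 -0.007 -1.   ] y [ 0.997 -0.074  0.006] F [-0.   0.3 -1. ] w 0.104
```

Emit:
{"method": "apply_moves", "body": {
  "rows": [
    {"dr": [0.007,0.006,0.0],"offset": [-0.002,0.004,-0.005],"claw": 1},
    {"dr": [0,0,0],"offset": [0,0,0],"claw": 1},
    {"dr": [0,0,0],"offset": [0,0,0],"claw": 1}
  ]
}}

```text
time_s: 7.63
position: [517.8, -427.2, 33.1]
orientation: [-0.481, -0.518, -0.481, 0.519]
contact_force: [0.5, -0.1, -1.1]
width: 0.103
```

```bash
python3 -c "
from h import *
s,M=st()
"
```

```text
t 7.63 p [ 517.8 -427.2   33.1] x [-0.001  0.    -1.   ] y [ 0.997 -0.075 -0.001] F [ 0.5 -0.1 -1.1] w 0.103
```

Emit:
{"method": "apply_moves", "body": {
  "rows": [
    {"dr": [0,0,0],"offset": [0.001,0.007,0.001],"claw": 1},
    {"dr": [0,0,0],"offset": [0.0005,0.006,0],"claw": 1},
    {"dr": [0,0,0],"offset": [0.0005,0.006,0],"claw": 1},
    {"dr": [0,0,0],"offset": [0,0,0],"claw": 1}
  ]
}}

```text
time_s: 7.97
position: [519.5, -406.6, 33.8]
orientation: [-0.48, -0.518, -0.481, 0.519]
contact_force: [0.1, 0.2, -1.1]
width: 0.106
```

```bash
python3 -c "
from h import *
s,M=st()
"
```

```text
t 7.97 p [ 519.5 -406.6   33.8] x [-0.002  0.001 -1.   ] y [ 0.997 -0.076 -0.002] F [ 0.1  0.2 -1.1] w 0.106
```

Emit:
{"method": "apply_moves", "body": {
  "rows": [
    {"dr": [0,0,0],"offset": [0.0003,0.005,0],"claw": 1},
    {"dr": [0,0,0],"offset": [0.0003,0.005,0],"claw": 1},
    {"dr": [0,0,0],"offset": [0,0,0],"claw": 1}
  ]
}}

```text
time_s: 8.22
position: [520.3, -397.1, 34.5]
orientation: [-0.481, -0.517, -0.48, 0.52]
contact_force: [-0.2, -2.5, -0.8]
width: 0.105
```

```bash
python3 -c "
from h import *
s,M=st()
"
```

```text
t 8.22 p [ 520.3 -397.1   34.5] x [-0.001 -0.003 -1.   ] y [ 0.997 -0.075 -0.001] F [-0.2 -2.5 -0.8] w 0.105
```

Emit:
{"method": "apply_moves", "body": {
  "rows": [
    {"dr": [0,0,0],"offset": [0.0003,0.004,0],"claw": 1},
    {"dr": [0,0,0],"offset": [0.0003,0.004,0],"claw": 1},
    {"dr": [0,0,0],"offset": [0,0,0],"claw": 1}
  ]
}}

```text
time_s: 8.47
position: [520.0, -394.8, 36.4]
orientation: [-0.484, -0.516, -0.476, 0.522]
contact_force: [-0.6, -0.0, -0.7]
width: 0.103
```

```bash
python3 -c "
from h import *
s,M=st()
crop('scene',180,90,340,210,'s6')
"
```

```text
t 8.47 p [ 520.  -394.8   36.4] x [ 0.001 -0.014 -1.   ] y [ 0.997 -0.078  0.002] F [-0.6 -0.  -0.7] w 0.103
scale 5.0
```

View pics/s6.png

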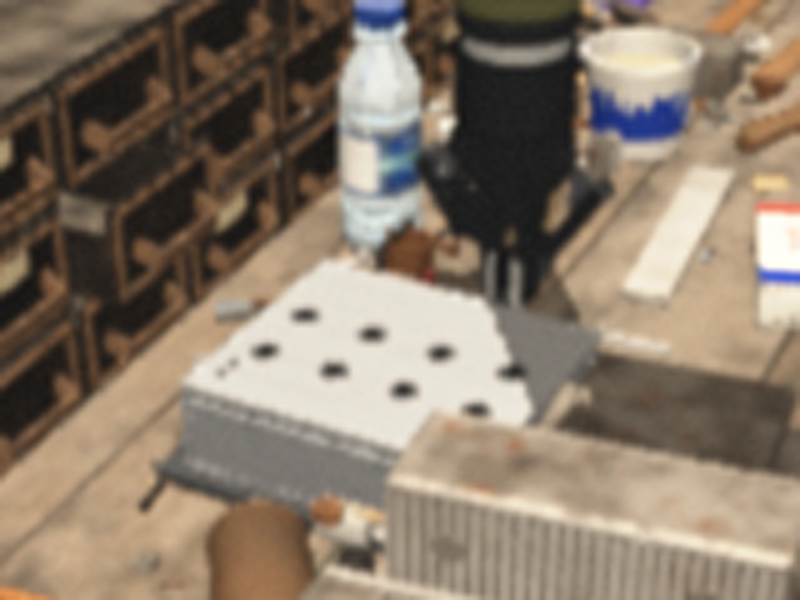

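Emit:
{"method": "apply_moves", "body": {
  "rows": [
    {"dr": [0.014,0.001,0.003],"offset": [0.0003,0.001,-0.002],"claw": 1},
    {"dr": [0,0,0],"offset": [0.0003,0.006,0],"claw": 1}
  ]
}}

```text
time_s: 8.68
position: [519.9, -391.9, 35.4]
orientation: [-0.482, -0.518, -0.479, 0.52]
contact_force: [0.0, -7.2, -0.6]
width: 0.1
```

```bash
python3 -c "
from h import *
s,M=st();print(s['moment'])
"
```

```text
t 8.68 p [ 519.9 -391.9   35.4] x [ 0.001 -0.005 -1.   ] y [ 0.997 -0.078  0.001] F [ 0.  -7.2 -0.6] w 0.1
[-1.41390349 -0.01477321 -0.06910446]
```

Emit:
{"method": "apply_moves", "body": {
  "rows": [
    {"dr": [0.004,0,0.002],"offset": [0.0003,0.01,-0.001],"claw": 1},
    {"dr": [0,0,0],"offset": [0.0003,0.01,0],"claw": 1}
  ]
}}

```text
time_s: 8.85
position: [519.0, -389.3, 38.5]
orientation: [-0.488, -0.515, -0.469, 0.526]
contact_force: [1.5, -20.6, -1.3]
width: 0.102
```

```bash
python3 -c "
from h import *
s,M=st();print(s['moment'])
crop('scene',180,90,340,210,'s7')
"
```

```text
t 8.85 p [ 519.  -389.3   38.5] x [ 0.007 -0.03  -1.   ] y [ 0.996 -0.084  0.009] F [  1.5 -20.6  -1.3] w 0.102
[-4.60264153 -0.04039849 -0.22951666]
scale 5.0
```

View pics/s7.png

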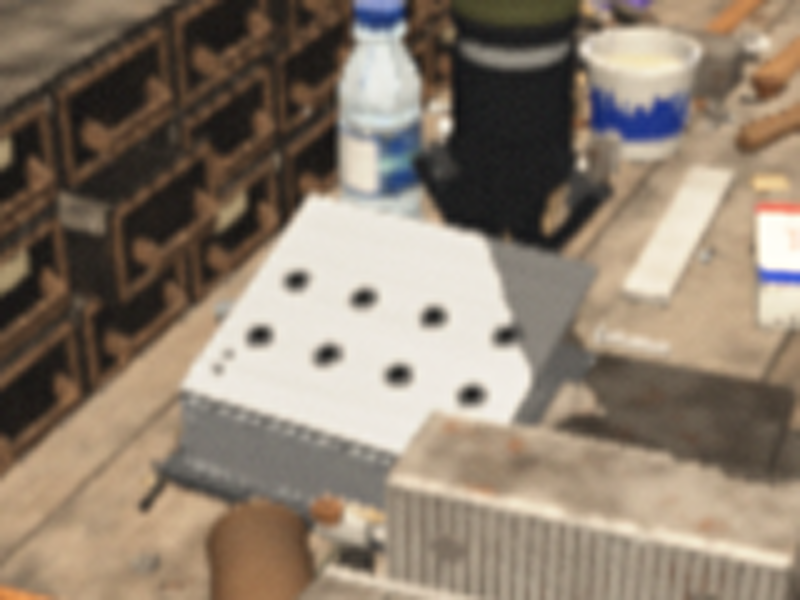

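Emit:
{"method": "apply_moves", "body": {
  "rows": [
    {"dr": [0.005,0,0],"offset": [0,0.001,0],"claw": 1},
    {"dr": [0.015,0.004,0.005],"offset": [0,-0.004,-0.003],"claw": 1},
    {"dr": [0.01,0,0],"offset": [-0.0005,-0.008,-0.001],"claw": 1},
    {"dr": [0,0,0],"offset": [-0.0005,-0.008,0],"claw": 1},
    {"dr": [0,0,0],"offset": [-0.0005,-0.008,0],"claw": 1}
  ]
}}

```text
time_s: 9.32
position: [517.4, -421.4, 36.1]
orientation: [0.482, 0.521, 0.477, -0.519]
contact_force: [0.4, -0.2, -0.6]
width: 0.104
```

```bash
python3 -c "
from h import *
s,M=st();print(s['moment'])
"
```

```text
t 9.32 p [ 517.4 -421.4   36.1] x [ 0.006 -0.004 -1.   ] y [ 0.997 -0.081  0.007] F [ 0.4 -0.2 -0.6] w 0.104
[-0.04330752 -0.02724053 -0.05338965]
```

```bash
python3 -c "
from h import *
print(onz('top',[[381,192],[381,210],[360,225],[350,250],[406,198],[412,238],[418,150],[350,285],[364,158],[375,225]],0).round(0))
a=grab('top','t14')
"
```

```text
[[ 465. -432.    0.]
 [ 420. -430.    0.]
 [ 384. -375.    0.]
 [ 323. -348.    0.]
 [ 449. -495.    0.]
 [ 349. -505.    0.]
 [ 570. -532.    0.]
 [ 237. -345.    0.]
 [ 552. -393.    0.]
 [ 383. -413.    0.]]
```

View pics/t14.png

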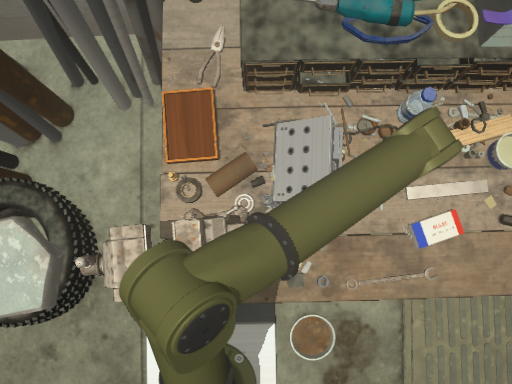

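Emit:
{"method": "apply_moves", "body": {
  "rows": [
    {"dr": [0,0.006,0],"offset": [0,-0.015,0.01],"claw": 1},
    {"dr": [0,0,0],"offset": [-0.01,-0.01,0.01],"claw": 1},
    {"dr": [0,0,0],"offset": [-0.02,0,0.01],"claw": 1},
    {"dr": [0,0,0],"offset": [-0.03,0.007,0],"claw": 1},
    {"dr": [0,0,0],"offset": [-0.03,0.01,0],"claw": 1},
    {"dr": [0,0,0],"offset": [-0.03,0.01,0],"claw": 1},
    {"dr": [0,0,0],"offset": [-0.03,0.01,-0.01],"claw": 1},
    {"dr": [0,0,0],"offset": [-0.005,0,-0.02],"claw": 1},
    {"dr": [0,0,0],"offset": [0,0,-0.01],"claw": 1},
    {"dr": [0,0,0],"offset": [0,0,0],"claw": 1}
  ]
}}

```text
time_s: 10.2
position: [352.1, -407.7, 26.6]
orientation: [0.479, 0.522, 0.479, -0.519]
contact_force: [-0.1, 0.2, -0.6]
width: 0.102
```

```bash
python3 -c "
from h import *
s,M=st();print(s['q'].round(2))
a=grab('top','t15')
grab('scene','s8')
"
```

```text
t 10.2 p [ 352.1 -407.7   26.6] x [ 0.004  0.004 -1.   ] y [ 0.997 -0.083  0.003] F [-0.1  0.2 -0.6] w 0.102
[ 0.01  0.42  0.95  1.97 -0.42  0.96  1.08]
```

View pics/t15.png

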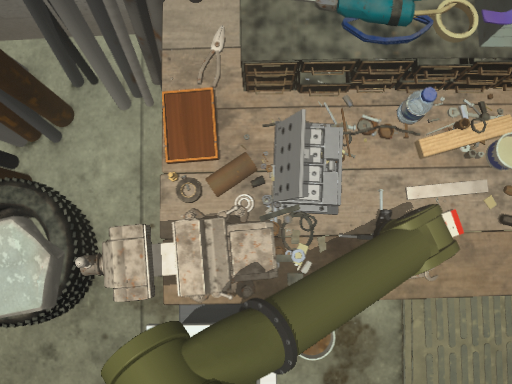

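View pics/s8.png

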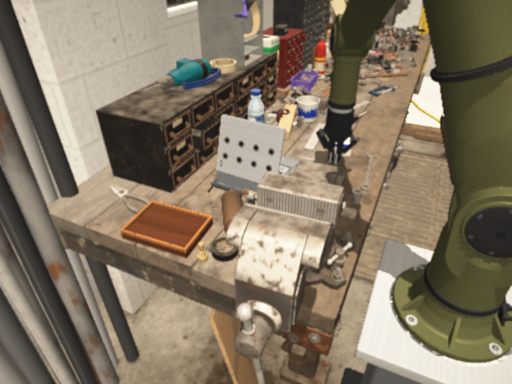

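Emit:
{"method": "apply_moves", "body": {
  "rows": [
    {"dr": [0,0,0],"offset": [0,0,-0.012],"claw": 1},
    {"dr": [0,0,0],"offset": [0,0,-0.008],"claw": 1},
    {"dr": [0,0,0],"offset": [0,0,0],"claw": 1}
  ]
}}

```text
time_s: 10.55
position: [358.1, -410.9, 8.4]
orientation: [0.483, 0.521, 0.477, -0.518]
contact_force: [-0.7, -0.7, -1.7]
width: 0.102
```

```bash
python3 -c "
from h import *
s,M=st()
"
```

```text
t 10.55 p [ 358.1 -410.9    8.4] x [ 0.008 -0.003 -1.   ] y [ 0.997 -0.078  0.008] F [-0.7 -0.7 -1.7] w 0.102
```

Emit:
{"method": "apply_moves", "body": {
  "rows": [
    {"dr": [0,0.004,0],"offset": [0,0,-0.005],"claw": 1},
    {"dr": [0,0,0],"offset": [0,0,-0.002],"claw": 1},
    {"dr": [0,0,0],"offset": [0,0,0],"claw": 1}
  ]
}}

```text
time_s: 10.8
position: [359.2, -411.6, 2.3]
orientation: [0.482, 0.519, 0.48, -0.518]
contact_force: [0.1, 0.3, -0.7]
width: 0.103
```

```bash
python3 -c "
from h import *
s,M=st()
"
```

```text
t 10.8 p [ 359.2 -411.6    2.3] x [ 0.003 -0.001 -1.   ] y [ 0.997 -0.076  0.003] F [ 0.1  0.3 -0.7] w 0.103
```

Emit:
{"method": "apply_moves", "body": {
  "rows": [
    {"dr": [0,0,0],"offset": [0,0,0],"claw": 0.3},
    {"dr": [0,0,0],"offset": [0,0,0],"claw": 0.2},
    {"dr": [0,0,0],"offset": [0,0,0],"claw": 0.2},
    {"dr": [0,0,0],"offset": [0,0,0.02],"claw": 0.2},
    {"dr": [0,0,0],"offset": [0,0,0.035],"claw": 0.2},
    {"dr": [0,0,0],"offset": [0,0,0.035],"claw": 0.5},
    {"dr": [0,0,0],"offset": [0,0,0.035],"claw": 1},
    {"dr": [0,0,0],"offset": [0,0,0.035],"claw": 1},
    {"dr": [0,0,0],"offset": [0,0,0],"claw": 1}
  ]
}}

```text
time_s: 11.55
position: [357.2, -410.4, 165.4]
orientation: [-0.479, -0.518, -0.482, 0.52]
contact_force: [0.5, -0.5, -0.1]
width: -0.001
```

```bash
python3 - <<'E'
from h import *
s,M=st()
a=grab('top','t16')
crop('top',250,100,370,190+0,'t17',a)
crop('top',220,180,400,300,'t18',a)
th=1.4974;R=np.array([[np.cos(th),-np.sin(th)],[np.sin(th),np.cos(th)]]);t=np.array([532.3,-240.2])
for n,y in zip('abcd',(-67.5,-22.5,22.5,67.5)): print(n,'press',(R@[-20,y]+t).round(1),'grip',(R@[18,y]+t).round(1), proj('top',[*(R@[2,y]+t),62]).round(1))
E
```

```text
t 11.55 p [ 357.2 -410.4  165.4] x [-0.005 -0.    -1.   ] y [ 0.997 -0.077 -0.005] F [ 0.5 -0.5 -0.1] w -0.001
scale 6.666666666666667
scale 4.444444444444445
a press [ 598.2 -265.1] grip [ 600.9 -227.2] [[306.4 135.6]]
b press [ 553.3 -261.8] grip [ 556.1 -223.9] [[305.7 154. ]]
c press [ 508.4 -258.5] grip [ 511.2 -220.6] [[304.9 172.6]]
d press [ 463.5 -255.2] grip [ 466.3 -217.3] [[304.2 191.4]]
```

View pics/t17.png

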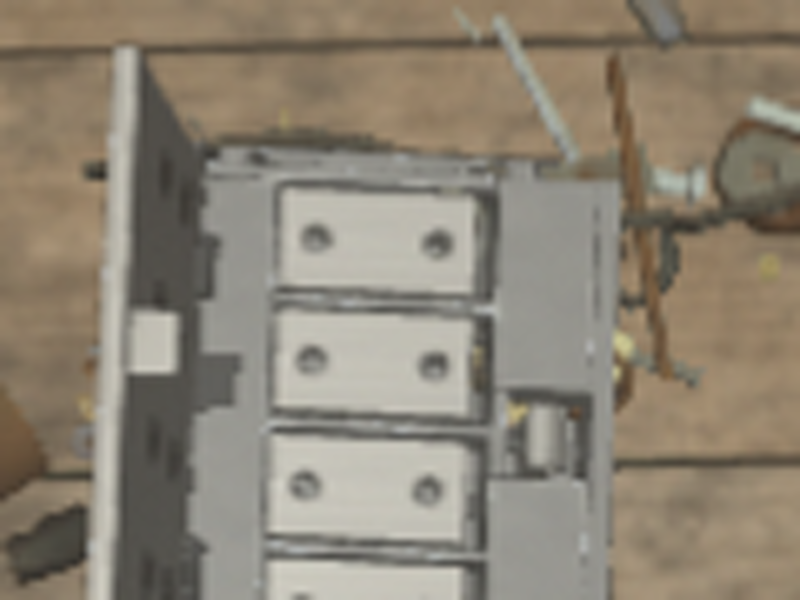

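View pics/t18.png

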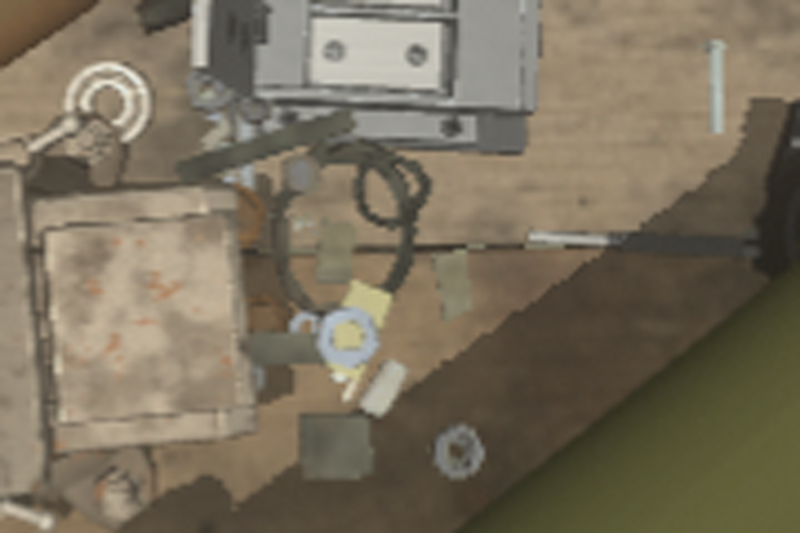

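Emit:
{"method": "apply_moves", "body": {
  "rows": [
    {"dr": [0,-0.005,0],"offset": [0.025,0.03,-0.01],"claw": 1},
    {"dr": [0,0,0],"offset": [0.025,0.03,-0.01],"claw": 1},
    {"dr": [0,0,0],"offset": [0.022,0.03,-0.01],"claw": 1},
    {"dr": [0,0,0],"offset": [0.02,0.03,-0.01],"claw": 1},
    {"dr": [0,0,0],"offset": [0.014,0.03,-0.02],"claw": 1},
    {"dr": [0,0,0],"offset": [0,0,-0.02],"claw": 1},
    {"dr": [0,0,0],"offset": [0,0,0],"claw": 1}
  ]
}}

```text
time_s: 12.18
position: [463.4, -252.2, 77.1]
orientation: [0.479, 0.52, 0.479, -0.52]
contact_force: [-0.8, 0.1, 0.2]
width: 0.001
```

```bash
python3 - <<'E'
from h import *
s,M=st();print(s['q'].round(2))
E
```

```text
t 12.18 p [ 463.4 -252.2   77.1] x [ 0.001  0.001 -1.   ] y [ 0.997 -0.082  0.001] F [-0.8  0.1  0.2] w 0.001
[-0.4   0.29  0.97  1.96 -0.28  1.03  0.61]
```

Emit:
{"method": "apply_moves", "body": {
  "rows": [
    {"dr": [0,0,0],"offset": [0,-0.003,-0.008],"claw": 1},
    {"dr": [0,0,0],"offset": [0,-0.001,-0.006],"claw": 1},
    {"dr": [0,0,0],"offset": [0,0,-0.004],"claw": 1},
    {"dr": [0,0,0],"offset": [0,0,-0.003],"claw": 1}
  ]
}}

```text
time_s: 12.52
position: [462.7, -261.5, 55.6]
orientation: [-0.48, -0.52, -0.476, 0.522]
contact_force: [-0.9, 1.6, -0.4]
width: 0.0
```

```bash
python3 - <<'E'
from h import *
s,M=st()
E
```

```text
t 12.52 p [ 462.7 -261.5   55.6] x [ 0.001 -0.005 -1.   ] y [ 0.996 -0.086  0.002] F [-0.9  1.6 -0.4] w 0.0
```

Emit:
{"method": "apply_moves", "body": {
  "rows": [
    {"dr": [0,0,0],"offset": [0,0.002,-0.004],"claw": 1},
    {"dr": [0,0,0],"offset": [0,0,-0.002],"claw": 1},
    {"dr": [0,0,0],"offset": [0,0,0],"claw": 1}
  ]
}}

```text
time_s: 12.77
position: [463.5, -264.6, 54.1]
orientation: [0.479, 0.523, 0.473, -0.522]
contact_force: [0.5, 0.5, -0.8]
width: -0.0
```

```bash
python3 - <<'E'
from h import *
s,M=st()
crop('scene',200,90,320,180,'s9')
crop('top',250,150,370,240,'t19')
E
```

```text
t 12.77 p [ 463.5 -264.6   54.1] x [ 0.007 -0.005 -1.   ] y [ 0.996 -0.094  0.007] F [ 0.5  0.5 -0.8] w -0.0
scale 6.666666666666667
scale 6.666666666666667
```

View pics/s9.png

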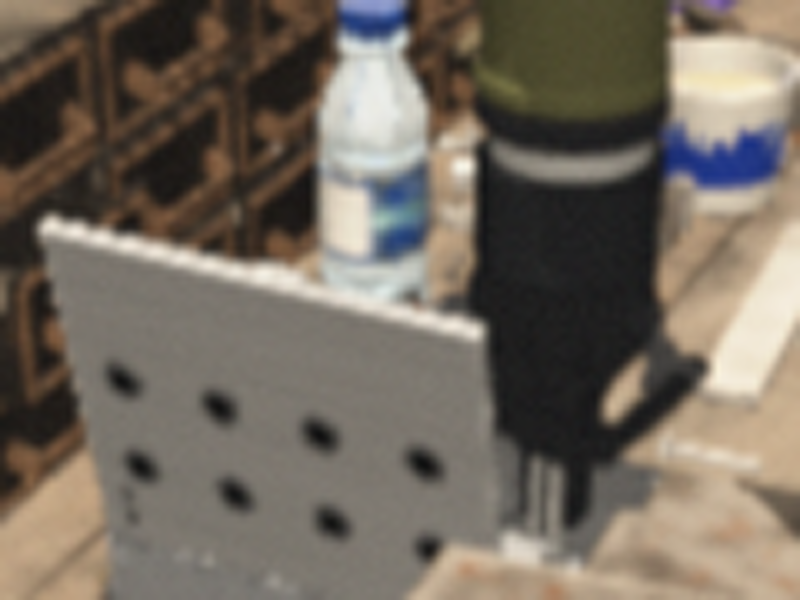

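View pics/t19.png

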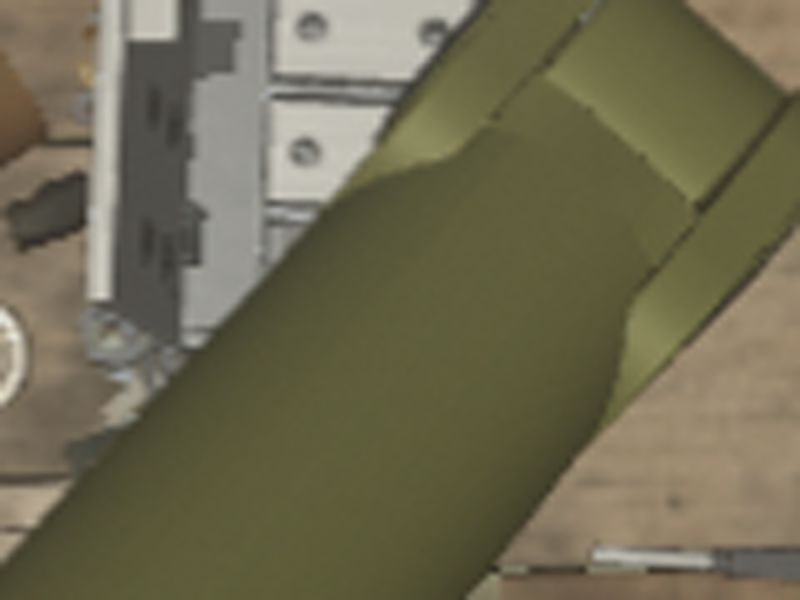

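Emit:
{"method": "apply_moves", "body": {
  "rows": [
    {"dr": [0,0,0.01],"offset": [0,0,0.02],"claw": 1},
    {"dr": [0,0,0.01],"offset": [0,0,0.03],"claw": 0.3},
    {"dr": [0.09,0,0],"offset": [0,0.015,0.01],"claw": -0.3},
    {"dr": [0.09,-0.015,0],"offset": [0,0.02,0],"claw": -0.3},
    {"dr": [0.09,-0.015,0],"offset": [0.002,0.012,0],"claw": -0.3},
    {"dr": [0,0,0],"offset": [0,0,0],"claw": -0.3}
  ]
}}

```text
time_s: 13.37
position: [464.7, -211.0, 115.7]
orientation: [0.415, 0.588, 0.542, -0.434]
contact_force: [-0.8, -1.2, -0.4]
width: 0.65
```

```bash
python3 - <<'E'
from h import *
s,M=st();print(s['q'].round(2))
crop('scene',200,90,320,180,'s10')
crop('top',250,150,370,240,'t20')
E
```

```text
t 13.37 p [ 464.7 -211.   115.7] x [ 0.035  0.277 -0.96 ] y [ 0.998 -0.068  0.017] F [-0.8 -1.2 -0.4] w 0.65
[-0.24  0.29  0.92  1.89 -0.5   1.27  0.81]
scale 6.666666666666667
scale 6.666666666666667
```

View pics/s10.png

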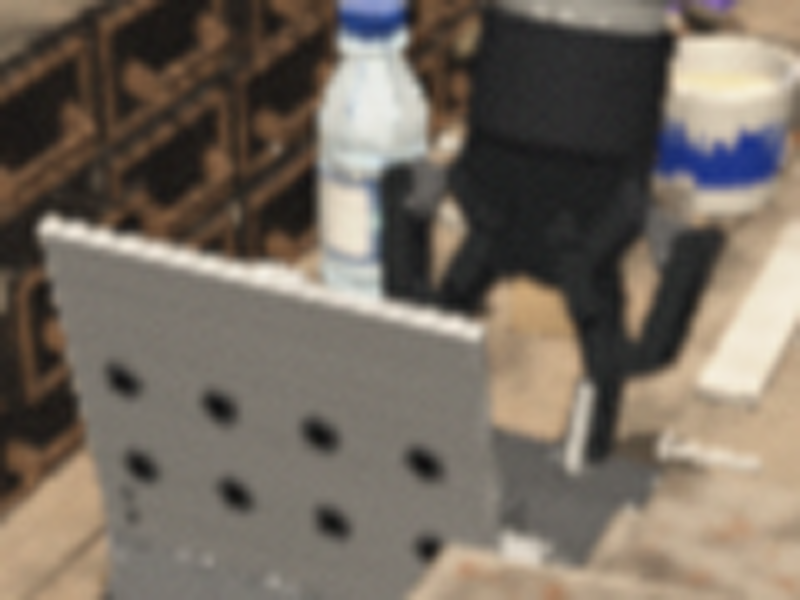

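View pics/t20.png

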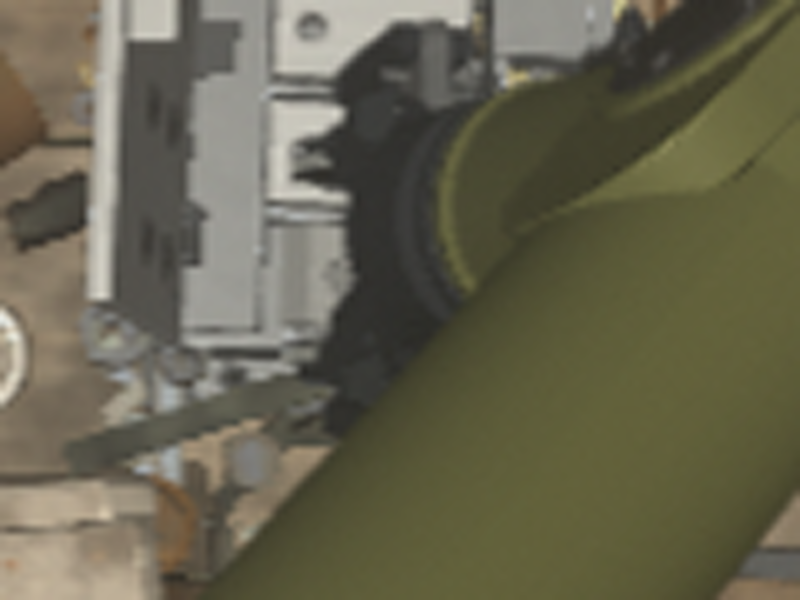

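Emit:
{"method": "apply_moves", "body": {
  "rows": [
    {"dr": [0,0,0],"offset": [0.001,-0.004,-0.02],"claw": -0.2},
    {"dr": [0,0,0],"offset": [0.001,-0.001,-0.015],"claw": -0.2},
    {"dr": [0,0,0],"offset": [0,0,-0.005],"claw": -0.2},
    {"dr": [0,0,0],"offset": [0,0,0],"claw": -0.2}
  ]
}}

```text
time_s: 13.8
position: [466.9, -215.1, 73.1]
orientation: [0.418, 0.584, 0.542, -0.437]
contact_force: [0.1, -0.2, -0.1]
width: 0.603
```

```bash
python3 - <<'E'
from h import *
s,M=st()
E
```

```text
t 13.8 p [ 466.9 -215.1   73.1] x [ 0.031  0.267 -0.963] y [ 0.998 -0.064  0.014] F [ 0.1 -0.2 -0.1] w 0.603
```

Emit:
{"method": "apply_moves", "body": {
  "rows": [
    {"dr": [0,0.012,0],"offset": [0,-0.001,-0.006],"claw": -0.1},
    {"dr": [0,0,0],"offset": [0,0,-0.003],"claw": -0.1},
    {"dr": [0,0,0],"offset": [0,0,0],"claw": -0.1}
  ]
}}

```text
time_s: 14.05
position: [467.0, -215.1, 63.4]
orientation: [0.415, 0.58, 0.545, -0.441]
contact_force: [-0.4, 0.4, 0.0]
width: 0.548
```

```bash
python3 - <<'E'
from h import *
s,M=st()
crop('scene',220,110,320,185,'s11')
E
```

```text
t 14.05 p [ 467.  -215.1   63.4] x [ 0.016  0.267 -0.964] y [ 0.998 -0.062 -0.   ] F [-0.4  0.4  0. ] w 0.548
scale 8.0
```

View pics/s11.png

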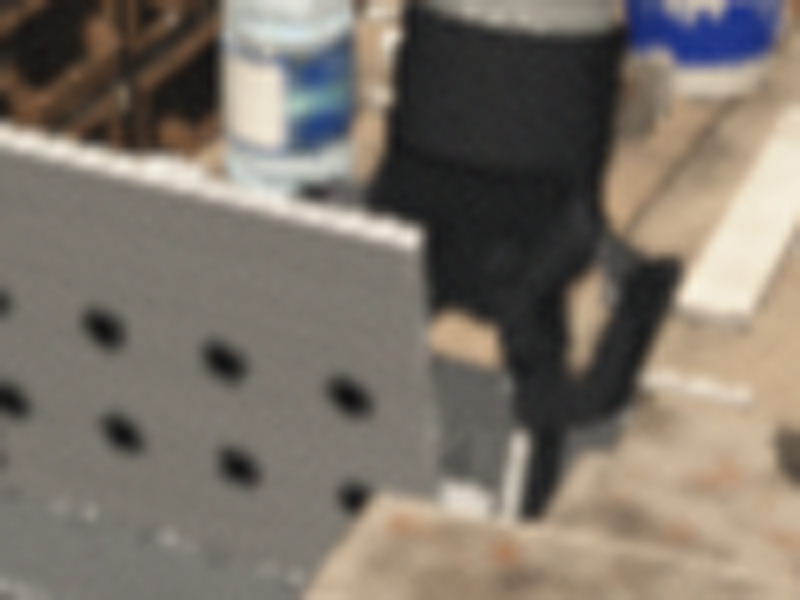

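Emit:
{"method": "apply_moves", "body": {
  "rows": [
    {"dr": [0,0,-0.01],"offset": [0,0,0],"claw": 0.5},
    {"dr": [0,0,0],"offset": [0,0,0],"claw": 1},
    {"dr": [0,0,0],"offset": [0,0,0],"claw": 1},
    {"dr": [0,0,0],"offset": [0,0,0],"claw": 1},
    {"dr": [0,0,0],"offset": [0,0,0],"claw": 1}
  ]
}}

```text
time_s: 14.52
position: [467.5, -215.7, 64.4]
orientation: [0.413, 0.583, 0.541, -0.443]
contact_force: [0.5, -0.1, -1.3]
width: 0.399
```

```bash
python3 - <<'E'
from h import *
s,M=st()
E
```

```text
t 14.52 p [ 467.5 -215.7   64.4] x [ 0.021  0.265 -0.964] y [ 0.997 -0.073  0.001] F [ 0.5 -0.1 -1.3] w 0.399
```

Emit:
{"method": "apply_moves", "body": {
  "rows": [
    {"dr": [0,0,0],"offset": [0,0,0.008],"claw": 1},
    {"dr": [0,0,0],"offset": [0,0,0.015],"claw": 1},
    {"dr": [0,0,0],"offset": [0,0,0.02],"claw": 1},
    {"dr": [0,0,0],"offset": [0,0,0.025],"claw": 1},
    {"dr": [0,0,0],"offset": [0,0,0.025],"claw": 1}
  ]
}}

```text
time_s: 14.93
position: [462.9, -213.4, 158.0]
orientation: [0.409, 0.581, 0.544, -0.446]
contact_force: [1.1, -0.3, -2.8]
width: 0.399
```

```bash
python3 - <<'E'
from h import *
s,M=st()
crop('scene',200,80,320,170,'s12')
crop('top',250,150,370,240,'t21')
E
```

```text
t 14.93 p [ 462.9 -213.4  158. ] x [ 0.01   0.268 -0.963] y [ 0.997 -0.074 -0.01 ] F [ 1.1 -0.3 -2.8] w 0.399
scale 6.666666666666667
scale 6.666666666666667
```

View pics/s12.png

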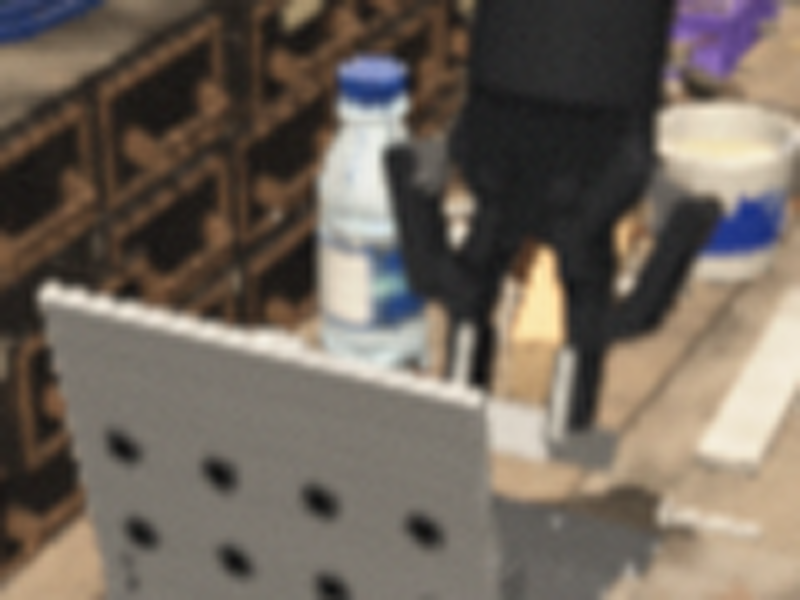

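View pics/t21.png

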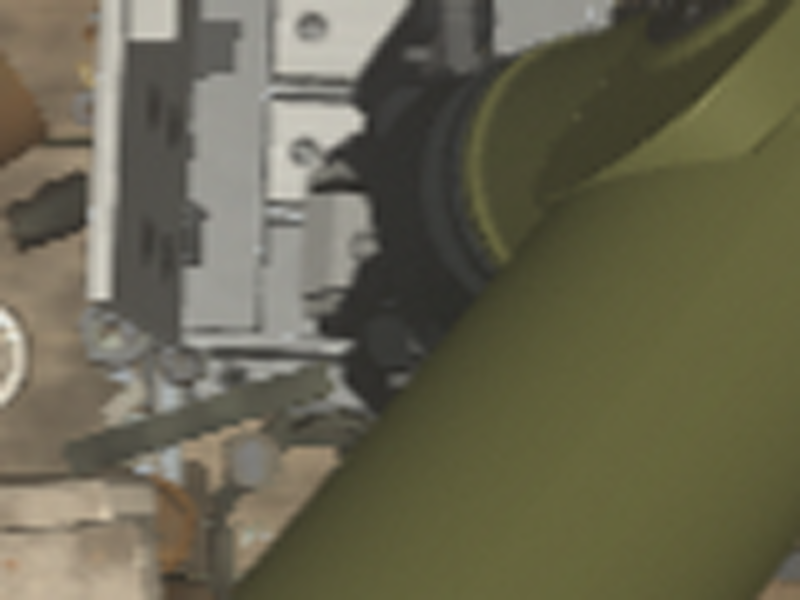

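Emit:
{"method": "apply_moves", "body": {
  "rows": [
    {"dr": [0,0,0],"offset": [0,-0.005,0.035],"claw": 1},
    {"dr": [0,0,0],"offset": [0,-0.005,0.035],"claw": 1},
    {"dr": [0,0,0],"offset": [0,0,0.035],"claw": 1},
    {"dr": [0,0,0.05],"offset": [0.01,0,0.025],"claw": 1},
    {"dr": [0,0,0.1],"offset": [0.025,0.015,0],"claw": 1},
    {"dr": [0,0,0.1],"offset": [0.025,0.025,0],"claw": 1},
    {"dr": [0,0,0.1],"offset": [0.02,0.025,0],"claw": 1},
    {"dr": [0,0,0.1],"offset": [0.02,0.03,0],"claw": 1}
  ]
}}

```text
time_s: 15.7
position: [556.5, -138.9, 300.8]
orientation: [0.5, 0.449, 0.656, -0.344]
contact_force: [0.6, -0.4, -2.2]
width: 0.397
```

```bash
python3 - <<'E'
from h import *
s,M=st();print(s['q'].round(2))
E
```

```text
t 15.7 p [ 556.5 -138.9  300.8] x [-0.098  0.244 -0.965] y [ 0.933  0.36  -0.004] F [ 0.6 -0.4 -2.2] w 0.397
[-0.32  0.34  0.85  1.43 -0.42  1.69  0.88]
```

```bash
cat >> h.py <<'E'
from scipy.spatial.transform import Rotation as Ro
def need(pos,appr,yaz):
    s,M=st()
    a=np.array(appr,float);a/=np.linalg.norm(a)
    y=np.array([np.cos(yaz),np.sin(yaz),0]);y-=a*(y@a);y/=np.linalg.norm(y)
    D=np.c_[a,y,np.cross(a,y)]
    rv=Ro.from_matrix(D@M.T).as_rotvec()
    print('q',s['q'].round(2),'need d',(np.array(pos)-s['position']).round(1),'rot',rv.round(4))
E
python3 - <<'E'
from h import *
need([657,73.6,300],[.266,.0174,-.964],1.636)
E
```

```text
t 15.7 p [ 556.5 -138.9  300.8] x [-0.098  0.244 -0.965] y [ 0.933  0.36  -0.004] F [ 0.6 -0.4 -2.2] w 0.397
q [-0.32  0.34  0.85  1.43 -0.42  1.69  0.88] need d [100.5 212.5  -0.8] rot [-0.3055 -0.485   1.2365]
```

Emit:
{"method": "apply_moves", "body": {
  "rows": [
    {"dr": [-0.025,-0.04,0.103],"offset": [0.008,0.018,0],"claw": 1},
    {"dr": [-0.025,-0.04,0.103],"offset": [0.008,0.018,0],"claw": 1},
    {"dr": [-0.025,-0.04,0.103],"offset": [0.008,0.018,0],"claw": 1},
    {"dr": [-0.025,-0.04,0.103],"offset": [0.008,0.018,0],"claw": 1},
    {"dr": [-0.025,-0.04,0.103],"offset": [0.008,0.018,0],"claw": 1},
    {"dr": [-0.025,-0.04,0.103],"offset": [0.008,0.018,0],"claw": 1},
    {"dr": [-0.025,-0.04,0.103],"offset": [0.008,0.018,0],"claw": 1},
    {"dr": [-0.025,-0.04,0.103],"offset": [0.008,0.018,0],"claw": 1}
  ]
}}

```text
time_s: 16.37
position: [623.0, 18.1, 293.0]
orientation: [0.735, 0.125, 0.66, -0.095]
contact_force: [0.5, 0.2, -3.8]
width: 0.399
```

```bash
python3 - <<'E'
from h import *
need([657,73.6,150],[.266,.0174,-.964],1.636)
E
```

```text
t 16.37 p [623.   18.1 293. ] x [ 0.11   0.026 -0.994] y [0.305 0.951 0.058] F [ 0.5  0.2 -3.8] w 0.399
q [-0.63  0.17  0.65  1.55 -0.13  1.34  1.29] need d [  34.    55.5 -143. ] rot [-0.0793 -0.1647  0.3695]
```

Emit:
{"method": "apply_moves", "body": {
  "rows": [
    {"dr": [-0.02,-0.04,0.092],"offset": [0.009,0.014,-0.02],"claw": 1},
    {"dr": [-0.02,-0.04,0.092],"offset": [0.009,0.014,-0.03],"claw": 1},
    {"dr": [-0.02,-0.04,0.092],"offset": [0.009,0.014,-0.03],"claw": 1},
    {"dr": [-0.02,-0.04,0.092],"offset": [0.009,0.014,-0.03],"claw": 1},
    {"dr": [0,0,0],"offset": [0,0,0],"claw": 1}
  ]
}}

```text
time_s: 16.78
position: [655.3, 85.7, 178.0]
orientation: [0.794, -0.03, 0.606, 0.039]
contact_force: [-2.6, 1.2, -6.0]
width: 0.397
```

```bash
python3 - <<'E'
from h import *
need([657,73.6,60],[.266,.0174,-.964],1.636)
crop('scene',110,130,270,250,'s13')
crop('top',140,60,260,150,'t22')
E
```

```text
t 16.78 p [655.3  85.7 178. ] x [ 0.263  0.025 -0.965] y [-0.098  0.995 -0.001] F [-2.6  1.2 -6. ] w 0.397
q [-0.68  0.2   0.56  1.77 -0.12  0.94  1.58] need d [   1.7  -12.1 -118. ] rot [ 0.0009 -0.0028 -0.0326]
scale 5.0
scale 6.666666666666667
```

View pics/s13.png

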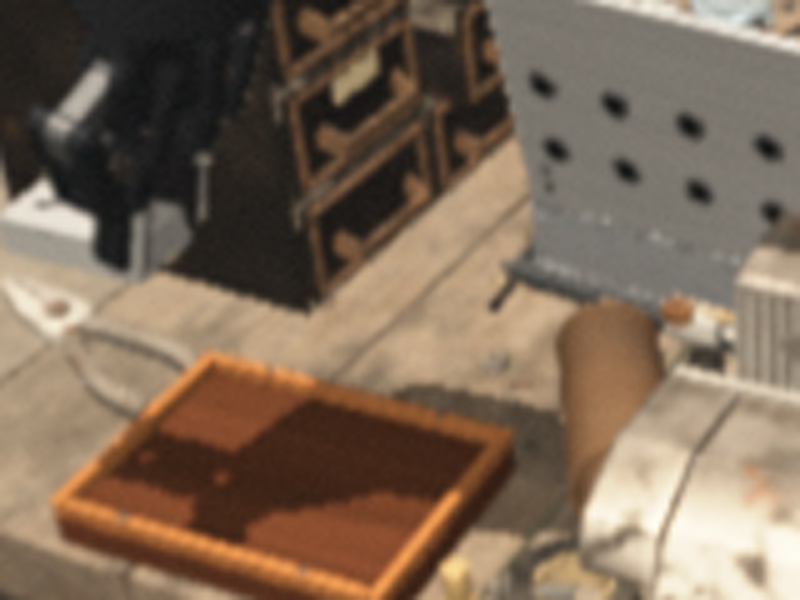

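View pics/t22.png

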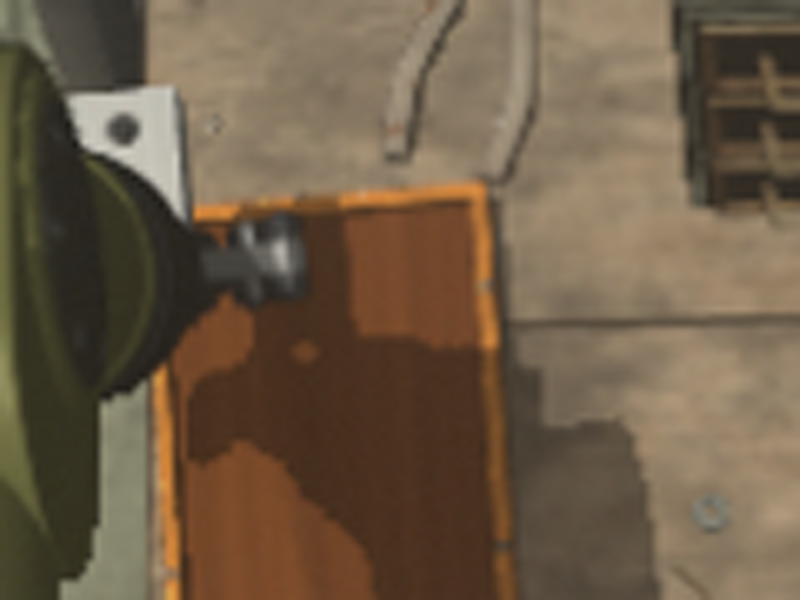

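Emit:
{"method": "apply_moves", "body": {
  "rows": [
    {"dr": [0,0,-0.015],"offset": [0.001,-0.006,-0.025],"claw": 1},
    {"dr": [0,0,-0.015],"offset": [0.001,-0.006,-0.03],"claw": 1},
    {"dr": [0,0,0],"offset": [0,0,-0.03],"claw": 1},
    {"dr": [0,0,0],"offset": [0,0,-0.02],"claw": 1},
    {"dr": [0,0,0],"offset": [0,0,0],"claw": 1}
  ]
}}

```text
time_s: 17.3
position: [670.2, 62.0, 91.4]
orientation: [0.803, -0.011, 0.596, 0.017]
contact_force: [-0.8, 0.1, -3.7]
width: 0.4
```

```bash
python3 - <<'E'
from h import *
need([657,73.6,26],[.266,.0174,-.964],1.636)
crop('scene',110,150,230,240,'s14')
crop('top',140,60,260,150,'t23')
E
```

```text
t 17.3 p [670.2  62.   91.4] x [ 0.289  0.014 -0.957] y [-0.041  0.999  0.003] F [-0.8  0.1 -3.7] w 0.4
q [-0.62  0.31  0.55  1.85 -0.21  0.74  1.63] need d [-13.2  11.6 -65.4] rot [-0.0038  0.0232  0.0242]
scale 6.666666666666667
scale 6.666666666666667
```

View pics/s14.png

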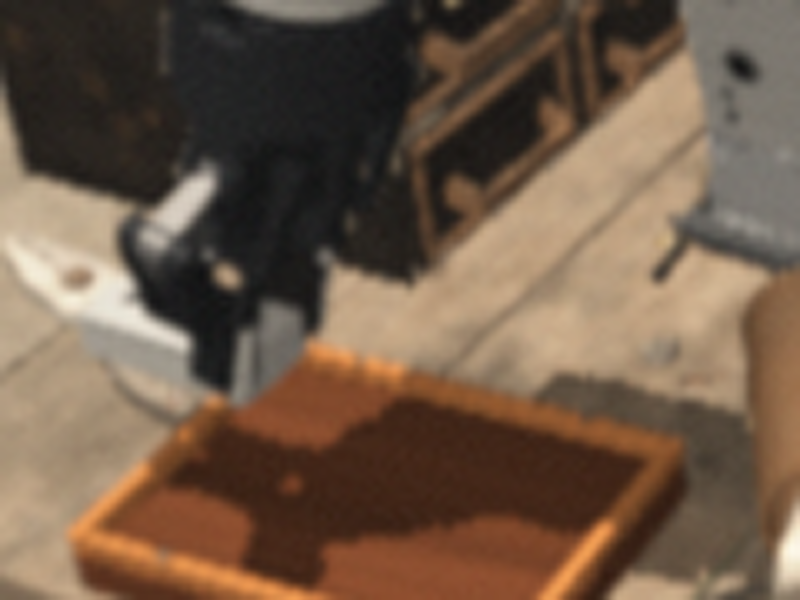

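View pics/t23.png

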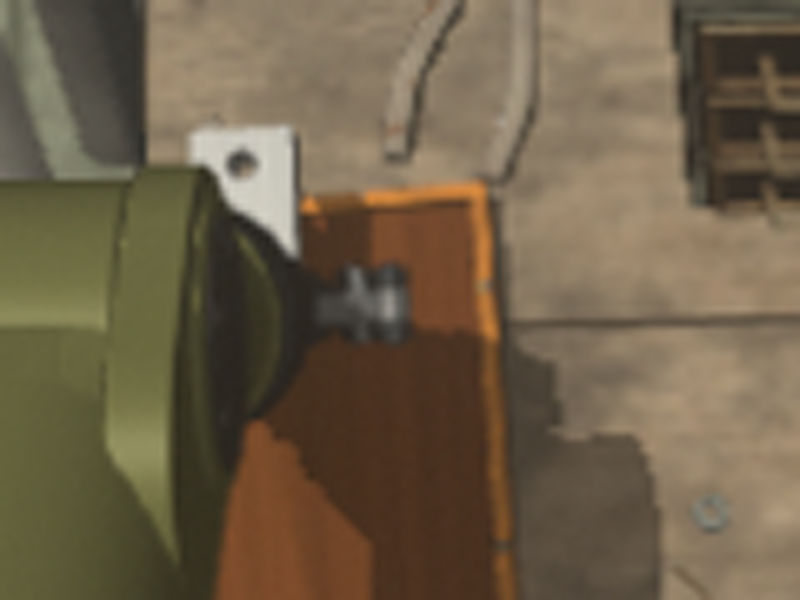

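```bash
python3 - <<'E'
from h import *
p=np.array([[190,131],[296,127]])/6.667+[140,60]
for z in (95,102,110): print(z,onz('top',p,z).round(1).tolist())
# scene: top edge of plate far end left corner (75,320)? 
E
```

```text
95 [[736.8, 83.2, 95.0], [737.0, 45.1, 95.0]]
102 [[734.4, 82.0, 102.0], [734.6, 44.1, 102.0]]
110 [[731.7, 80.5, 110.0], [731.9, 42.9, 110.0]]
```

Emit:
{"method": "apply_moves", "body": {
  "rows": [
    {"dr": [0,0.012,0.012],"offset": [-0.008,0.006,-0.01],"claw": 1},
    {"dr": [0,0.012,0.012],"offset": [-0.008,0.006,-0.01],"claw": 1},
    {"dr": [0,0,0],"offset": [0,0,-0.015],"claw": 1},
    {"dr": [0,0,0],"offset": [0,0,-0.008],"claw": 1},
    {"dr": [0,0,0],"offset": [0,0,0],"claw": 1}
  ]
}}

```text
time_s: 17.82
position: [661.8, 77.4, 61.0]
orientation: [0.801, -0.016, 0.598, 0.03]
contact_force: [-1.3, 0.3, -2.7]
width: 0.4
```

```bash
python3 - <<'E'
from h import *
need([654.5,73.6,26],[.266,.0174,-.964],1.636)
crop('scene',110,160,230,250,'s15')
crop('top',140,60,260,150,'t24')
E
```

```text
t 17.82 p [661.8  77.4  61. ] x [ 0.283  0.029 -0.959] y [-0.068  0.998  0.01 ] F [-1.3  0.3 -2.7] w 0.4
q [-0.61  0.33  0.52  1.88 -0.24  0.69  1.66] need d [ -7.3  -3.8 -35. ] rot [-0.0112  0.0178 -0.0026]
scale 6.666666666666667
scale 6.666666666666667
```

View pics/s15.png

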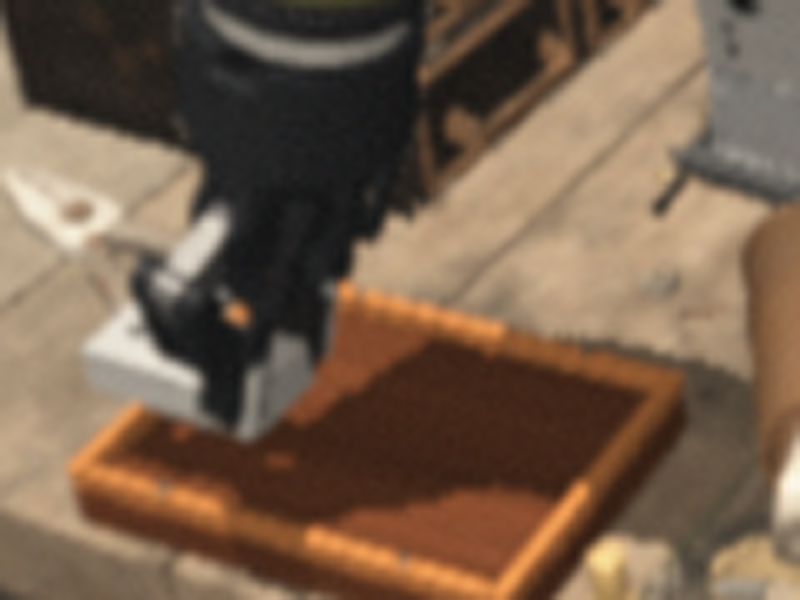

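View pics/t24.png

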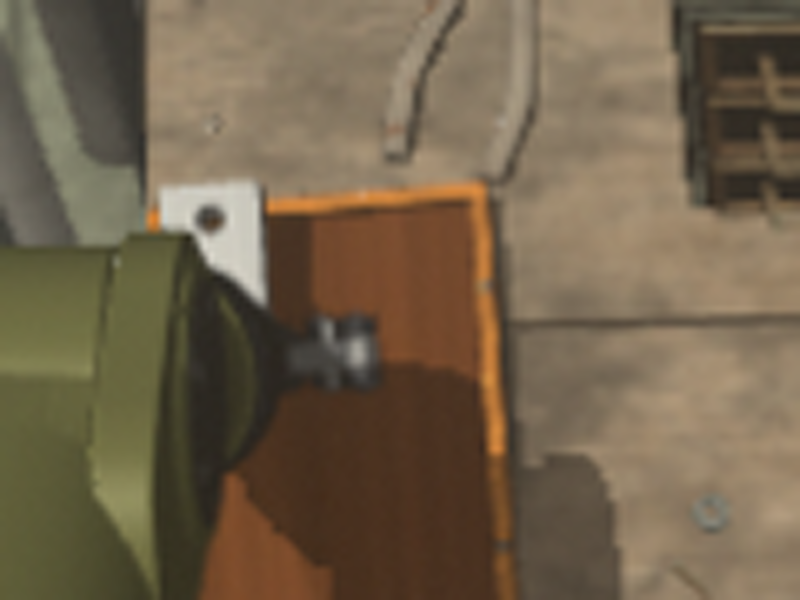

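```bash
cat >> h.py <<'E'
def onplane(n,uv,p0,nn):
    o,d=ray(n,uv);nn=np.array(nn,float)
    return o+d*(((np.array(p0)-o)@nn)/(d@nn))[:,None]
E
python3 - <<'E'
from h import *
n=np.array([-.068,.998,0]);p0=np.array([661.8,77.4,61])+18*n
px=np.array([[85,378],[245,440],[82,345],[262,365]])/6.667+[110,160]
w=onplane('scene',px,p0,n);print(w.round(1)); d=w[1]-w[0];print(np.linalg.norm(d),np.arctan2(d[2],np.hypot(d[0],d[1])))
E
```

```text
[[723.7  99.7  61. ]
 [657.9  95.2  52.5]
 [720.8  99.5  76.7]
 [642.9  94.2  90.3]]
66.5048102174201 -0.12767442567273984
```

Emit:
{"method": "apply_moves", "body": {
  "rows": [
    {"dr": [-0.005,0.065,0],"offset": [-0.004,-0.002,0],"claw": 1},
    {"dr": [-0.005,0.063,0],"offset": [-0.003,-0.002,-0.008],"claw": 1},
    {"dr": [0,0,0],"offset": [0,0,-0.008],"claw": 1},
    {"dr": [0,0,0],"offset": [0,0,-0.004],"claw": 1},
    {"dr": [0,0,0],"offset": [0,0,0],"claw": 1}
  ]
}}

```text
time_s: 18.33
position: [658.2, 73.9, 45.6]
orientation: [0.763, -0.018, 0.646, 0.029]
contact_force: [-0.6, -0.3, -2.7]
width: 0.399
```

```bash
python3 - <<'E'
from h import *
need([654.5,73.6,26],[.158,.0104,-.987],1.636)
crop('scene',110,160,230,250,'s16')
E
```

```text
t 18.33 p [658.2  73.9  45.6] x [ 0.164  0.021 -0.986] y [-0.067  0.998  0.01 ] F [-0.6 -0.3 -2.7] w 0.399
q [-0.57  0.42  0.51  1.79 -0.27  0.83  1.69] need d [ -3.7  -0.3 -19.6] rot [-0.0102  0.0064 -0.0019]
scale 6.666666666666667
```

View pics/s16.png

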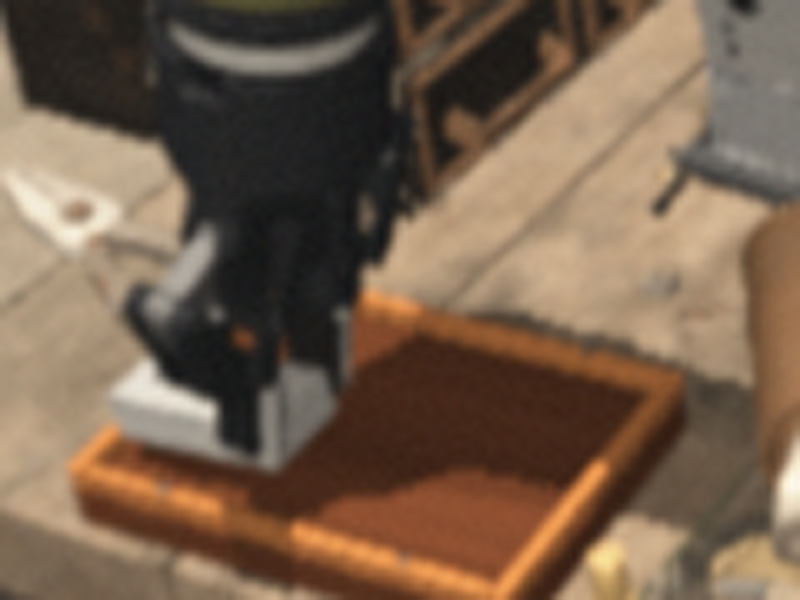

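Emit:
{"method": "apply_moves", "body": {
  "rows": [
    {"dr": [-0.01,0.006,0],"offset": [-0.003,0,-0.007],"claw": 1},
    {"dr": [0,0,0],"offset": [0,0,-0.006],"claw": 1},
    {"dr": [0,0,0],"offset": [0,0,-0.003],"claw": 1},
    {"dr": [0,0,0],"offset": [0,0,0],"claw": 1}
  ]
}}

```text
time_s: 18.72
position: [654.8, 74.2, 29.7]
orientation: [0.762, -0.022, 0.647, 0.026]
contact_force: [-0.6, -0.4, -0.7]
width: 0.394
```

```bash
python3 - <<'E'
from h import *
need([654.5,73.6,26],[.158,.0104,-.987],1.636)
E
```

```text
t 18.72 p [654.8  74.2  29.7] x [ 0.162  0.011 -0.987] y [-0.067  0.998  0.   ] F [-0.6 -0.4 -0.7] w 0.394
q [-0.58  0.43  0.5   1.8  -0.27  0.8   1.68] need d [-0.3 -0.6 -3.7] rot [-0.0004  0.004  -0.0019]
```

Emit:
{"method": "apply_moves", "body": {
  "rows": [
    {"dr": [0,0,0],"offset": [0,0,-0.003],"claw": 1},
    {"dr": [0,0,0],"offset": [0,0,-0.002],"claw": 1}
  ]
}}

```text
time_s: 18.88
position: [655.5, 74.2, 26.2]
orientation: [0.763, -0.021, 0.646, 0.026]
contact_force: [-3.6, -1.2, 5.4]
width: 0.396
```

```bash
python3 - <<'E'
from h import *
need([654.5,73.6,26],[.158,.0104,-.987],1.636)
crop('scene',110,160,230,250,'s17')
E
```

```text
t 18.88 p [655.5  74.2  26.2] x [ 0.164  0.012 -0.986] y [-0.067  0.998  0.001] F [-3.6 -1.2  5.4] w 0.396
q [-0.57  0.44  0.5   1.81 -0.28  0.8   1.69] need d [-1.  -0.6 -0.2] rot [-0.0013  0.0059 -0.0018]
scale 6.666666666666667
```

View pics/s17.png

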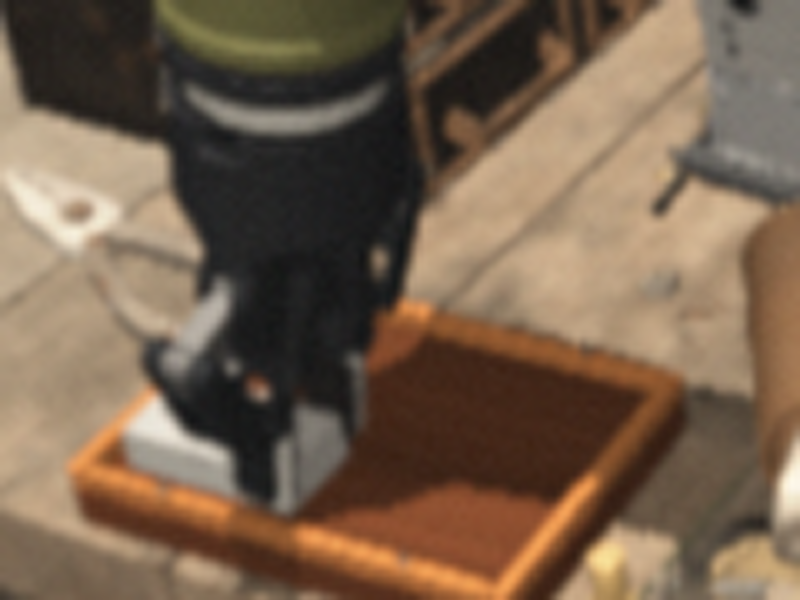

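Emit:
{"method": "apply_moves", "body": {
  "rows": [
    {"dr": [0,0,0],"offset": [0,0,0],"claw": 0.1},
    {"dr": [0,0,0],"offset": [0,0,0],"claw": 0.05},
    {"dr": [0,0,0],"offset": [0,0,0],"claw": 0.0},
    {"dr": [0,0,0],"offset": [-0.003,0,0.015],"claw": 0.0},
    {"dr": [0,0,0],"offset": [-0.004,0,0.03],"claw": 0.0},
    {"dr": [0,0,0],"offset": [0,0,0.035],"claw": 0.3},
    {"dr": [0,0,0],"offset": [0,-0.005,0.04],"claw": 0.6},
    {"dr": [0,0,0],"offset": [0,-0.01,0.04],"claw": 1}
  ]
}}

```text
time_s: 19.6
position: [642.8, 61.3, 181.8]
orientation: [0.758, -0.024, 0.651, 0.026]
contact_force: [0.8, 0.8, 0.3]
width: 0.08
```

```bash
python3 - <<'E'
from h import *
need([510,-250,260],[0,0,-1],-0.0734)
crop('scene',110,160,230,250,'s18')
crop('top',140,60,260,150,'t25')
E
```

```text
t 19.6 p [642.8  61.3 181.8] x [ 0.151  0.009 -0.989] y [-0.071  0.998 -0.002] F [0.8 0.8 0.3] w 0.08
q [-0.63  0.25  0.57  1.69 -0.15  1.09  1.62] need d [-132.8 -311.3   78.2] rot [ 0.123   0.12   -1.7113]
scale 6.666666666666667
scale 6.666666666666667
```

View pics/s18.png

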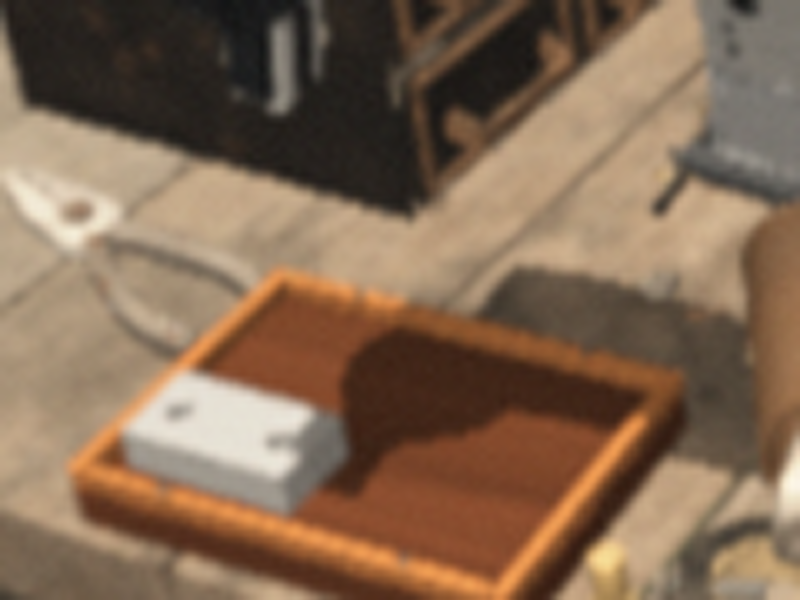

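View pics/t25.png

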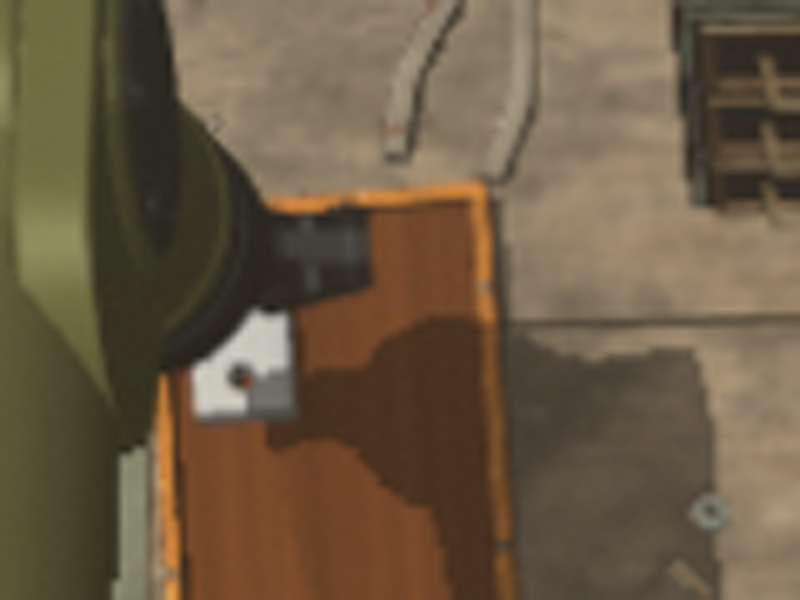

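Emit:
{"method": "apply_moves", "body": {
  "rows": [
    {"dr": [0.008,0.008,-0.1],"offset": [0,-0.005,0.035],"claw": 1},
    {"dr": [0.008,0.008,-0.115],"offset": [0,-0.015,0.035],"claw": 1},
    {"dr": [0.008,0.008,-0.115],"offset": [-0.005,-0.025,0.02],"claw": 1},
    {"dr": [0.008,0.008,-0.115],"offset": [-0.01,-0.025,0.005],"claw": 1},
    {"dr": [0.008,0.008,-0.115],"offset": [-0.01,-0.025,0],"claw": 1},
    {"dr": [0.008,0.008,-0.115],"offset": [-0.01,-0.025,0],"claw": 1},
    {"dr": [0.008,0.008,-0.115],"offset": [-0.01,-0.025,0],"claw": 1},
    {"dr": [0.008,0.008,-0.115],"offset": [-0.01,-0.025,0],"claw": 1},
    {"dr": [0.008,0.008,-0.115],"offset": [-0.01,-0.025,0],"claw": 1},
    {"dr": [0.008,0.008,-0.115],"offset": [-0.01,-0.025,0],"claw": 1},
    {"dr": [0.008,0.008,-0.115],"offset": [-0.01,-0.025,0],"claw": 1},
    {"dr": [0.008,0.008,-0.115],"offset": [-0.01,-0.025,0],"claw": 1},
    {"dr": [0.008,0.008,-0.115],"offset": [-0.01,-0.02,0],"claw": 1},
    {"dr": [0.008,0.008,-0.115],"offset": [-0.01,-0.01,0],"claw": 1},
    {"dr": [0,0,0],"offset": [0,0,0],"claw": 1}
  ]
}}

```text
time_s: 20.95
position: [528.7, -251.8, 287.9]
orientation: [-0.504, -0.507, -0.477, 0.511]
contact_force: [-0.3, -0.1, 0.0]
width: -0.001
```

```bash
python3 - <<'E'
from h import *
need([508.4,-256,80],[0,0,-1],-0.0734)
E
```

```text
t 20.95 p [ 528.7 -251.8  287.9] x [ 0.023 -0.032 -0.999] y [ 0.999 -0.037  0.024] F [-0.3 -0.1  0. ] w -0.001
q [-0.45  0.19  0.96  1.59 -0.14  1.41  0.48] need d [ -20.3   -4.2 -207.9] rot [ 0.032   0.0222 -0.0358]
```

Emit:
{"method": "apply_moves", "body": {
  "rows": [
    {"dr": [0.016,0.011,-0.018],"offset": [-0.008,-0.002,-0.035],"claw": 1},
    {"dr": [0.016,0.011,-0.018],"offset": [-0.006,-0.002,-0.035],"claw": 1},
    {"dr": [0,0,0],"offset": [-0.006,0,-0.035],"claw": 1},
    {"dr": [0,0,0],"offset": [0,0,-0.035],"claw": 1},
    {"dr": [0,0,0],"offset": [0,0,-0.03],"claw": 1},
    {"dr": [0,0,0],"offset": [0,0,-0.02],"claw": 1},
    {"dr": [0,0,0],"offset": [0,0,0],"claw": 1}
  ]
}}

```text
time_s: 21.53
position: [513.6, -251.2, 91.7]
orientation: [0.491, 0.515, 0.485, -0.508]
contact_force: [-0.5, 1.2, 0.2]
width: 0.0
```

```bash
python3 - <<'E'
from h import *
need([508.4,-256,66],[0,0,-1],-0.0734)
E
```

```text
t 21.53 p [ 513.6 -251.2   91.7] x [ 0.014  0.    -1.   ] y [ 0.999 -0.048  0.014] F [-0.5  1.2  0.2] w 0.0
q [-0.34  0.35  0.89  1.85 -0.32  1.07  0.63] need d [ -5.2  -4.8 -25.7] rot [-0.0002  0.0138 -0.0256]
```

Emit:
{"method": "apply_moves", "body": {
  "rows": [
    {"dr": [0,0.007,-0.013],"offset": [-0.003,-0.002,-0.012],"claw": 1},
    {"dr": [0,0.007,-0.013],"offset": [-0.002,-0.002,-0.01],"claw": 1},
    {"dr": [0,0,0],"offset": [0,0,0],"claw": 1}
  ]
}}

```text
time_s: 21.78
position: [510.7, -253.5, 69.0]
orientation: [0.483, 0.517, 0.483, -0.516]
contact_force: [0.1, 0.5, 0.3]
width: 0.0
```

```bash
python3 - <<'E'
from h import *
need([508.4,-256,54],[0,0,-1],-0.0734)
E
```

```text
t 21.78 p [ 510.7 -253.5   69. ] x [ 0.001  0.    -1.   ] y [ 0.998 -0.068  0.001] F [0.1 0.5 0.3] w 0.0
q [-0.32  0.39  0.88  1.86 -0.35  1.05  0.63] need d [ -2.3  -2.5 -15. ] rot [-0.0002  0.0008 -0.0053]
```

Emit:
{"method": "apply_moves", "body": {
  "rows": [
    {"dr": [0,0,0],"offset": [-0.002,-0.001,-0.006],"claw": 1},
    {"dr": [0,0,0],"offset": [0,0,-0.005],"claw": 1},
    {"dr": [0,0,0],"offset": [0,0.001,-0.004],"claw": 1},
    {"dr": [0,0,0],"offset": [0,0.001,-0.004],"claw": 1}
  ]
}}

```text
time_s: 22.12
position: [510.0, -263.1, 55.5]
orientation: [-0.488, -0.516, -0.477, 0.518]
contact_force: [-0.2, -4.5, 2.9]
width: -0.002
```

```bash
python3 - <<'E'
from h import *
need([508.4,-256,50],[0,0,-1],-0.0734)
E
```

```text
t 22.12 p [ 510.  -263.1   55.5] x [ 0.008 -0.014 -1.   ] y [ 0.998 -0.069  0.009] F [-0.2 -4.5  2.9] w -0.002
q [-0.31  0.41  0.88  1.87 -0.36  1.01  0.65] need d [-1.6  7.1 -5.5] rot [ 0.0142  0.0078 -0.004 ]
```

Emit:
{"method": "apply_moves", "body": {
  "rows": [
    {"dr": [0.007,0.004,0],"offset": [0,0.003,-0.005],"claw": 1},
    {"dr": [0.007,0.004,0],"offset": [0,0.002,-0.004],"claw": 1},
    {"dr": [0,0,0],"offset": [0,0,-0.002],"claw": 1}
  ]
}}

```text
time_s: 22.37
position: [512.6, -267.0, 54.0]
orientation: [0.486, 0.519, 0.477, -0.517]
contact_force: [0.3, 0.2, -0.4]
width: -0.004
```

```bash
python3 - <<'E'
from h import *
need([508.4,-256,50],[0,0,-1],-0.0734)
E
```

```text
t 22.37 p [ 512.6 -267.    54. ] x [ 0.01  -0.007 -1.   ] y [ 0.997 -0.073  0.01 ] F [ 0.3  0.2 -0.4] w -0.004
q [-0.29  0.42  0.87  1.86 -0.38  1.02  0.66] need d [-4.2 11.  -4. ] rot [ 0.0071  0.0097 -0.0001]
```

Lift, tilt and go to the raised end of plate c.

Emit:
{"method": "apply_moves", "body": {
  "rows": [
    {"dr": [0.007,0.01,0],"offset": [0,0,0.02],"claw": 1},
    {"dr": [0,0,0],"offset": [0,0,0.03],"claw": 0.3},
    {"dr": [0.09,-0.007,0],"offset": [0,0.01,0.01],"claw": -0.2},
    {"dr": [0.09,-0.007,0],"offset": [0,0.018,0],"claw": -0.2},
    {"dr": [0.09,-0.007,0],"offset": [0,0.012,0],"claw": -0.2},
    {"dr": [0,0,0],"offset": [0,0,0],"claw": -0.2}
  ]
}}

```text
time_s: 22.87
position: [517.3, -224.2, 121.5]
orientation: [0.415, 0.586, 0.543, -0.435]
contact_force: [-0.8, -0.6, -0.1]
width: 0.602
```

```bash
python3 - <<'E'
from h import *
need([511.3,-217.5,75],[.02,.266,-.964],-0.0734)
crop('scene',200,90,320,180,'s19')
crop('top',250,130,370,220,'t26')
E
```

```text
t 22.87 p [ 517.3 -224.2  121.5] x [ 0.031  0.276 -0.961] y [ 0.998 -0.066  0.014] F [-0.8 -0.6 -0.1] w 0.602
q [-0.14  0.4   0.82  1.75 -0.55  1.32  0.79] need d [ -6.    6.7 -46.5] rot [-0.0106  0.014  -0.0075]
scale 6.666666666666667
scale 6.666666666666667
```

View pics/t26.png

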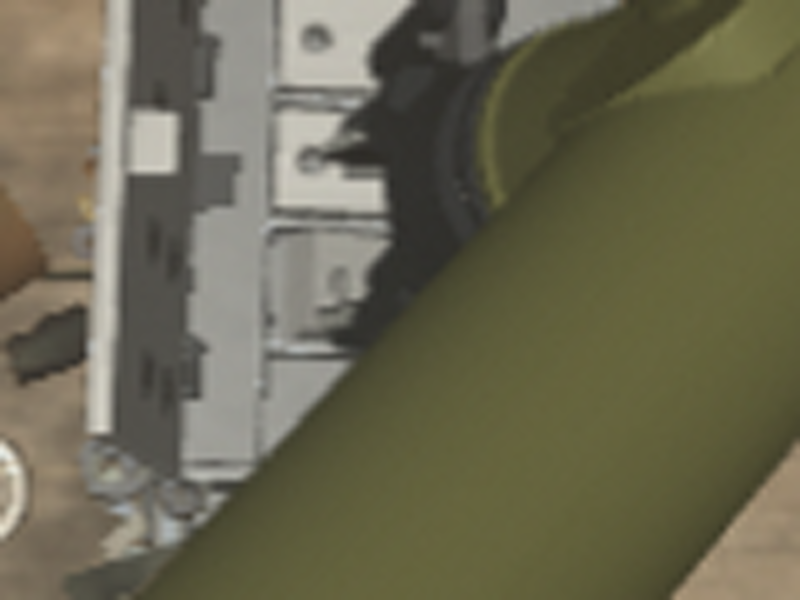

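Emit:
{"method": "apply_moves", "body": {
  "rows": [
    {"dr": [-0.01,0.014,-0.007],"offset": [-0.003,0.003,-0.02],"claw": -0.2},
    {"dr": [0,0,0],"offset": [-0.002,0.001,-0.016],"claw": -0.2},
    {"dr": [0,0,0],"offset": [0,0,-0.006],"claw": -0.1},
    {"dr": [0,0,0],"offset": [0,0,0],"claw": -0.1}
  ]
}}

```text
time_s: 23.3
position: [514.4, -219.3, 78.6]
orientation: [0.417, 0.579, 0.54, -0.445]
contact_force: [-0.1, 0.2, 0.4]
width: 0.549
```

```bash
python3 - <<'E'
from h import *
need([511.3,-219,64],[.02,.266,-.964],-0.0734)
E
```

```text
t 23.3 p [ 514.4 -219.3   78.6] x [ 0.02   0.254 -0.967] y [ 0.998 -0.068  0.002] F [-0.1  0.2  0.4] w 0.549
q [-0.15  0.43  0.81  1.8  -0.56  1.24  0.8 ] need d [ -3.1   0.3 -14.6] rot [ 0.0126  0.001  -0.0056]
```

Emit:
{"method": "apply_moves", "body": {
  "rows": [
    {"dr": [0.012,0,-0.005],"offset": [-0.003,0,-0.006],"claw": -0.1},
    {"dr": [0,0,0],"offset": [0,0,-0.005],"claw": -0.1},
    {"dr": [0,0,0],"offset": [0,0,-0.002],"claw": -0.1},
    {"dr": [0,0,0],"offset": [0,0,0],"claw": -0.1}
  ]
}}

```text
time_s: 23.63
position: [512.4, -218.7, 65.7]
orientation: [0.414, 0.582, 0.541, -0.443]
contact_force: [-0.4, 0.4, 0.8]
width: 0.553
```

```bash
python3 - <<'E'
from h import *
need([511.3,-219,64],[.02,.266,-.964],-0.0734)
E
```

```text
t 23.63 p [ 512.4 -218.7   65.7] x [ 0.021  0.264 -0.964] y [ 0.997 -0.071  0.003] F [-0.4  0.4  0.8] w 0.553
q [-0.14  0.45  0.8   1.81 -0.58  1.22  0.82] need d [-1.1 -0.3 -1.7] rot [ 0.002   0.0023 -0.0028]
```

Emit:
{"method": "apply_moves", "body": {
  "rows": [
    {"dr": [0,0,0],"offset": [-0.001,0,-0.002],"claw": 0.3},
    {"dr": [0,0,0],"offset": [0,0,0],"claw": 1},
    {"dr": [0,0,0],"offset": [0,0,0],"claw": 1},
    {"dr": [0,0,0],"offset": [0,0,0],"claw": 1},
    {"dr": [0,0,0],"offset": [0,0,0],"claw": 1},
    {"dr": [0,0,0],"offset": [0,0,0.008],"claw": 1},
    {"dr": [0,0,0],"offset": [0,0,0.015],"claw": 1},
    {"dr": [0,0,0],"offset": [0,0,0.02],"claw": 1},
    {"dr": [0,0,0],"offset": [0,0,0.025],"claw": 1},
    {"dr": [0,0,0],"offset": [0,-0.003,0.03],"claw": 1}
  ]
}}

```text
time_s: 24.47
position: [506.9, -219.4, 161.4]
orientation: [0.41, 0.58, 0.544, -0.446]
contact_force: [1.1, 0.7, -3.7]
width: 0.401
```

```bash
python3 - <<'E'
from h import *
need([511.3,-219,290],[.02,.266,-.964],-0.0734)
crop('scene',200,80,320,170,'s20')
E
```

```text
t 24.47 p [ 506.9 -219.4  161.4] x [ 0.01   0.267 -0.964] y [ 0.997 -0.071 -0.009] F [ 1.1  0.7 -3.7] w 0.401
q [-0.19  0.34  0.85  1.73 -0.48  1.38  0.72] need d [  4.4   0.4 128.6] rot [-0.0006 -0.0099 -0.0024]
scale 6.666666666666667
```

View pics/s20.png

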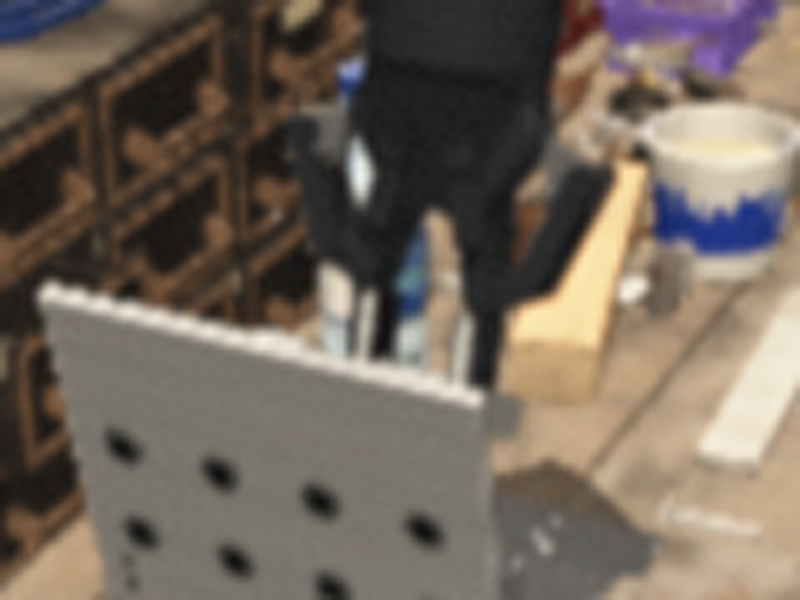

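Emit:
{"method": "apply_moves", "body": {
  "rows": [
    {"dr": [0,0,0],"offset": [0,-0.005,0.035],"claw": 1},
    {"dr": [0,0,0],"offset": [0,-0.005,0.035],"claw": 1},
    {"dr": [0,0,0.03],"offset": [0.005,0,0.035],"claw": 1},
    {"dr": [0,0,0.1],"offset": [0.01,0.005,0.02],"claw": 1},
    {"dr": [0,0,0.1],"offset": [0.015,0.02,0],"claw": 1},
    {"dr": [0,0,0.1],"offset": [0.015,0.025,0],"claw": 1},
    {"dr": [0,0,0.1],"offset": [0.015,0.025,0],"claw": 1}
  ]
}}

```text
time_s: 25.1
position: [562.9, -168.8, 311.8]
orientation: [0.504, 0.456, 0.646, -0.348]
contact_force: [0.3, 0.4, -2.6]
width: 0.398
```

```bash
python3 - <<'E'
from h import *
need([658.3,15.7,260],[.158,.0104,-.987],1.636)
E
```

```text
t 25.1 p [ 562.9 -168.8  311.8] x [-0.077  0.239 -0.968] y [0.939 0.343 0.01 ] F [ 0.3  0.4 -2.6] w 0.398
q [-0.22  0.35  0.78  1.38 -0.41  1.7   0.89] need d [ 95.4 184.5 -51.8] rot [-0.2503 -0.365   1.265 ]
```

Emit:
{"method": "apply_moves", "body": {
  "rows": [
    {"dr": [-0.021,-0.03,0.105],"offset": [0.008,0.016,0],"claw": 1},
    {"dr": [-0.021,-0.03,0.105],"offset": [0.008,0.016,0],"claw": 1},
    {"dr": [-0.021,-0.03,0.105],"offset": [0.008,0.016,0],"claw": 1},
    {"dr": [-0.021,-0.03,0.105],"offset": [0.008,0.016,0],"claw": 1},
    {"dr": [-0.021,-0.03,0.105],"offset": [0.008,0.016,0],"claw": 1},
    {"dr": [-0.021,-0.03,0.105],"offset": [0.008,0.016,0],"claw": 1},
    {"dr": [-0.021,-0.03,0.105],"offset": [0.008,0.015,-0.01],"claw": 1},
    {"dr": [-0.021,-0.03,0.105],"offset": [0.008,0.015,-0.01],"claw": 1},
    {"dr": [-0.021,-0.03,0.105],"offset": [0.008,0.013,-0.02],"claw": 1},
    {"dr": [-0.021,-0.03,0.105],"offset": [0.006,0.01,-0.02],"claw": 1},
    {"dr": [0,0,0],"offset": [0,0,0],"claw": 1}
  ]
}}

```text
time_s: 26.02
position: [644.4, -5.0, 261.2]
orientation: [0.747, 0.042, 0.664, -0.022]
contact_force: [-0.6, 2.1, -4.4]
width: 0.403
```

```bash
python3 - <<'E'
from h import *
need([658.3,15.7,80],[.158,.0104,-.987],1.636)
E
```

```text
t 26.02 p [644.4  -5.  261.2] x [ 0.118  0.022 -0.993] y [0.089 0.996 0.032] F [-0.6  2.1 -4.4] w 0.403
q [-0.48  0.22  0.54  1.56 -0.15  1.28  1.56] need d [  13.9   20.7 -181.2] rot [-0.0329 -0.0424  0.1535]
```

Emit:
{"method": "apply_moves", "body": {
  "rows": [
    {"dr": [-0.016,-0.02,0.076],"offset": [0.005,0.008,-0.02],"claw": 1},
    {"dr": [-0.016,-0.02,0.076],"offset": [0.004,0.008,-0.03],"claw": 1},
    {"dr": [0,0,0],"offset": [0,0.003,-0.035],"claw": 1},
    {"dr": [0,0,0],"offset": [0,0,-0.035],"claw": 1},
    {"dr": [0,0,0],"offset": [0,0,-0.025],"claw": 1},
    {"dr": [0,0,0],"offset": [0,0,-0.01],"claw": 1},
    {"dr": [0,0,0],"offset": [0,0,0],"claw": 1}
  ]
}}

```text
time_s: 26.6
position: [653.2, 8.2, 113.0]
orientation: [0.762, -0.013, 0.648, 0.018]
contact_force: [-0.3, -0.1, -3.9]
width: 0.396
```

```bash
python3 - <<'E'
from h import *
need([658.3,15.7,60],[.158,.0104,-.987],1.636)
crop('scene',110,150,230,240,'s21')
crop('top',140,60,260,150,'t27')
E
```

```text
t 26.6 p [653.2   8.2 113. ] x [ 0.16   0.011 -0.987] y [-0.044  0.999  0.004] F [-0.3 -0.1 -3.9] w 0.396
q [-0.47  0.32  0.5   1.75 -0.19  0.95  1.71] need d [  5.1   7.5 -53. ] rot [-0.004   0.0022  0.0215]
scale 6.666666666666667
scale 6.666666666666667
```

View pics/s21.png

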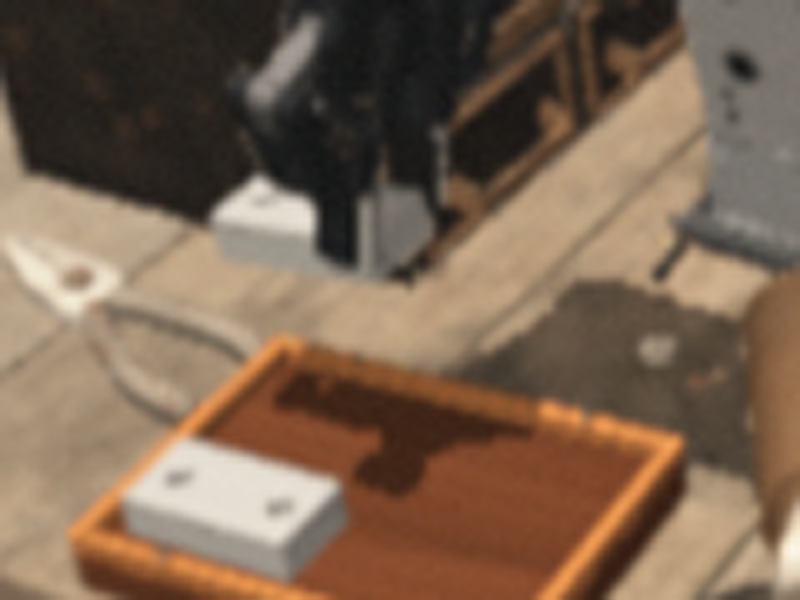

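View pics/t27.png

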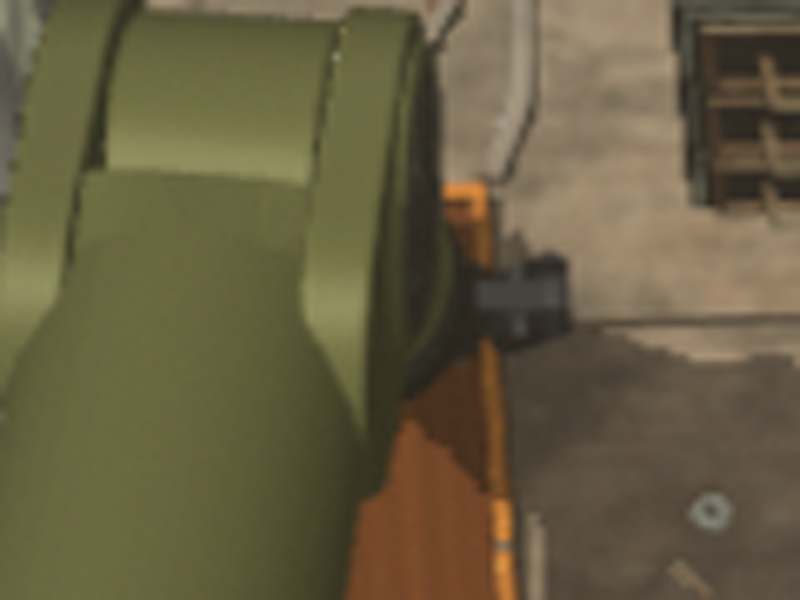

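```bash
python3 - <<'E'
from h import *
n=np.array([-.044,.999,0]);p0=np.array([653.2,8.2,113])+18*n
px=np.array([[218,255],[372,278],[213,222]])/6.667+[110,150]
w=onplane('scene',px,p0,n);print(w.round(1)); d=w[1]-w[0];print(np.linalg.norm(d),np.arctan2(d[2],np.hypot(d[0],d[1])))
E
```

```text
[[713.4  28.9 101.1]
 [645.1  25.9 109.1]
 [712.2  28.8 115.9]]
68.79265108277286 0.1163446115199916
```

Emit:
{"method": "apply_moves", "body": {
  "rows": [
    {"dr": [0,-0.058,0.01],"offset": [0.003,0.004,-0.01],"claw": 1},
    {"dr": [0,-0.058,0.01],"offset": [0.003,0.004,-0.015],"claw": 1},
    {"dr": [0,0,0],"offset": [0,0,-0.015],"claw": 1},
    {"dr": [0,0,0],"offset": [0,0,-0.01],"claw": 1},
    {"dr": [0,0,0],"offset": [0,0,0],"claw": 1}
  ]
}}

```text
time_s: 27.12
position: [671.7, 14.3, 80.3]
orientation: [0.807, -0.017, 0.59, 0.024]
contact_force: [-0.3, -0.5, -3.4]
width: 0.402
```

```bash
python3 - <<'E'
from h import *
need([660,15.7,40],[.274,.0104,-.962],1.636)
crop('scene',110,150,230,240,'s22')
E
```

```text
t 27.12 p [671.7  14.3  80.3] x [ 0.303  0.018 -0.953] y [-0.059  0.998  0.001] F [-0.3 -0.5 -3.4] w 0.402
q [-0.47  0.3   0.48  1.87 -0.22  0.7   1.74] need d [-11.7   1.4 -40.3] rot [-0.0098  0.0307  0.0044]
scale 6.666666666666667
```

View pics/s22.png

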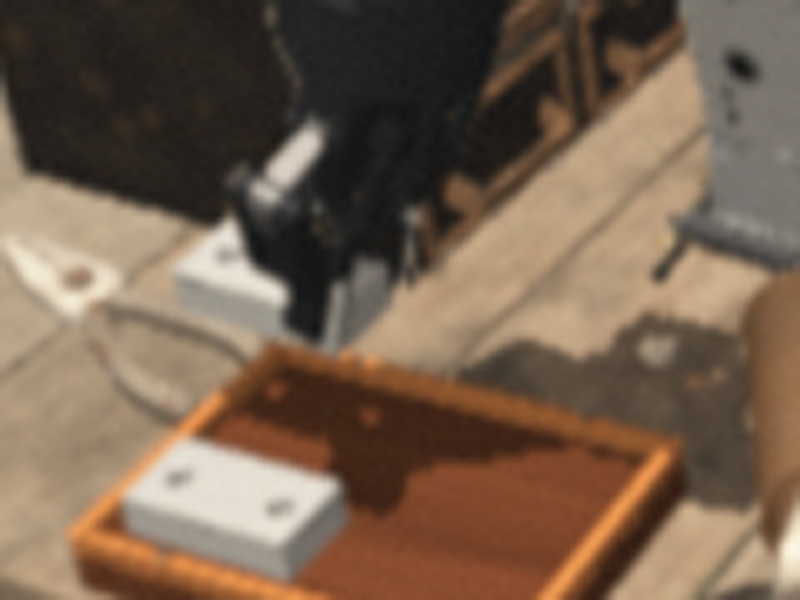

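Emit:
{"method": "apply_moves", "body": {
  "rows": [
    {"dr": [-0.005,0.015,0],"offset": [-0.006,0.001,-0.01],"claw": 1},
    {"dr": [-0.005,0.014,0],"offset": [-0.005,0,-0.01],"claw": 1},
    {"dr": [0,0,0],"offset": [0,0,-0.01],"claw": 1},
    {"dr": [0,0,0],"offset": [0,0,0],"claw": 1}
  ]
}}

```text
time_s: 27.5
position: [665.1, 14.9, 55.0]
orientation: [0.801, -0.02, 0.599, 0.021]
contact_force: [-1.1, 0.6, -4.3]
width: 0.4
```

```bash
python3 - <<'E'
from h import *
need([660,15.7,30],[.274,.0104,-.962],1.636)
crop('scene',110,150,230,240,'s23')
E
```

```text
t 27.5 p [665.1  14.9  55. ] x [ 0.282  0.009 -0.959] y [-0.057  0.998 -0.008] F [-1.1  0.6 -4.3] w 0.4
q [-0.47  0.33  0.47  1.89 -0.23  0.68  1.74] need d [ -5.1   0.8 -25. ] rot [0.0001 0.0089 0.0059]
scale 6.666666666666667
```

View pics/s23.png

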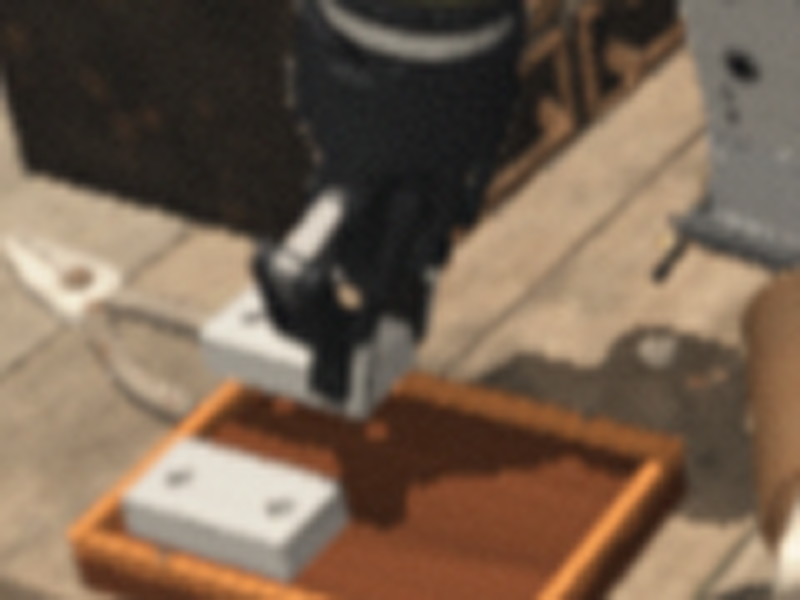

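Emit:
{"method": "apply_moves", "body": {
  "rows": [
    {"dr": [0,0.008,0.005],"offset": [-0.004,0.001,-0.008],"claw": 1},
    {"dr": [0,0,0],"offset": [-0.001,0,-0.008],"claw": 1},
    {"dr": [0,0,0],"offset": [0,0,-0.006],"claw": 1},
    {"dr": [0,0,0],"offset": [0,0,0],"claw": 1}
  ]
}}

```text
time_s: 27.88
position: [660.8, 16.0, 32.0]
orientation: [0.798, -0.022, 0.601, 0.023]
contact_force: [-1.2, 1.2, -3.3]
width: 0.397
```

```bash
python3 - <<'E'
from h import *
need([660,15.7,25],[.274,.0104,-.962],1.636)
E
```

```text
t 27.88 p [660.8  16.   32. ] x [ 0.276  0.01  -0.961] y [-0.063  0.998 -0.007] F [-1.2  1.2 -3.3] w 0.397
q [-0.46  0.36  0.45  1.9  -0.25  0.64  1.76] need d [-0.8 -0.3 -7. ] rot [0.0001 0.0021 0.0004]
```

Emit:
{"method": "apply_moves", "body": {
  "rows": [
    {"dr": [0,0,0],"offset": [0,0,-0.004],"claw": 1},
    {"dr": [0,0,0],"offset": [0,0,-0.003],"claw": 1},
    {"dr": [0,0,0],"offset": [0,0,-0.002],"claw": 1}
  ]
}}

```text
time_s: 28.13
position: [662.3, 16.0, 25.3]
orientation: [0.799, -0.021, 0.6, 0.023]
contact_force: [-11.8, -0.1, 22.4]
width: 0.398
```

```bash
python3 - <<'E'
from h import *
need([660,15.7,25],[.274,.0104,-.962],1.636)
crop('scene',110,150,230,240,'s24')
E
```

```text
t 28.13 p [662.3  16.   25.3] x [ 0.278  0.012 -0.96 ] y [-0.062  0.998 -0.006] F [-11.8  -0.1  22.4] w 0.398
q [-0.45  0.37  0.45  1.91 -0.26  0.63  1.77] need d [-2.3 -0.3 -0.3] rot [-0.0017  0.0046  0.001 ]
scale 6.666666666666667
```

View pics/s24.png

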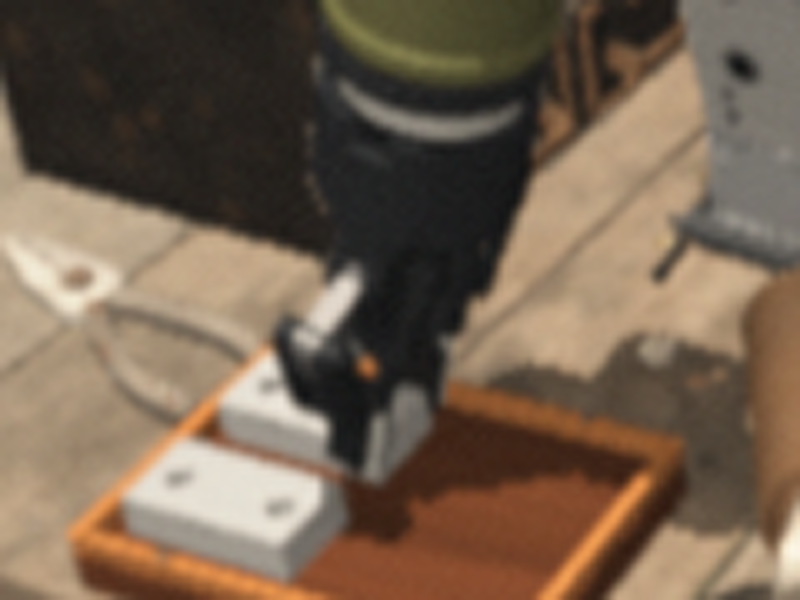

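Emit:
{"method": "apply_moves", "body": {
  "rows": [
    {"dr": [0,0,0],"offset": [0,0,0.001],"claw": 0.15},
    {"dr": [0,0,0],"offset": [0,0,0],"claw": 0.05},
    {"dr": [0,0,0],"offset": [0,0,0],"claw": 0.05},
    {"dr": [0,0,0],"offset": [-0.004,0,0.015],"claw": 0.05},
    {"dr": [0,0,0],"offset": [-0.008,0,0.03],"claw": 0.05},
    {"dr": [0,0,0],"offset": [0,0,0.035],"claw": 0.3},
    {"dr": [0,0,0],"offset": [0,0,0.04],"claw": 0.6},
    {"dr": [0,0,0],"offset": [0,-0.005,0.04],"claw": 1}
  ]
}}

```text
time_s: 28.85
position: [646.5, 11.1, 183.9]
orientation: [0.796, -0.022, 0.604, 0.022]
contact_force: [0.8, 0.7, 0.1]
width: 0.078
```

```bash
python3 - <<'E'
from h import *
need([553,-258,290],[0,0,-1],-0.0734)
crop('scene',110,150,230,240,'s25')
E
```

```text
t 28.85 p [646.5  11.1 183.9] x [ 0.27   0.009 -0.963] y [-0.062  0.998 -0.009] F [0.8 0.7 0.1] w 0.078
q [-0.54  0.15  0.52  1.8  -0.1   0.94  1.65] need d [ -93.5 -269.1  106.1] rot [ 0.2265  0.2104 -1.6959]
scale 6.666666666666667
```

View pics/s25.png

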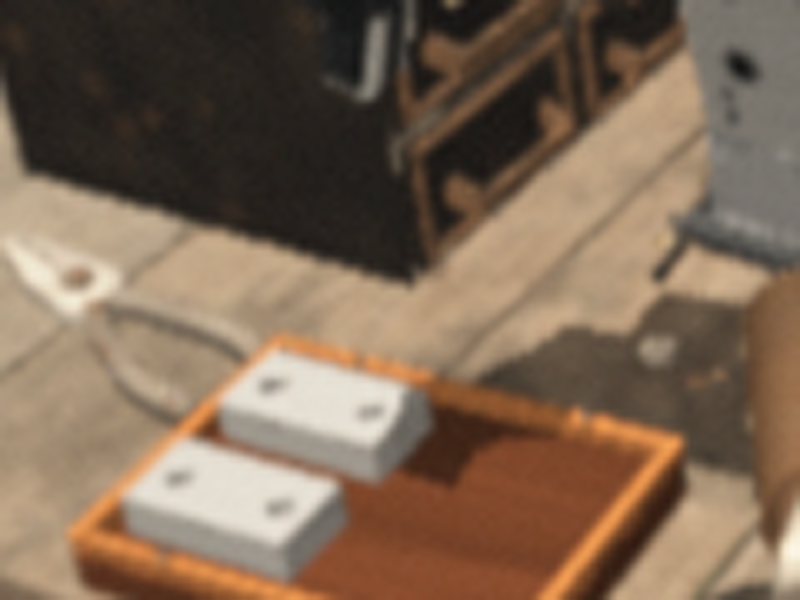

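Emit:
{"method": "apply_moves", "body": {
  "rows": [
    {"dr": [0.015,0.014,-0.1],"offset": [0,0,0.035],"claw": 1},
    {"dr": [0.015,0.014,-0.113],"offset": [0,-0.01,0.035],"claw": 1},
    {"dr": [0.015,0.014,-0.113],"offset": [-0.005,-0.02,0.025],"claw": 1},
    {"dr": [0.015,0.014,-0.113],"offset": [-0.007,-0.022,0.01],"claw": 1},
    {"dr": [0.015,0.014,-0.113],"offset": [-0.007,-0.022,0],"claw": 1},
    {"dr": [0.015,0.014,-0.113],"offset": [-0.007,-0.022,0],"claw": 1},
    {"dr": [0.015,0.014,-0.113],"offset": [-0.007,-0.022,0],"claw": 1},
    {"dr": [0.015,0.014,-0.113],"offset": [-0.007,-0.022,0],"claw": 1},
    {"dr": [0.015,0.014,-0.113],"offset": [-0.007,-0.022,0],"claw": 1},
    {"dr": [0.015,0.014,-0.113],"offset": [-0.007,-0.022,0],"claw": 1},
    {"dr": [0.015,0.014,-0.113],"offset": [-0.007,-0.022,0],"claw": 1},
    {"dr": [0.015,0.014,-0.113],"offset": [-0.007,-0.02,0],"claw": 1},
    {"dr": [0.015,0.014,-0.113],"offset": [-0.007,-0.02,0],"claw": 1},
    {"dr": [0.015,0.014,-0.113],"offset": [-0.007,-0.02,0],"claw": 1},
    {"dr": [0,0,0],"offset": [0,0,0],"claw": 1}
  ]
}}

```text
time_s: 30.15
position: [572.8, -268.2, 311.5]
orientation: [0.515, 0.503, 0.471, -0.509]
contact_force: [-0.6, -0.8, 0.5]
width: -0.002
```

```bash
python3 - <<'E'
from h import *
need([553.3,-259,80],[0,0,-1],-0.0734)
E
```

```text
t 30.15 p [ 572.8 -268.2  311.5] x [ 0.038 -0.05  -0.998] y [ 0.999 -0.025  0.039] F [-0.6 -0.8  0.5] w -0.002
q [-0.31  0.28  0.86  1.45 -0.18  1.45  0.51] need d [ -19.5    9.2 -231.5] rot [ 0.0511  0.0364 -0.0475]
```

Emit:
{"method": "apply_moves", "body": {
  "rows": [
    {"dr": [0.025,0.018,-0.023],"offset": [-0.006,0.003,-0.035],"claw": 1},
    {"dr": [0.025,0.018,-0.023],"offset": [-0.005,0.003,-0.035],"claw": 1},
    {"dr": [0,0,0],"offset": [-0.004,0,-0.035],"claw": 1},
    {"dr": [0,0,0],"offset": [0,0,-0.035],"claw": 1},
    {"dr": [0,0,0],"offset": [0,0,-0.035],"claw": 1},
    {"dr": [0,0,0],"offset": [0,0,-0.025],"claw": 1},
    {"dr": [0,0,0],"offset": [0,0,-0.015],"claw": 1},
    {"dr": [0,0,0],"offset": [0,0,0],"claw": 1}
  ]
}}

```text
time_s: 30.82
position: [560.9, -263.1, 90.1]
orientation: [0.488, 0.519, 0.478, -0.514]
contact_force: [0.0, 1.0, -0.2]
width: 0.0
```

```bash
python3 - <<'E'
from h import *
need([553.3,-259,68],[0,0,-1],-0.0734)
E
```

```text
t 30.82 p [ 560.9 -263.1   90.1] x [ 0.015 -0.006 -1.   ] y [ 0.998 -0.067  0.016] F [ 0.   1.  -0.2] w 0.0
q [-0.23  0.44  0.79  1.73 -0.35  1.1   0.6 ] need d [ -7.6   4.1 -22.1] rot [ 0.0057  0.0152 -0.0061]
```

Emit:
{"method": "apply_moves", "body": {
  "rows": [
    {"dr": [0.006,0.015,-0.006],"offset": [-0.005,0.003,-0.012],"claw": 1},
    {"dr": [0,0,0],"offset": [-0.002,0.001,-0.008],"claw": 1},
    {"dr": [0,0,0],"offset": [0,0,0],"claw": 1}
  ]
}}

```text
time_s: 31.07
position: [555.1, -258.0, 69.7]
orientation: [0.482, 0.518, 0.482, -0.517]
contact_force: [0.7, 0.1, 0.3]
width: -0.002
```

```bash
python3 - <<'E'
from h import *
need([553.3,-259,54],[0,0,-1],-0.0734)
E
```

```text
t 31.07 p [ 555.1 -258.    69.7] x [ 0.001 -0.    -1.   ] y [ 0.998 -0.07   0.001] F [0.7 0.1 0.3] w -0.002
q [-0.23  0.46  0.78  1.75 -0.36  1.08  0.6 ] need d [ -1.8  -1.  -15.7] rot [ 0.      0.0013 -0.0029]
```

Emit:
{"method": "apply_moves", "body": {
  "rows": [
    {"dr": [0,0,0],"offset": [-0.002,-0.001,-0.006],"claw": 1},
    {"dr": [0,0,0],"offset": [0,0,-0.006],"claw": 1},
    {"dr": [0,0,0],"offset": [0,0.001,-0.005],"claw": 1},
    {"dr": [0,0,0],"offset": [0,0.002,-0.005],"claw": 1},
    {"dr": [0.007,0,0],"offset": [0,0.003,-0.005],"claw": 1},
    {"dr": [0.007,0,0],"offset": [0,0.002,-0.004],"claw": 1}
  ]
}}

```text
time_s: 31.57
position: [556.2, -270.1, 53.1]
orientation: [0.487, 0.521, 0.474, -0.516]
contact_force: [-4.1, 0.7, 12.0]
width: 0.002
```

```bash
python3 - <<'E'
from h import *
need([553.3,-259,54],[0,0,-1],-0.0734)
E
```

```text
t 31.57 p [ 556.2 -270.1   53.1] x [ 0.018 -0.009 -1.   ] y [ 0.997 -0.077  0.019] F [-4.1  0.7 12. ] w 0.002
q [-0.21  0.48  0.77  1.77 -0.38  1.03  0.63] need d [-2.9 11.1  0.9] rot [0.009  0.0185 0.0034]
```

Bottomed out (12 N). Now lift, tilt, approach the raised end.

Emit:
{"method": "apply_moves", "body": {
  "rows": [
    {"dr": [0.009,0.018,0.003],"offset": [0,0,0.02],"claw": 1},
    {"dr": [0,0,0],"offset": [0,0,0.03],"claw": 0.3},
    {"dr": [0.09,-0.007,0],"offset": [0,0.01,0.01],"claw": -0.2},
    {"dr": [0.09,-0.007,0],"offset": [0,0.018,0],"claw": -0.2},
    {"dr": [0.09,-0.007,0],"offset": [0,0.012,0],"claw": -0.2},
    {"dr": [0,0,0],"offset": [0,0,0],"claw": -0.2}
  ]
}}

```text
time_s: 32.07
position: [559.8, -231.4, 122.2]
orientation: [0.415, 0.587, 0.54, -0.437]
contact_force: [-1.2, -1.3, -0.3]
width: 0.601
```

```bash
python3 - <<'E'
from h import *
need([556.2,-222.2,75],[.02,.266,-.964],-0.0734)
crop('top',250,110,370,200,'t28')
E
```

```text
t 32.07 p [ 559.8 -231.4  122.2] x [ 0.034  0.272 -0.962] y [ 0.997 -0.072  0.015] F [-1.2 -1.3 -0.3] w 0.601
q [-0.06  0.45  0.72  1.65 -0.55  1.33  0.74] need d [ -3.6   9.2 -47.2] rot [-0.0064  0.0149 -0.0015]
scale 6.666666666666667
```

View pics/t28.png

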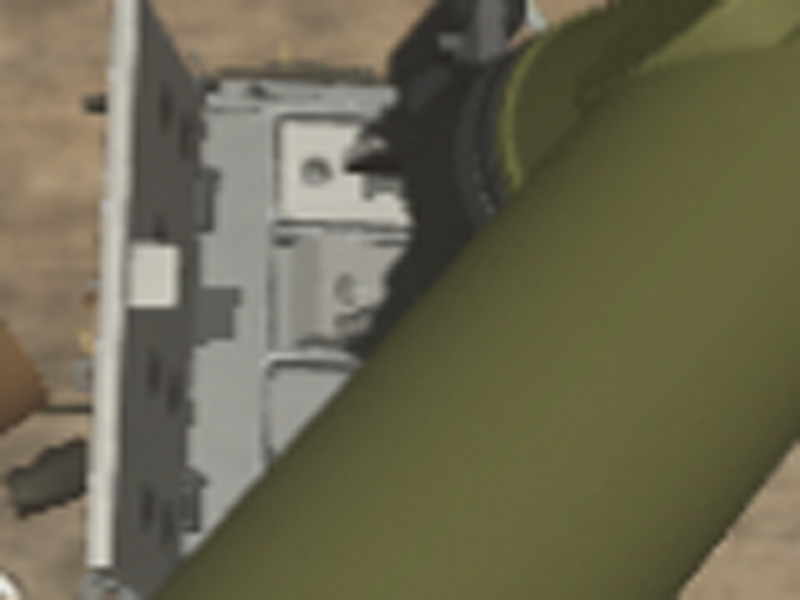

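Emit:
{"method": "apply_moves", "body": {
  "rows": [
    {"dr": [-0.006,0.014,0],"offset": [-0.002,0.003,-0.02],"claw": -0.2},
    {"dr": [0,0,0],"offset": [-0.001,0.001,-0.018],"claw": -0.2},
    {"dr": [0,0,0],"offset": [0,0,-0.008],"claw": -0.1},
    {"dr": [0,0,0],"offset": [0,0,0],"claw": -0.1}
  ]
}}

```text
time_s: 32.45
position: [559.2, -229.1, 76.5]
orientation: [0.418, 0.581, 0.538, -0.445]
contact_force: [-0.4, -0.0, 0.4]
width: 0.55
```

```bash
python3 - <<'E'
from h import *
need([556.2,-225,64],[.02,.266,-.964],-0.0734)
E
```

```text
t 32.45 p [ 559.2 -229.1   76.5] x [ 0.024  0.253 -0.967] y [ 0.997 -0.071  0.006] F [-0.4 -0.   0.4] w 0.55
q [-0.06  0.5   0.7   1.69 -0.57  1.25  0.76] need d [ -3.    4.1 -12.5] rot [ 0.0137  0.0048 -0.0028]
```

Emit:
{"method": "apply_moves", "body": {
  "rows": [
    {"dr": [0.013,0.005,-0.002],"offset": [-0.003,0.003,-0.006],"claw": -0.1},
    {"dr": [0,0,0],"offset": [0,0.001,-0.004],"claw": -0.1},
    {"dr": [0,0,0],"offset": [0,0,0],"claw": -0.1}
  ]
}}

```text
time_s: 32.7
position: [556.8, -224.2, 66.6]
orientation: [0.413, 0.582, 0.542, -0.443]
contact_force: [-0.1, 0.4, 1.0]
width: 0.548
```

```bash
python3 - <<'E'
from h import *
need([556.2,-225,64],[.02,.266,-.964],-0.0734)
E
```

```text
t 32.7 p [ 556.8 -224.2   66.6] x [ 0.019  0.264 -0.964] y [ 0.998 -0.071  0.001] F [-0.1  0.4  1. ] w 0.548
q [-0.05  0.51  0.69  1.7  -0.58  1.25  0.77] need d [-0.6 -0.8 -2.6] rot [ 0.002   0.     -0.0028]
```

Emit:
{"method": "apply_moves", "body": {
  "rows": [
    {"dr": [0,0,0],"offset": [0,0,-0.003],"claw": 0.3},
    {"dr": [0,0,0],"offset": [0,0,0],"claw": 1},
    {"dr": [0,0,0],"offset": [0,0,0],"claw": 1},
    {"dr": [0,0,0],"offset": [0,0,0],"claw": 1},
    {"dr": [0,0,0],"offset": [0,0,0],"claw": 1},
    {"dr": [0,0,0],"offset": [0,0,0.008],"claw": 1},
    {"dr": [0,0,0],"offset": [0,0,0.015],"claw": 1},
    {"dr": [0,0,0],"offset": [0,0,0.02],"claw": 1},
    {"dr": [0,0,0],"offset": [0,0,0.025],"claw": 1},
    {"dr": [0,0,0],"offset": [0,-0.003,0.03],"claw": 1}
  ]
}}

```text
time_s: 33.53
position: [551.8, -224.4, 160.3]
orientation: [0.409, 0.579, 0.546, -0.447]
contact_force: [0.8, 0.0, -4.1]
width: 0.401
```

```bash
python3 - <<'E'
from h import *
need([556,-225,290],[.02,.266,-.964],-0.0734)
crop('top',250,110,370,200,'t29')
E
```

```text
t 33.53 p [ 551.8 -224.4  160.3] x [ 0.006  0.267 -0.964] y [ 0.997 -0.07  -0.014] F [ 0.8  0.  -4.1] w 0.401
q [-0.09  0.41  0.74  1.62 -0.5   1.4   0.69] need d [  4.2  -0.6 129.7] rot [-0.0011 -0.0139 -0.003 ]
scale 6.666666666666667
```

View pics/t29.png

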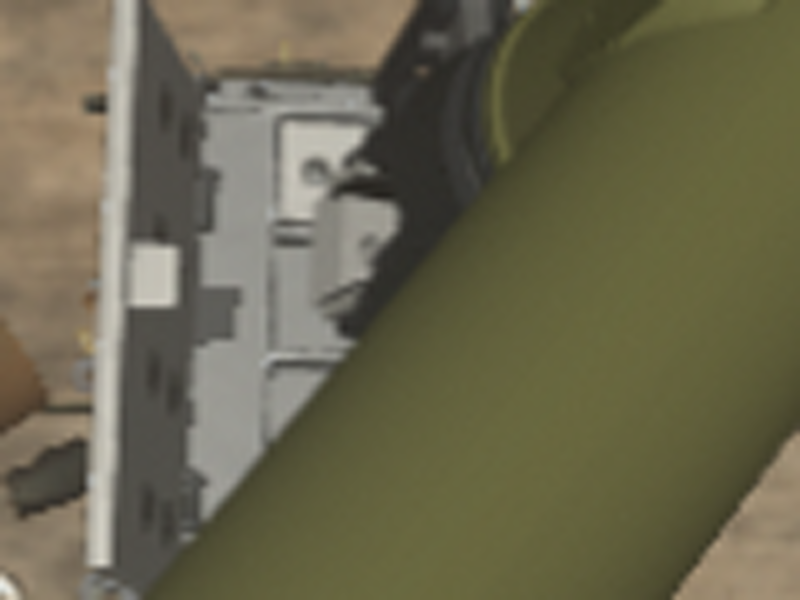

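Emit:
{"method": "apply_moves", "body": {
  "rows": [
    {"dr": [0,0,0],"offset": [0,-0.005,0.035],"claw": 1},
    {"dr": [0,0,0],"offset": [0,-0.005,0.035],"claw": 1},
    {"dr": [0,0,0.03],"offset": [0,0,0.035],"claw": 1},
    {"dr": [0,0,0.1],"offset": [0,0.005,0.025],"claw": 1},
    {"dr": [0,0,0.1],"offset": [0,0.02,0],"claw": 1},
    {"dr": [0,0,0.1],"offset": [0,0.03,0],"claw": 1},
    {"dr": [0,0,0.1],"offset": [0,0.03,0],"claw": 1}
  ]
}}

```text
time_s: 34.17
position: [548.3, -163.6, 314.2]
orientation: [0.503, 0.453, 0.647, -0.35]
contact_force: [1.1, 0.3, -3.1]
width: 0.396
```

```bash
python3 - <<'E'
from h import *
need([571.7,68.1,260],[.27,.017,-.962],1.636)
E
```

```text
t 34.17 p [ 548.3 -163.6  314.2] x [-0.083  0.234 -0.969] y [0.939 0.345 0.003] F [ 1.1  0.3 -3.1] w 0.396
q [-0.17  0.29  0.68  1.42 -0.35  1.69  0.85] need d [ 23.4 231.7 -54.2] rot [-0.3098 -0.469   1.2519]
```

Emit:
{"method": "apply_moves", "body": {
  "rows": [
    {"dr": [-0.026,-0.039,0.104],"offset": [0.002,0.02,0],"claw": 1},
    {"dr": [-0.026,-0.039,0.104],"offset": [0.002,0.02,0],"claw": 1},
    {"dr": [-0.026,-0.039,0.104],"offset": [0.002,0.02,0],"claw": 1},
    {"dr": [-0.026,-0.039,0.104],"offset": [0.002,0.02,0],"claw": 1},
    {"dr": [-0.026,-0.039,0.104],"offset": [0.002,0.02,0],"claw": 1},
    {"dr": [-0.026,-0.039,0.104],"offset": [0.002,0.02,0],"claw": 1},
    {"dr": [-0.026,-0.039,0.104],"offset": [0.002,0.02,0],"claw": 1},
    {"dr": [-0.026,-0.039,0.104],"offset": [0.002,0.02,0],"claw": 1},
    {"dr": [-0.026,-0.039,0.104],"offset": [0.002,0.02,-0.01],"claw": 1},
    {"dr": [-0.026,-0.039,0.104],"offset": [0.002,0.015,-0.01],"claw": 1},
    {"dr": [-0.01,-0.02,0.06],"offset": [0,0.01,-0.01],"claw": 1},
    {"dr": [0,0,0],"offset": [0,0,0],"claw": 1}
  ]
}}

```text
time_s: 35.17
position: [561.6, 56.2, 294.7]
orientation: [0.786, 0.022, 0.618, 0.001]
contact_force: [-1.0, 0.5, -4.3]
width: 0.395
```

```bash
python3 - <<'E'
from h import *
need([571.7,68.1,100],[.27,.017,-.962],1.636)
E
```

```text
t 35.17 p [561.6  56.2 294.7] x [ 0.236  0.029 -0.971] y [0.026 0.999 0.036] F [-1.   0.5 -4.3] w 0.395
q [-0.55 -0.08  0.37  1.79  0.05  1.19  1.36] need d [  10.1   11.9 -194.7] rot [-0.0358 -0.0375  0.0899]
```

Emit:
{"method": "apply_moves", "body": {
  "rows": [
    {"dr": [-0.018,-0.018,0.045],"offset": [0.003,0.005,-0.03],"claw": 1},
    {"dr": [-0.018,-0.018,0.045],"offset": [0.003,0.004,-0.035],"claw": 1},
    {"dr": [0,0,0],"offset": [0.002,0,-0.035],"claw": 1},
    {"dr": [0,0,0],"offset": [0,0,-0.035],"claw": 1},
    {"dr": [0,0,0],"offset": [0,0,-0.03],"claw": 1},
    {"dr": [0,0,0],"offset": [0,0,-0.015],"claw": 1},
    {"dr": [0,0,0],"offset": [0,0,0],"claw": 1}
  ]
}}

```text
time_s: 35.75
position: [569.2, 57.2, 117.9]
orientation: [0.798, -0.012, 0.603, 0.019]
contact_force: [-1.3, -0.0, -4.0]
width: 0.399
```

```bash
python3 - <<'E'
from h import *
need([571.7,68.1,60],[.27,.017,-.962],1.636)
crop('scene',110,150,230,240,'s26')
E
```

```text
t 35.75 p [569.2  57.2 117.9] x [ 0.273  0.016 -0.962] y [-0.045  0.999  0.004] F [-1.3 -0.  -4. ] w 0.399
q [-0.54  0.05  0.39  2.04  0.01  0.78  1.45] need d [  2.5  10.9 -57.9] rot [-0.0049  0.0024  0.0204]
scale 6.666666666666667
```

View pics/s26.png

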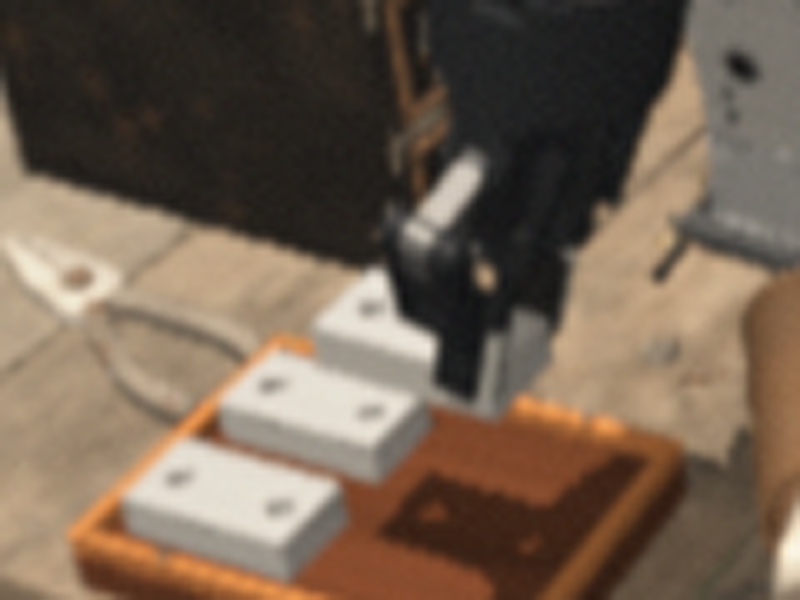

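```bash
python3 - <<'E'
from h import *
n=np.array([-.045,.999,0]);p0=np.array([569.2,57.2,117.9])+18*n
px=np.array([[318,357],[485,413],[314,326]])/6.667+[110,150]
w=onplane('scene',px,p0,n);print(w.round(1)); d=w[1]-w[0];print(np.linalg.norm(d),np.arctan2(d[2],np.hypot(d[0],d[1])))
E
```

```text
[[627.   77.8 115.6]
 [562.7  74.9 111.2]
 [626.   77.8 128.7]]
64.5646610419608 -0.06838223203631522
```

Emit:
{"method": "apply_moves", "body": {
  "rows": [
    {"dr": [-0.005,0.015,0.01],"offset": [0.002,0.006,-0.015],"claw": 1},
    {"dr": [0,0.015,0.01],"offset": [0,0.005,-0.02],"claw": 1},
    {"dr": [0,0,0],"offset": [0,0,-0.015],"claw": 1},
    {"dr": [0,0,0],"offset": [0,0,-0.008],"claw": 1},
    {"dr": [0,0,0],"offset": [0,0,0],"claw": 1}
  ]
}}

```text
time_s: 36.22
position: [581.0, 65.9, 72.2]
orientation: [0.793, -0.015, 0.608, 0.023]
contact_force: [-0.6, -0.5, -4.4]
width: 0.398
```

```bash
python3 - <<'E'
from h import *
need([571.7,68.1,30],[.24,.017,-.97],1.636)
crop('scene',120,170,220,245,'s27')
E
```

```text
t 36.22 p [581.   65.9  72.2] x [ 0.259  0.019 -0.966] y [-0.054  0.999  0.005] F [-0.6 -0.5 -4.4] w 0.398
q [-0.53  0.15  0.38  2.04 -0.05  0.7   1.5 ] need d [ -9.3   2.2 -42.2] rot [-0.0048  0.0189  0.0111]
scale 8.0
```

View pics/s27.png

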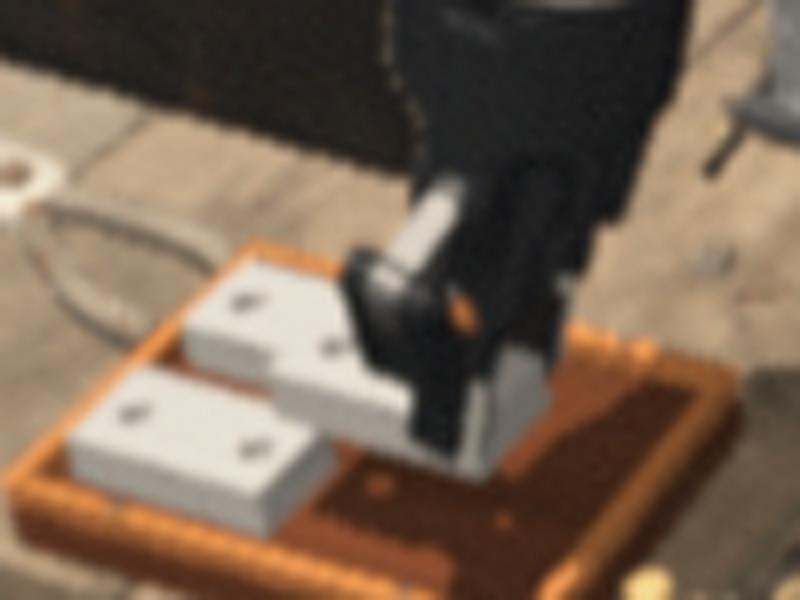

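Emit:
{"method": "apply_moves", "body": {
  "rows": [
    {"dr": [-0.005,0,0.01],"offset": [-0.006,0.002,-0.01],"claw": 1},
    {"dr": [0,0,0],"offset": [-0.004,0,-0.012],"claw": 1},
    {"dr": [0,0,0],"offset": [0,0,-0.01],"claw": 1},
    {"dr": [0,0,0],"offset": [0,0,0],"claw": 1}
  ]
}}

```text
time_s: 36.6
position: [575.3, 68.4, 45.9]
orientation: [0.797, -0.018, 0.604, 0.026]
contact_force: [-1.6, 0.1, -4.0]
width: 0.399
```

```bash
python3 - <<'E'
from h import *
need([571.7,68.1,26],[.26,.017,-.966],1.636)
crop('scene',120,170,220,245,'s28')
E
```

```text
t 36.6 p [575.3  68.4  45.9] x [ 0.27   0.02  -0.963] y [-0.064  0.998  0.002] F [-1.6  0.1 -4. ] w 0.399
q [-0.53  0.17  0.37  2.08 -0.06  0.63  1.51] need d [ -3.6  -0.3 -19.9] rot [-0.003   0.0102  0.0012]
scale 8.0
```

View pics/s28.png

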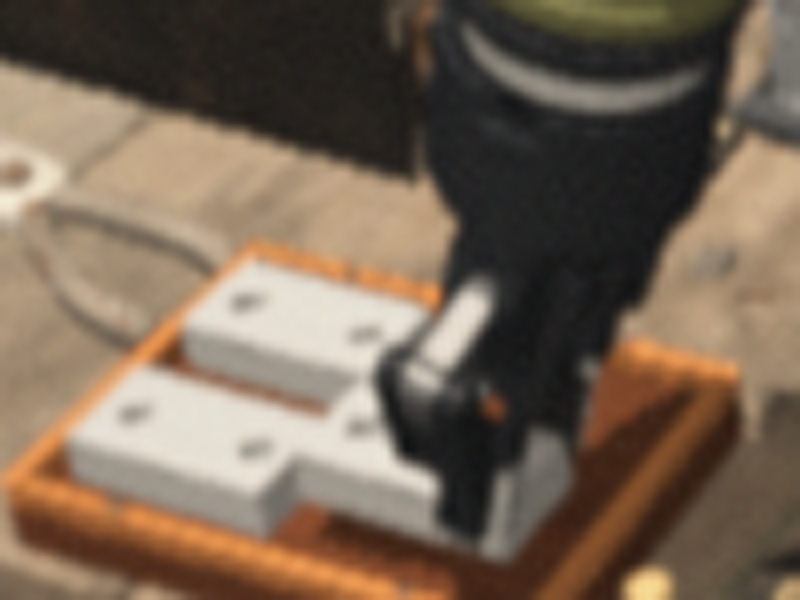

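Emit:
{"method": "apply_moves", "body": {
  "rows": [
    {"dr": [0,0.01,0],"offset": [-0.003,0,-0.008],"claw": 1},
    {"dr": [0,0,0],"offset": [-0.001,0,-0.006],"claw": 1},
    {"dr": [0,0,0],"offset": [0,0,-0.003],"claw": 1},
    {"dr": [0,0,0],"offset": [0,0,-0.002],"claw": 1}
  ]
}}

```text
time_s: 36.98
position: [573.6, 68.9, 28.6]
orientation: [0.795, -0.018, 0.606, 0.027]
contact_force: [-0.8, 0.2, -4.6]
width: 0.398
```

```bash
python3 - <<'E'
from h import *
need([571.7,68.1,26],[.26,.017,-.966],1.636)
E
```

```text
t 36.98 p [573.6  68.9  28.6] x [ 0.264  0.021 -0.964] y [-0.064  0.998  0.004] F [-0.8  0.2 -4.6] w 0.398
q [-0.52  0.2   0.37  2.09 -0.08  0.6   1.53] need d [-1.9 -0.8 -2.6] rot [-0.0045  0.0046  0.0013]
```

Emit:
{"method": "apply_moves", "body": {
  "rows": [
    {"dr": [0,0,0],"offset": [-0.001,0,-0.003],"claw": 1},
    {"dr": [0,0,0],"offset": [0,0,-0.003],"claw": 1}
  ]
}}

```text
time_s: 37.15
position: [574.6, 69.1, 26.6]
orientation: [0.796, -0.017, 0.605, 0.027]
contact_force: [-23.3, -2.8, 40.7]
width: 0.398
```

```bash
python3 - <<'E'
from h import *
need([571.7,68.1,26],[.26,.017,-.966],1.636)
crop('scene',120,170,220,245,'s29')
E
```

```text
t 37.15 p [574.6  69.1  26.6] x [ 0.267  0.023 -0.963] y [-0.064  0.998  0.006] F [-23.3  -2.8  40.7] w 0.398
q [-0.52  0.2   0.36  2.09 -0.09  0.59  1.53] need d [-2.9 -1.  -0.6] rot [-0.0062  0.0072  0.0014]
scale 8.0
```

View pics/s29.png

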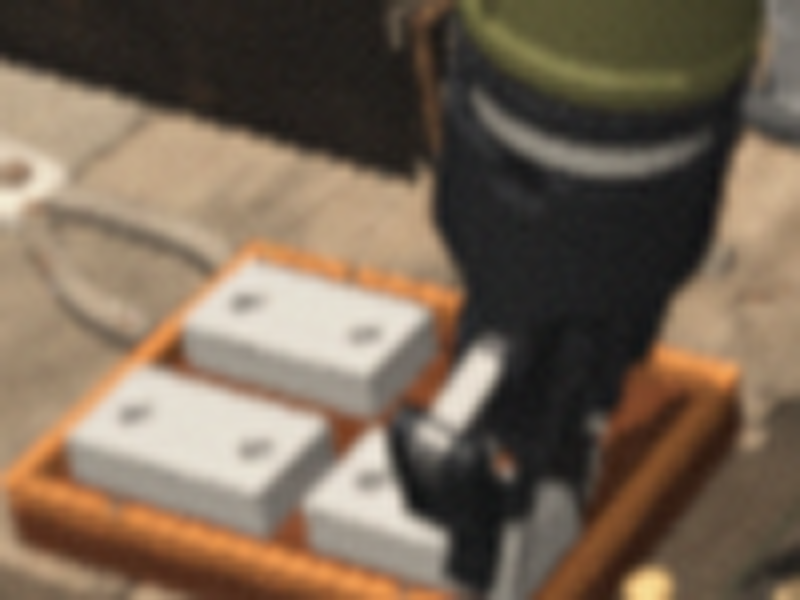

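Emit:
{"method": "apply_moves", "body": {
  "rows": [
    {"dr": [0,0,0],"offset": [0,0,0.001],"claw": 1},
    {"dr": [0,0,0],"offset": [0,0,0],"claw": 0.12},
    {"dr": [0,0,0],"offset": [0,0,0],"claw": 0.03},
    {"dr": [0,0,0],"offset": [0,0,0],"claw": 0.03},
    {"dr": [0,0,0],"offset": [-0.004,0,0.015],"claw": 0.03},
    {"dr": [0,0,0],"offset": [-0.008,0,0.03],"claw": 0.03},
    {"dr": [0,0,0],"offset": [0,0,0.035],"claw": 0.3},
    {"dr": [0,0,0],"offset": [0,0,0.04],"claw": 0.6},
    {"dr": [0,0,0],"offset": [0.01,-0.005,0.04],"claw": 1}
  ]
}}

```text
time_s: 37.95
position: [568.5, 63.8, 185.8]
orientation: [0.793, -0.019, 0.608, 0.026]
contact_force: [1.4, 0.6, -0.4]
width: 0.081
```

```bash
python3 - <<'E'
from h import *
need([598,-261,290],[0,0,-1],-0.0734)
crop('scene',110,150,230,240,'s30')
E
```

```text
t 37.95 p [568.5  63.8 185.8] x [ 0.259  0.019 -0.966] y [-0.065  0.998  0.002] F [ 1.4  0.6 -0.4] w 0.081
q [-0.56 -0.02  0.39  1.95  0.04  0.94  1.44] need d [  29.5 -324.8  104.2] rot [ 0.2093  0.2107 -1.6978]
scale 6.666666666666667
```

View pics/s30.png

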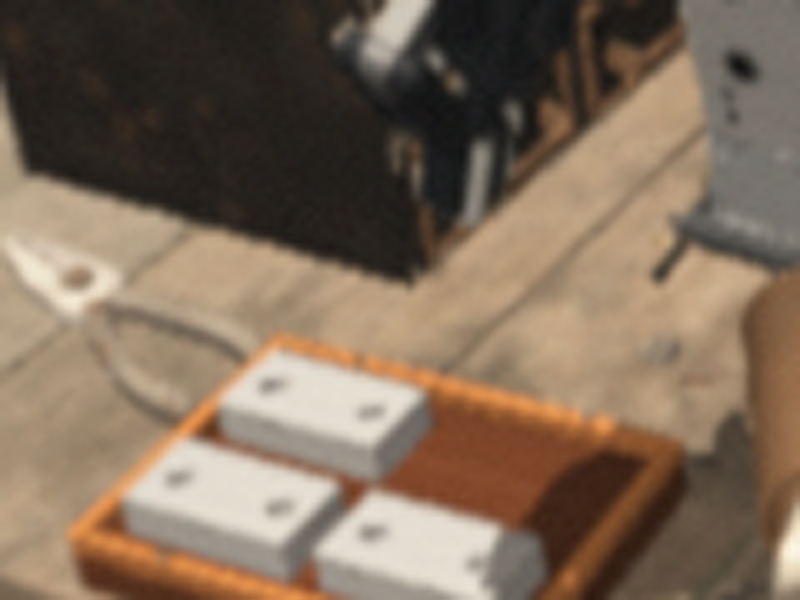

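Emit:
{"method": "apply_moves", "body": {
  "rows": [
    {"dr": [0.014,0.014,-0.1],"offset": [0,0,0.035],"claw": 1},
    {"dr": [0.014,0.014,-0.113],"offset": [0.002,-0.01,0.035],"claw": 1},
    {"dr": [0.014,0.014,-0.113],"offset": [0.002,-0.022,0.025],"claw": 1},
    {"dr": [0.014,0.014,-0.113],"offset": [0.002,-0.026,0.005],"claw": 1},
    {"dr": [0.014,0.014,-0.113],"offset": [0.002,-0.026,0],"claw": 1},
    {"dr": [0.014,0.014,-0.113],"offset": [0.002,-0.026,0],"claw": 1},
    {"dr": [0.014,0.014,-0.113],"offset": [0.002,-0.026,0],"claw": 1},
    {"dr": [0.014,0.014,-0.113],"offset": [0.002,-0.026,0],"claw": 1},
    {"dr": [0.014,0.014,-0.113],"offset": [0.002,-0.026,0],"claw": 1},
    {"dr": [0.014,0.014,-0.113],"offset": [0.002,-0.026,0],"claw": 1},
    {"dr": [0.014,0.014,-0.113],"offset": [0.002,-0.026,0],"claw": 1},
    {"dr": [0.014,0.014,-0.113],"offset": [0.002,-0.026,0],"claw": 1},
    {"dr": [0.014,0.014,-0.113],"offset": [0.002,-0.026,0],"claw": 1},
    {"dr": [0.014,0.014,-0.113],"offset": [0.002,-0.02,0],"claw": 1},
    {"dr": [0,0,-0.06],"offset": [0,0,0],"claw": 1},
    {"dr": [0,0,0],"offset": [0,0,0],"claw": 1}
  ]
}}

```text
time_s: 39.33
position: [611.0, -262.6, 302.9]
orientation: [-0.5, -0.516, -0.456, 0.525]
contact_force: [0.8, 0.1, 0.1]
width: 0.004
```

```bash
python3 - <<'E'
from h import *
need([598,-262,80],[0,0,-1],-0.0734)
E
```

```text
t 39.33 p [ 611.  -262.6  302.9] x [ 0.033 -0.054 -0.998] y [ 0.996 -0.083  0.038] F [0.8 0.1 0.1] w 0.004
q [-0.2   0.34  0.72  1.37 -0.19  1.46  0.42] need d [ -13.     0.6 -222.9] rot [0.0541 0.0336 0.0109]
```

Emit:
{"method": "apply_moves", "body": {
  "rows": [
    {"dr": [0.027,0.017,0.005],"offset": [-0.003,0,-0.035],"claw": 1},
    {"dr": [0.027,0.017,0.005],"offset": [-0.002,0,-0.035],"claw": 1},
    {"dr": [0,0,0],"offset": [-0.002,0,-0.035],"claw": 1},
    {"dr": [0,0,0],"offset": [0,0,-0.035],"claw": 1},
    {"dr": [0,0,0],"offset": [0,0,-0.035],"claw": 1},
    {"dr": [0,0,0],"offset": [0,0,-0.025],"claw": 1},
    {"dr": [0,0,0],"offset": [0,0,-0.01],"claw": 1},
    {"dr": [0,0,0],"offset": [0,0,0],"claw": 1}
  ]
}}

```text
time_s: 40.0
position: [606.9, -259.5, 85.5]
orientation: [0.49, 0.515, 0.484, -0.511]
contact_force: [0.7, -0.2, 1.1]
width: 0.0
```

```bash
python3 - <<'E'
from h import *
need([598,-262,68],[0,0,-1],-0.0734)
E
```

```text
t 40.0 p [ 606.9 -259.5   85.5] x [ 0.01  -0.002 -1.   ] y [ 0.999 -0.053  0.01 ] F [ 0.7 -0.2  1.1] w 0.0
q [-0.13  0.5   0.65  1.62 -0.33  1.12  0.55] need d [ -8.9  -2.5 -17.5] rot [ 0.0018  0.0102 -0.0205]
```

Emit:
{"method": "apply_moves", "body": {
  "rows": [
    {"dr": [0,0.01,-0.02],"offset": [-0.006,-0.002,-0.008],"claw": 1},
    {"dr": [0,0,0],"offset": [-0.003,0,-0.006],"claw": 1},
    {"dr": [0,0,0],"offset": [0,0,0],"claw": 1}
  ]
}}

```text
time_s: 40.25
position: [599.6, -261.3, 73.4]
orientation: [0.484, 0.518, 0.48, -0.517]
contact_force: [-0.5, -0.1, -0.8]
width: -0.001
```

```bash
python3 - <<'E'
from h import *
need([598,-262,54],[0,0,-1],-0.0734)
E
```

```text
t 40.25 p [ 599.6 -261.3   73.4] x [ 0.004 -0.003 -1.   ] y [ 0.997 -0.071  0.004] F [-0.5 -0.1 -0.8] w -0.001
q [-0.13  0.51  0.65  1.64 -0.33  1.1   0.54] need d [ -1.6  -0.7 -19.4] rot [ 0.003   0.0036 -0.0025]
```

Emit:
{"method": "apply_moves", "body": {
  "rows": [
    {"dr": [0,0,0],"offset": [-0.002,0,-0.007],"claw": 1},
    {"dr": [0,0,0],"offset": [0,0,-0.006],"claw": 1},
    {"dr": [0,0,0],"offset": [0,0,-0.005],"claw": 1},
    {"dr": [0,0,0],"offset": [0,0.001,-0.005],"claw": 1},
    {"dr": [0.006,0,0],"offset": [0,0.003,-0.004],"claw": 1},
    {"dr": [0.006,0,0],"offset": [0,0.002,-0.003],"claw": 1}
  ]
}}

```text
time_s: 40.75
position: [600.3, -271.5, 54.2]
orientation: [0.488, 0.521, 0.473, -0.517]
contact_force: [-2.3, 0.1, 11.9]
width: 0.0
```

```bash
python3 - <<'E'
from h import *
need([598,-262,54],[0,0,-1],-0.0734)
E
```

```text
t 40.75 p [ 600.3 -271.5   54.2] x [ 0.019 -0.012 -1.   ] y [ 0.997 -0.076  0.02 ] F [-2.3  0.1 11.9] w 0.0
q [-0.11  0.53  0.65  1.66 -0.35  1.05  0.56] need d [-2.3  9.5 -0.2] rot [0.0123 0.0194 0.0031]
```

Emit:
{"method": "apply_moves", "body": {
  "rows": [
    {"dr": [0.012,0.019,0.003],"offset": [0,0,0.02],"claw": 1},
    {"dr": [0,0,0],"offset": [0,0,0.03],"claw": 0.3},
    {"dr": [0.09,-0.007,0],"offset": [0,0.01,0.005],"claw": -0.2},
    {"dr": [0.09,-0.007,0],"offset": [0,0.018,0],"claw": -0.2},
    {"dr": [0.09,-0.007,0],"offset": [0,0.012,-0.005],"claw": -0.2},
    {"dr": [0,0,0],"offset": [0,0,0],"claw": -0.2}
  ]
}}

```text
time_s: 41.25
position: [603.1, -231.4, 110.2]
orientation: [0.413, 0.586, 0.542, -0.438]
contact_force: [-1.8, -1.6, -1.3]
width: 0.601
```

```bash
python3 - <<'E'
from h import *
need([601,-227,70],[.02,.266,-.964],-0.0734)
crop('top',250,95,370,185,'t30')
E
```

```text
t 41.25 p [ 603.1 -231.4  110.2] x [ 0.029  0.273 -0.961] y [ 0.997 -0.071  0.01 ] F [-1.8 -1.6 -1.3] w 0.601
q [ 0.04  0.52  0.58  1.55 -0.54  1.33  0.69] need d [ -2.1   4.4 -40.2] rot [-0.0077  0.0104 -0.0027]
scale 6.666666666666667
```

View pics/t30.png

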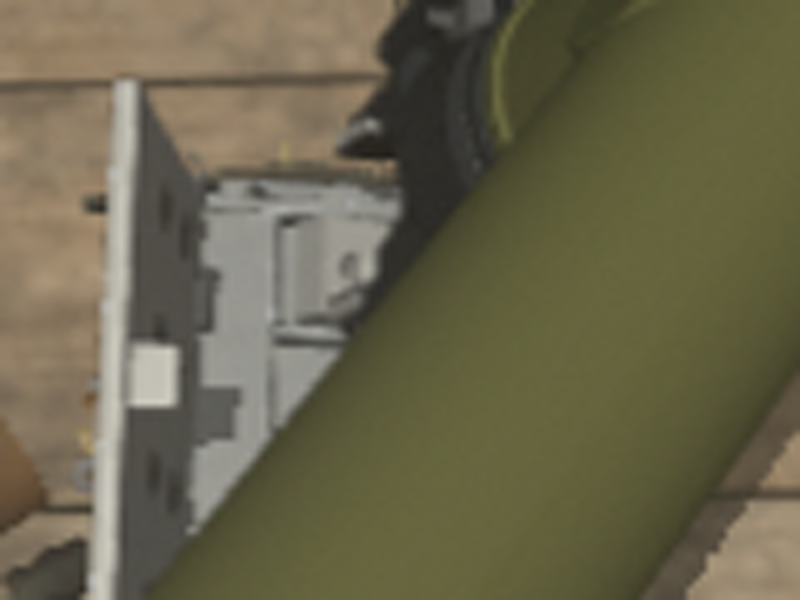

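Emit:
{"method": "apply_moves", "body": {
  "rows": [
    {"dr": [-0.007,0.01,-0.002],"offset": [-0.001,0.002,-0.018],"claw": -0.2},
    {"dr": [0,0,0],"offset": [-0.001,0.001,-0.014],"claw": -0.2},
    {"dr": [0,0,0],"offset": [0,0,-0.005],"claw": -0.1},
    {"dr": [0,0,0],"offset": [0,0,0],"claw": -0.1}
  ]
}}

```text
time_s: 41.63
position: [603.6, -228.9, 73.7]
orientation: [0.417, 0.581, 0.539, -0.445]
contact_force: [0.5, 0.1, -0.2]
width: 0.555
```

```bash
python3 - <<'E'
from h import *
need([601,-228,64],[.02,.266,-.964],-0.0734)
E
```

```text
t 41.63 p [ 603.6 -228.9   73.7] x [ 0.023  0.256 -0.966] y [ 0.997 -0.07   0.006] F [ 0.5  0.1 -0.2] w 0.555
q [ 0.03  0.55  0.57  1.58 -0.55  1.26  0.7 ] need d [-2.6  0.9 -9.7] rot [ 0.0107  0.0043 -0.003 ]
```

Emit:
{"method": "apply_moves", "body": {
  "rows": [
    {"dr": [0.01,0.004,-0.003],"offset": [-0.003,0.001,-0.005],"claw": -0.1},
    {"dr": [0,0,0],"offset": [0,0,-0.004],"claw": -0.1},
    {"dr": [0,0,0],"offset": [0,0,0],"claw": -0.1}
  ]
}}

```text
time_s: 41.88
position: [600.8, -226.6, 64.2]
orientation: [0.413, 0.582, 0.542, -0.443]
contact_force: [-1.2, -0.2, 0.5]
width: 0.551
```

```bash
python3 - <<'E'
from h import *
need([601,-228,64],[.02,.266,-.964],-0.0734)
E
```

```text
t 41.88 p [ 600.8 -226.6   64.2] x [ 0.02   0.265 -0.964] y [ 0.997 -0.071  0.001] F [-1.2 -0.2  0.5] w 0.551
q [ 0.04  0.56  0.56  1.59 -0.56  1.25  0.7 ] need d [ 0.2 -1.4 -0.2] rot [ 0.0009  0.0001 -0.0021]
```

Emit:
{"method": "apply_moves", "body": {
  "rows": [
    {"dr": [0,0,0],"offset": [0,0,0],"claw": 0.3},
    {"dr": [0,0,0],"offset": [0,0,0],"claw": 1},
    {"dr": [0,0,0],"offset": [0,0,0],"claw": 1},
    {"dr": [0,0,0],"offset": [0,0,0],"claw": 1},
    {"dr": [0,0,0],"offset": [0,0,0],"claw": 1},
    {"dr": [0,0,0],"offset": [0,0,0.008],"claw": 1},
    {"dr": [0,0,0],"offset": [0,0,0.015],"claw": 1},
    {"dr": [0,0,0],"offset": [0,0,0.02],"claw": 1},
    {"dr": [0,0,0],"offset": [0,0,0.025],"claw": 1},
    {"dr": [0,0,0],"offset": [-0.003,-0.003,0.03],"claw": 1}
  ]
}}

```text
time_s: 42.72
position: [593.8, -226.4, 159.9]
orientation: [0.409, 0.58, 0.546, -0.446]
contact_force: [-0.3, -0.9, -3.2]
width: 0.4
```

```bash
python3 - <<'E'
from h import *
need([601,-228,290],[.02,.266,-.964],-0.0734)
crop('top',250,95,370,185,'t31')
E
```

```text
t 42.72 p [ 593.8 -226.4  159.9] x [ 0.007  0.269 -0.963] y [ 0.997 -0.07  -0.013] F [-0.3 -0.9 -3.2] w 0.4
q [ 0.02  0.47  0.6   1.51 -0.49  1.41  0.63] need d [  7.2  -1.6 130.1] rot [-0.0028 -0.0131 -0.0031]
scale 6.666666666666667
```

View pics/t31.png

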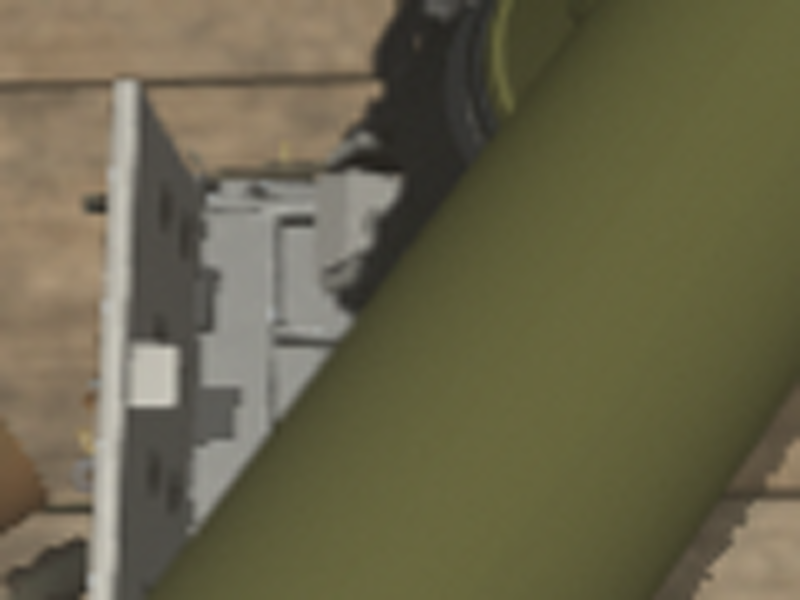

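Emit:
{"method": "apply_moves", "body": {
  "rows": [
    {"dr": [0,0,0],"offset": [0,-0.005,0.035],"claw": 1},
    {"dr": [0,0,0],"offset": [0,-0.005,0.035],"claw": 1},
    {"dr": [0,0,0.03],"offset": [0,0,0.035],"claw": 1},
    {"dr": [0,0,0.1],"offset": [0,0.005,0.025],"claw": 1},
    {"dr": [0,0,0.1],"offset": [-0.003,0.015,0],"claw": 1},
    {"dr": [0,0,0.1],"offset": [-0.003,0.02,0],"claw": 1},
    {"dr": [0,0,0.1],"offset": [-0.003,0.02,0],"claw": 1}
  ]
}}

```text
time_s: 43.35
position: [581.3, -188.9, 313.2]
orientation: [0.504, 0.452, 0.649, -0.348]
contact_force: [0.7, -0.4, -3.2]
width: 0.395
```

```bash
python3 - <<'E'
from h import *
need([575.5,10.3,260],[.26,.017,-.966],1.636)
E
```

```text
t 43.35 p [ 581.3 -188.9  313.2] x [-0.084  0.235 -0.968] y [0.937 0.35  0.004] F [ 0.7 -0.4 -3.2] w 0.395
q [-0.02  0.37  0.55  1.3  -0.36  1.71  0.86] need d [ -5.8 199.2 -53.2] rot [-0.3032 -0.4613  1.2478]
```

Emit:
{"method": "apply_moves", "body": {
  "rows": [
    {"dr": [-0.026,-0.039,0.104],"offset": [0,0.018,0],"claw": 1},
    {"dr": [-0.026,-0.039,0.104],"offset": [0,0.018,0],"claw": 1},
    {"dr": [-0.026,-0.039,0.104],"offset": [0,0.018,0],"claw": 1},
    {"dr": [-0.026,-0.039,0.104],"offset": [0,0.018,0],"claw": 1},
    {"dr": [-0.026,-0.039,0.104],"offset": [0,0.018,0],"claw": 1},
    {"dr": [-0.026,-0.039,0.104],"offset": [0,0.018,0],"claw": 1},
    {"dr": [-0.026,-0.039,0.104],"offset": [0,0.018,0],"claw": 1},
    {"dr": [-0.026,-0.039,0.104],"offset": [0,0.016,0],"claw": 1},
    {"dr": [-0.026,-0.039,0.104],"offset": [0,0.014,-0.01],"claw": 1},
    {"dr": [-0.026,-0.039,0.104],"offset": [0,0.01,-0.01],"claw": 1},
    {"dr": [-0.02,-0.03,0.09],"offset": [0,0.008,-0.01],"claw": 1},
    {"dr": [0,0,0],"offset": [0,0,0],"claw": 1}
  ]
}}

```text
time_s: 44.35
position: [574.6, -3.6, 292.0]
orientation: [0.79, 0.006, 0.614, 0.01]
contact_force: [-0.8, 0.5, -5.0]
width: 0.406
```

```bash
python3 - <<'E'
from h import *
need([575.5,10.3,100],[.26,.017,-.966],1.636)
E
```

```text
t 44.35 p [574.6  -3.6 292. ] x [ 0.247  0.024 -0.969] y [-0.009  1.     0.022] F [-0.8  0.5 -5. ] w 0.406
q [-0.34 -0.06  0.29  1.78  0.    1.17  1.53] need d [   0.9   13.9 -192. ] rot [-0.0215 -0.0147  0.0564]
```

Emit:
{"method": "apply_moves", "body": {
  "rows": [
    {"dr": [-0.01,-0.007,0.028],"offset": [0,0.006,-0.03],"claw": 1},
    {"dr": [-0.01,-0.007,0.028],"offset": [0,0.006,-0.035],"claw": 1},
    {"dr": [0,0,0],"offset": [0,0.002,-0.035],"claw": 1},
    {"dr": [0,0,0],"offset": [0,0,-0.035],"claw": 1},
    {"dr": [0,0,0],"offset": [0,0,-0.03],"claw": 1},
    {"dr": [0,0,0],"offset": [0,0,-0.02],"claw": 1},
    {"dr": [0,0,0],"offset": [0,0,-0.01],"claw": 1},
    {"dr": [0,0,0],"offset": [0,0,0],"claw": 1}
  ]
}}

```text
time_s: 45.02
position: [574.1, 2.8, 100.2]
orientation: [0.795, -0.008, 0.607, 0.017]
contact_force: [-1.0, -0.2, -4.9]
width: 0.4
```

```bash
python3 - <<'E'
from h import *
need([575.5,10.3,50],[.26,.017,-.966],1.636)
crop('scene',120,150,220,225,'s31')
E
```

```text
t 45.02 p [574.1   2.8 100.2] x [ 0.263  0.017 -0.965] y [-0.035  0.999  0.008] F [-1.  -0.2 -4.9] w 0.4
q [-0.33  0.08  0.3   2.04 -0.05  0.75  1.59] need d [  1.4   7.5 -50.2] rot [-0.0083  0.0027  0.0298]
scale 8.0
```

View pics/s31.png

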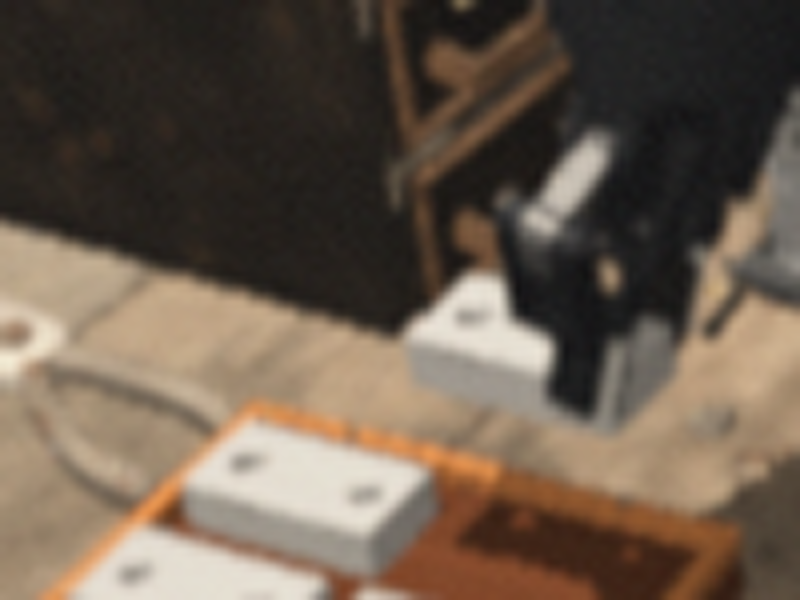

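Emit:
{"method": "apply_moves", "body": {
  "rows": [
    {"dr": [-0.008,0.002,0.015],"offset": [-0.002,0.004,-0.015],"claw": 1},
    {"dr": [0,0,0.014],"offset": [-0.002,0.004,-0.015],"claw": 1},
    {"dr": [0,0,0],"offset": [0,0,-0.012],"claw": 1},
    {"dr": [0,0,0],"offset": [0,0,-0.006],"claw": 1},
    {"dr": [0,0,0],"offset": [0,0,0],"claw": 1}
  ]
}}

```text
time_s: 45.48
position: [580.7, 9.4, 64.5]
orientation: [0.8, -0.016, 0.6, 0.024]
contact_force: [0.1, -0.3, -3.2]
width: 0.398
```

```bash
python3 - <<'E'
from h import *
need([575.5,10.3,30],[.26,.017,-.966],1.636)
crop('scene',120,160,220,235,'s32')
E
```

```text
t 45.48 p [580.7   9.4  64.5] x [ 0.28   0.019 -0.96 ] y [-0.058  0.998  0.002] F [ 0.1 -0.3 -3.2] w 0.398
q [-0.33  0.14  0.29  2.07 -0.07  0.65  1.63] need d [ -5.2   0.9 -34.5] rot [-0.0037  0.0203  0.0074]
scale 8.0
```

View pics/s32.png

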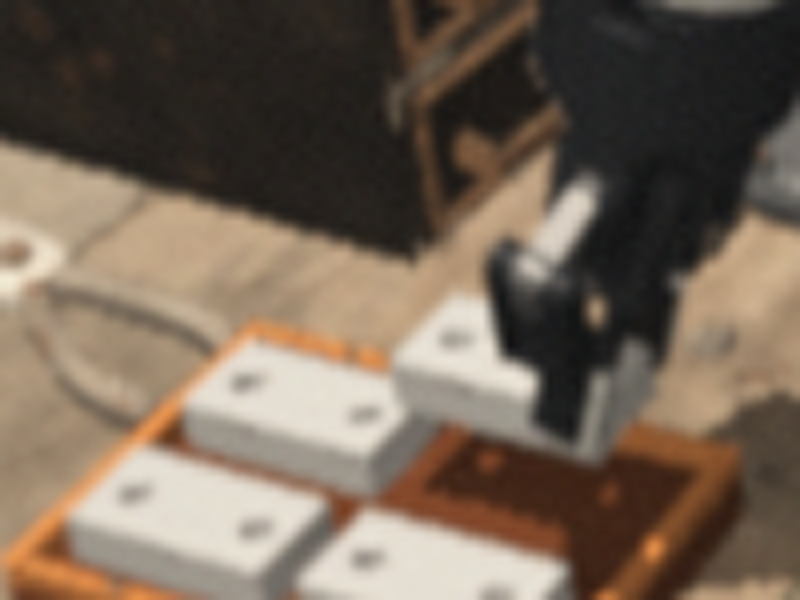

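Emit:
{"method": "apply_moves", "body": {
  "rows": [
    {"dr": [-0.003,0.012,0.007],"offset": [-0.003,0.001,-0.01],"claw": 1},
    {"dr": [0,0.008,0],"offset": [-0.003,0,-0.01],"claw": 1},
    {"dr": [0,0,0],"offset": [0,0,-0.007],"claw": 1},
    {"dr": [0,0,0],"offset": [0,0,0],"claw": 1}
  ]
}}

```text
time_s: 45.87
position: [578.7, 10.4, 41.2]
orientation: [0.796, -0.019, 0.605, 0.026]
contact_force: [0.1, 0.3, -4.4]
width: 0.394
```

```bash
python3 - <<'E'
from h import *
need([575.5,10.3,26],[.26,.017,-.966],1.636)
crop('scene',120,160,220,235,'s33')
E
```

```text
t 45.87 p [578.7  10.4  41.2] x [ 0.268  0.019 -0.963] y [-0.064  0.998  0.002] F [ 0.1  0.3 -4.4] w 0.394
q [-0.32  0.18  0.28  2.08 -0.09  0.62  1.65] need d [ -3.2  -0.1 -15.2] rot [-0.002   0.0079  0.001 ]
scale 8.0
```

View pics/s33.png

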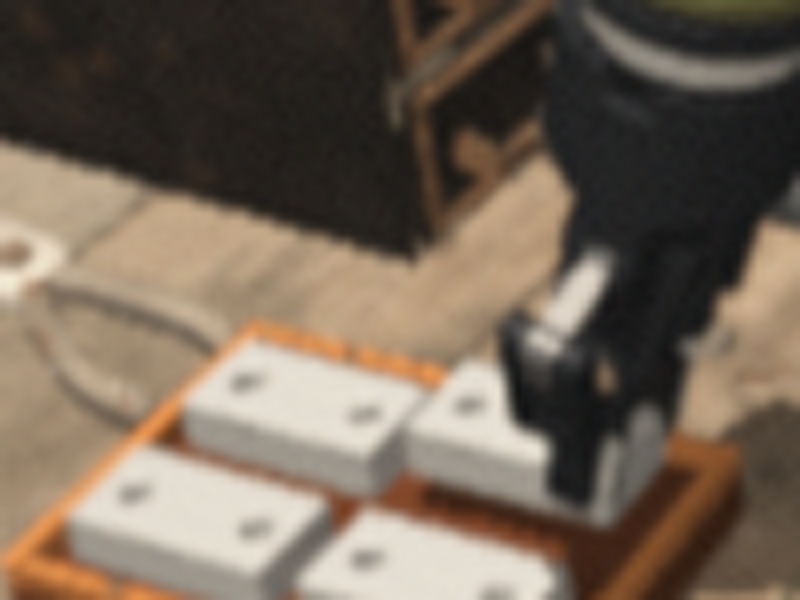

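Emit:
{"method": "apply_moves", "body": {
  "rows": [
    {"dr": [0,0.007,0],"offset": [-0.003,0,-0.006],"claw": 1},
    {"dr": [0,0,0],"offset": [0,0,-0.004],"claw": 1},
    {"dr": [0,0,0],"offset": [0,0,-0.002],"claw": 1},
    {"dr": [0,0,0],"offset": [0,0,0],"claw": 1}
  ]
}}

```text
time_s: 46.25
position: [575.9, 10.3, 28.6]
orientation: [0.794, -0.019, 0.607, 0.026]
contact_force: [-0.1, -0.6, -3.4]
width: 0.394
```

```bash
python3 - <<'E'
from h import *
need([575.5,10.3,26],[.26,.017,-.966],1.636)
E
```

```text
t 46.25 p [575.9  10.3  28.6] x [ 0.261  0.019 -0.965] y [-0.064  0.998  0.002] F [-0.1 -0.6 -3.4] w 0.394
q [-0.32  0.2   0.28  2.09 -0.1   0.6   1.66] need d [-0.4  0.  -2.6] rot [-0.002   0.001   0.0013]
```

Emit:
{"method": "apply_moves", "body": {
  "rows": [
    {"dr": [0,0,0],"offset": [0,0,-0.002],"claw": 1}
  ]
}}

```text
time_s: 46.33
position: [576.3, 10.3, 26.8]
orientation: [0.794, -0.019, 0.607, 0.026]
contact_force: [0.0, 0.1, -3.8]
width: 0.397
```

Emit:
{"method": "apply_moves", "body": {
  "rows": [
    {"dr": [0,0,0],"offset": [0,0,-0.0015],"claw": 1}
  ]
}}

```text
time_s: 46.42
position: [576.5, 10.3, 26.0]
orientation: [0.794, -0.019, 0.607, 0.026]
contact_force: [-7.4, -0.4, 12.5]
width: 0.399
```

Emit:
{"method": "apply_moves", "body": {
  "rows": [
    {"dr": [0,0,0],"offset": [0,0,0],"claw": 0.12},
    {"dr": [0,0,0],"offset": [0,0,0],"claw": 0.03},
    {"dr": [0,0,0],"offset": [0,0,0],"claw": 0.03},
    {"dr": [0,0,0],"offset": [-0.004,0,0.015],"claw": 0.03},
    {"dr": [0,0,0],"offset": [-0.008,0,0.03],"claw": 0.03},
    {"dr": [0,0,0],"offset": [0,0,0.035],"claw": 0.3},
    {"dr": [0,0,0],"offset": [0,0,0.04],"claw": 0.6},
    {"dr": [0,0,0],"offset": [0,0,0.04],"claw": 1},
    {"dr": [0,0,0],"offset": [-0.02,0,0.03],"claw": 1}
  ]
}}

```text
time_s: 47.17
position: [544.6, 9.6, 220.7]
orientation: [0.794, -0.019, 0.607, 0.025]
contact_force: [0.5, -0.1, 0.7]
width: -0.0
```

```bash
python3 - <<'E'
from h import *
need([545,-100,220],[0,0,-1],1.5)
crop('scene',110,150,230,240,'s34')
grab('top','t32')
E
```

```text
t 47.17 p [544.6   9.6 220.7] x [ 0.262  0.016 -0.965] y [-0.062  0.998 -0.   ] F [ 0.5 -0.1  0.7] w -0.0
q [-0.36 -0.1   0.28  1.96  0.04  1.02  1.53] need d [   0.4 -109.6   -0.7] rot [ 0.0013  0.266  -0.1326]
scale 6.666666666666667
```

View pics/s34.png

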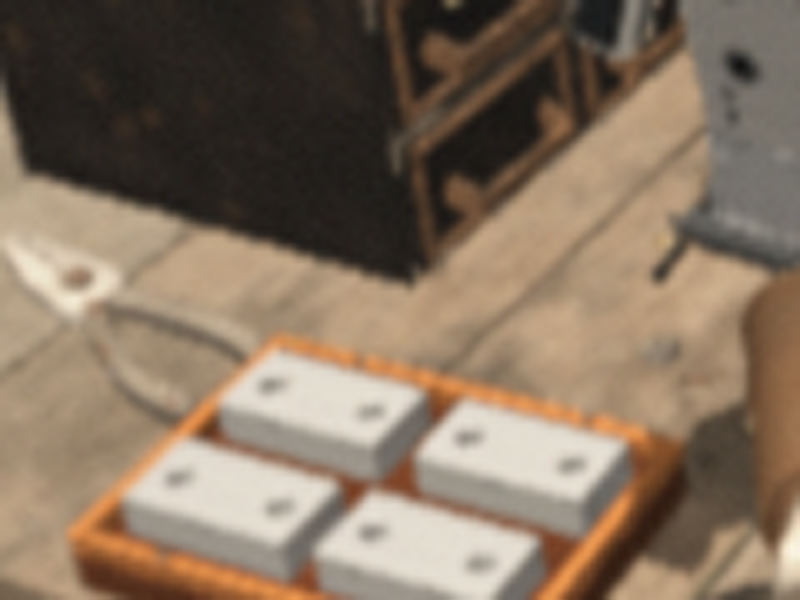

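View pics/t32.png

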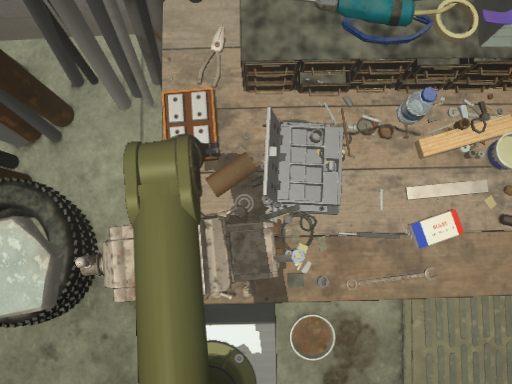

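```bash
python3 - <<'E'
from h import *
a=cv2.imread('pics/t32.png')
crop('top',255,95,375,185,'t33',a)
E
```

```text
scale 6.666666666666667
```

View pics/t33.png

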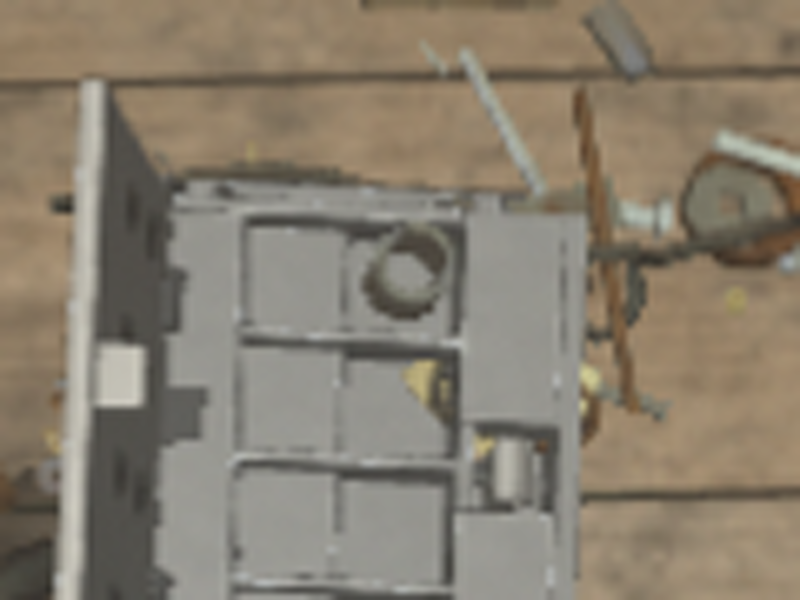

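Emit:
{"method": "apply_moves", "body": {
  "rows": [
    {"dr": [0,0.09,0],"offset": [0,-0.025,-0.005],"claw": 1},
    {"dr": [0,0.09,0],"offset": [0,-0.03,-0.005],"claw": 1},
    {"dr": [0,0.085,0],"offset": [0,-0.03,-0.005],"claw": 1},
    {"dr": [0,0,0],"offset": [0,-0.015,0],"claw": 1},
    {"dr": [0,0,0],"offset": [0,0,0],"claw": 1}
  ]
}}

```text
time_s: 47.68
position: [543.9, -90.4, 210.4]
orientation: [0.708, -0.016, 0.705, 0.033]
contact_force: [-0.3, 0.3, 0.8]
width: -0.003
```

```bash
python3 - <<'E'
from h import *
need([543,-115,195],[0,0,-1],1.5)
crop('scene',170,80,330,200,'s35')
E
```

```text
t 47.68 p [543.9 -90.4 210.4] x [ 0.003  0.024 -1.   ] y [-0.068  0.997  0.024] F [-0.3  0.3  0.8] w -0.003
q [-0.25  0.12  0.42  1.74 -0.08  1.29  1.83] need d [ -0.9 -24.6 -15.4] rot [-0.0241  0.0047 -0.1389]
scale 5.0
```

View pics/s35.png

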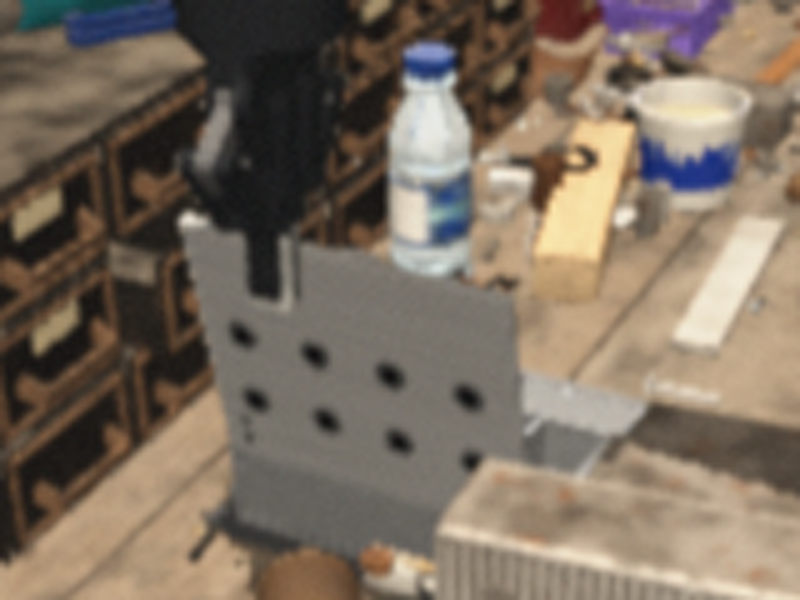

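Emit:
{"method": "apply_moves", "body": {
  "rows": [
    {"dr": [-0.024,0,0],"offset": [0,-0.012,-0.012],"claw": 1},
    {"dr": [0,0,0],"offset": [0,-0.015,-0.01],"claw": 1},
    {"dr": [0,0,0],"offset": [0,-0.015,0],"claw": 1},
    {"dr": [0,0,0],"offset": [0,-0.012,0],"claw": 1}
  ]
}}

```text
time_s: 48.07
position: [545.1, -132.9, 186.6]
orientation: [0.709, -0.026, 0.704, 0.031]
contact_force: [-0.7, 2.3, 1.2]
width: 0.0
```

```bash
python3 - <<'E'
from h import *
need([543,-200,190],[0,0,-1],1.5)
E
```

```text
t 48.07 p [ 545.1 -132.9  186.6] x [ 0.007  0.007 -1.   ] y [-0.081  0.997  0.007] F [-0.7  2.3  1.2] w 0.0
q [-0.2   0.16  0.45  1.76 -0.08  1.24  1.92] need d [ -2.1 -67.1   3.4] rot [-0.0069  0.0074 -0.1521]
```

Emit:
{"method": "apply_moves", "body": {
  "rows": [
    {"dr": [0,0,-0.03],"offset": [0,-0.015,0],"claw": 1},
    {"dr": [0,0,-0.03],"offset": [0,-0.018,0],"claw": 1},
    {"dr": [0,0,-0.03],"offset": [0,-0.018,0],"claw": 1},
    {"dr": [0,0,0],"offset": [0,-0.018,-0.002],"claw": 1}
  ]
}}

```text
time_s: 48.4
position: [545.4, -194.7, 184.4]
orientation: [0.71, 0.008, 0.704, 0.004]
contact_force: [-0.3, 3.0, -0.6]
width: -0.0
```

```bash
python3 - <<'E'
from h import *
need([543,-250,160],[0,0,-1],1.5)
crop('scene',170,80,330,200,'s36')
E
```

```text
t 48.4 p [ 545.4 -194.7  184.4] x [ 0.009  0.017 -1.   ] y [0.006 1.    0.017] F [-0.3  3.  -0.6] w -0.0
q [-0.13  0.21  0.5   1.72 -0.12  1.24  1.97] need d [ -2.4 -55.3 -24.4] rot [-0.0168  0.0094 -0.0646]
scale 5.0
```

View pics/s36.png

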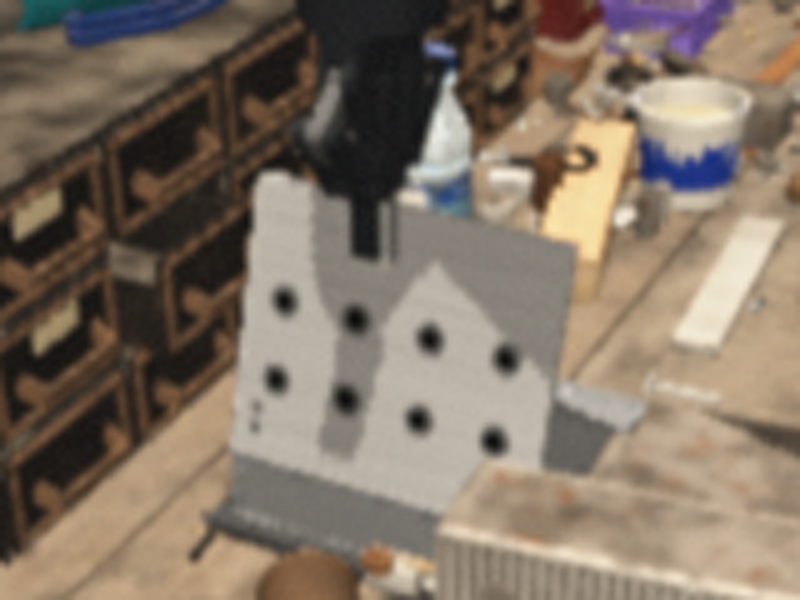

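Emit:
{"method": "apply_moves", "body": {
  "rows": [
    {"dr": [-0.01,0,-0.02],"offset": [0,-0.018,-0.006],"claw": 1},
    {"dr": [0,0,-0.02],"offset": [0,-0.018,-0.008],"claw": 1},
    {"dr": [0,0,0],"offset": [0,-0.018,-0.01],"claw": 1},
    {"dr": [0,0,0],"offset": [0,-0.015,-0.012],"claw": 1}
  ]
}}

```text
time_s: 48.78
position: [546.3, -267.2, 148.6]
orientation: [0.711, 0.022, 0.702, -0.015]
contact_force: [-0.1, 2.9, 1.5]
width: -0.0
```

```bash
python3 - <<'E'
from h import *
need([540,-291,122],[0,0,-1],1.5)
crop('scene',170,80,330,200,'s37')
E
```

```text
t 48.78 p [ 546.3 -267.2  148.6] x [ 0.013  0.01  -1.   ] y [0.053 0.999 0.01 ] F [-0.1  2.9  1.5] w -0.0
q [-0.03  0.3   0.53  1.69 -0.18  1.19  2.07] need d [ -6.3 -23.8 -26.6] rot [-0.0097  0.0127 -0.0178]
scale 5.0
```

View pics/s37.png

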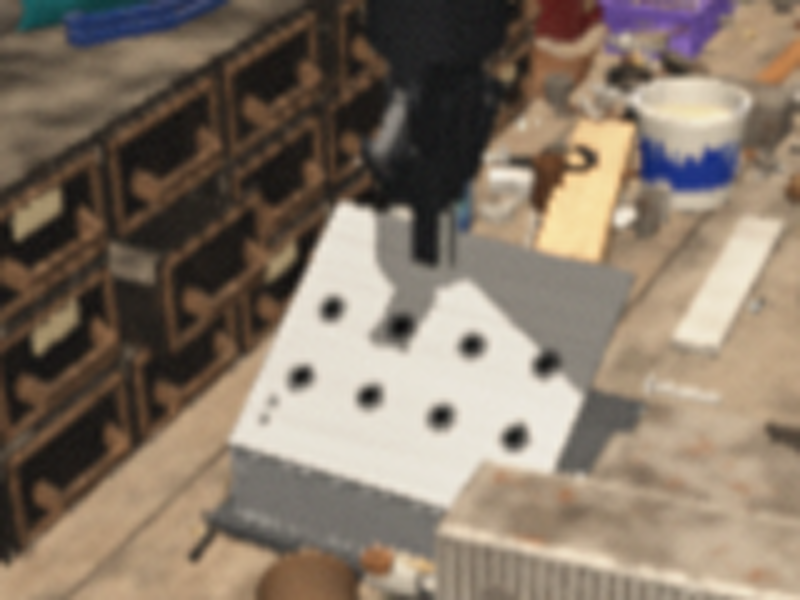

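Emit:
{"method": "apply_moves", "body": {
  "rows": [
    {"dr": [-0.005,0.01,0],"offset": [-0.003,-0.013,-0.012],"claw": 1},
    {"dr": [0,0,0],"offset": [-0.003,-0.01,-0.014],"claw": 1},
    {"dr": [0,0,0],"offset": [0,-0.006,-0.014],"claw": 1},
    {"dr": [0,0,0],"offset": [0,-0.002,-0.012],"claw": 1}
  ]
}}

```text
time_s: 49.17
position: [541.1, -303.9, 94.5]
orientation: [0.709, 0.022, 0.705, -0.021]
contact_force: [-0.4, 0.3, 3.6]
width: 0.0
```

```bash
python3 - <<'E'
from h import *
need([532,-302,72],[0,0,-1],1.5)
crop('scene',170,80,330,200,'s38')
E
```

```text
t 49.17 p [ 541.1 -303.9   94.5] x [ 0.005  0.001 -1.   ] y [0.061 0.998 0.002] F [-0.4  0.3  3.6] w 0.0
q [ 0.04  0.39  0.53  1.71 -0.22  1.1   2.15] need d [ -9.1   1.9 -22.5] rot [-0.0014  0.0053 -0.0101]
scale 5.0
```

View pics/s38.png

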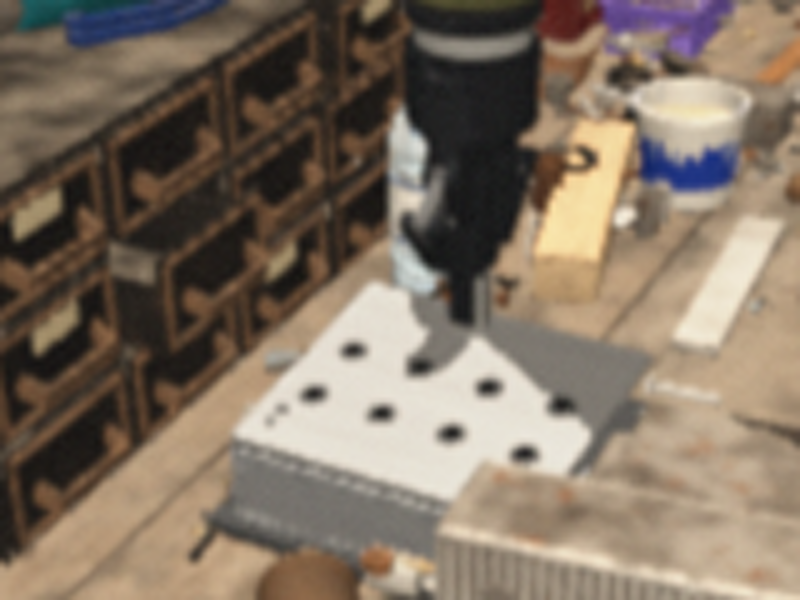

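Now press down the last part in small steps.

Emit:
{"method": "apply_moves", "body": {
  "rows": [
    {"dr": [0,0.005,0],"offset": [-0.004,0,-0.008],"claw": 1},
    {"dr": [0,0,0],"offset": [-0.003,0,-0.006],"claw": 1},
    {"dr": [0,0,0],"offset": [0,0,-0.004],"claw": 1}
  ]
}}

```text
time_s: 49.47
position: [537.0, -305.9, 76.6]
orientation: [0.709, 0.02, 0.704, -0.023]
contact_force: [-3.1, 1.0, 5.6]
width: 0.0
```

Emit:
{"method": "apply_moves", "body": {
  "rows": [
    {"dr": [0,0,0],"offset": [0,0,-0.004],"claw": 1}
  ]
}}

```text
time_s: 49.55
position: [537.0, -306.1, 73.2]
orientation: [0.709, 0.02, 0.704, -0.023]
contact_force: [-1.1, 1.1, 2.7]
width: -0.0
```

Emit:
{"method": "apply_moves", "body": {
  "rows": [
    {"dr": [0,0,0],"offset": [0,0,-0.004],"claw": 1}
  ]
}}

```text
time_s: 49.63
position: [536.9, -306.4, 69.7]
orientation: [0.709, 0.02, 0.704, -0.023]
contact_force: [-3.1, 0.4, 8.6]
width: -0.001
```

Emit:
{"method": "apply_moves", "body": {
  "rows": [
    {"dr": [0,0,0],"offset": [0,0,-0.002],"claw": 1}
  ]
}}

```text
time_s: 49.72
position: [537.0, -306.4, 68.2]
orientation: [0.709, 0.02, 0.704, -0.023]
contact_force: [-2.6, 1.7, 9.5]
width: 0.004
```

Emit:
{"method": "apply_moves", "body": {
  "rows": [
    {"dr": [0,0,0],"offset": [0,0,-0.002],"claw": 1}
  ]
}}

```text
time_s: 49.8
position: [537.0, -306.4, 67.2]
orientation: [0.71, 0.019, 0.704, -0.023]
contact_force: [-3.3, 2.4, 11.9]
width: 0.001
```

Emit:
{"method": "apply_moves", "body": {
  "rows": [
    {"dr": [0,0,0],"offset": [0,0,-0.003],"claw": 1}
  ]
}}

```text
time_s: 49.88
position: [537.0, -306.4, 65.7]
orientation: [0.71, 0.019, 0.704, -0.023]
contact_force: [-5.2, 2.2, 13.7]
width: -0.003
```

Emit:
{"method": "apply_moves", "body": {
  "rows": [
    {"dr": [0,0,0],"offset": [0,0,-0.003],"claw": 1}
  ]
}}

```text
time_s: 49.97
position: [537.1, -306.5, 64.5]
orientation: [0.71, 0.02, 0.704, -0.023]
contact_force: [-5.4, 2.6, 16.4]
width: -0.001
```

```bash
python3 - <<'E'
from h import *
st()
crop('scene',200,110,320,200,'s39')
E
```

```text
t 49.97 p [ 537.1 -306.5   64.5] x [ 0.008 -0.005 -1.   ] y [ 0.06   0.998 -0.005] F [-5.4  2.6 16.4] w -0.001
scale 6.666666666666667
```

View pics/s39.png

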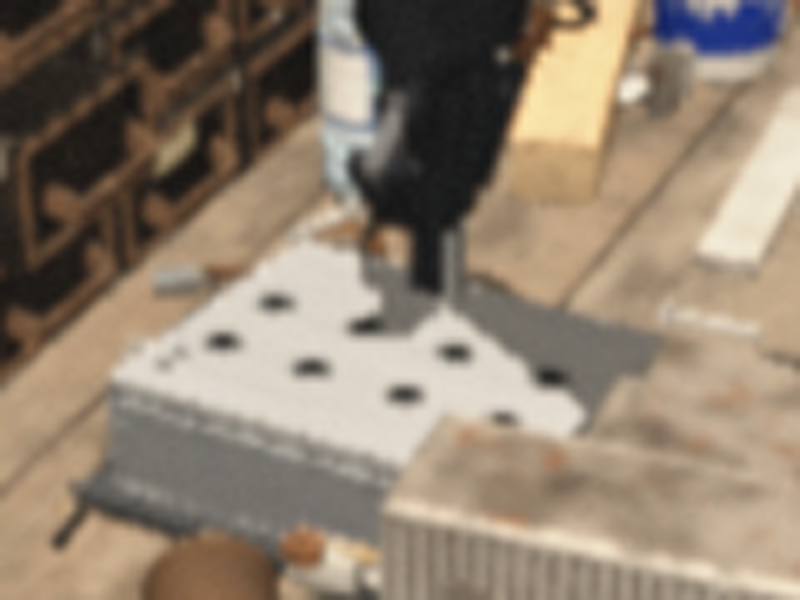

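Emit:
{"method": "apply_moves", "body": {
  "rows": [
    {"dr": [0,0,0],"offset": [0,0,-0.003],"claw": 1}
  ]
}}

```text
time_s: 50.1
position: [537.1, -306.5, 63.7]
orientation: [0.71, 0.02, 0.704, -0.023]
contact_force: [-5.9, 3.8, 18.3]
width: 0.003
```

Emit:
{"method": "apply_moves", "body": {
  "rows": [
    {"dr": [0,0,0],"offset": [0,0,-0.003],"claw": 1}
  ]
}}

```text
time_s: 50.18
position: [537.1, -306.5, 63.4]
orientation: [0.71, 0.02, 0.703, -0.022]
contact_force: [-6.2, 3.8, 21.3]
width: -0.0
```

Emit:
{"method": "apply_moves", "body": {
  "rows": [
    {"dr": [0,0,0],"offset": [0,0,0.005],"claw": 1},
    {"dr": [0,0,0],"offset": [0,0,0.01],"claw": 1},
    {"dr": [0,0,0],"offset": [0,0,0],"claw": 1},
    {"dr": [0,0,0],"offset": [0,0,0],"claw": 1}
  ]
}}

```text
time_s: 50.52
position: [537.5, -306.6, 81.0]
orientation: [0.711, 0.019, 0.703, -0.023]
contact_force: [-0.5, 0.2, 0.7]
width: 0.0
```

```bash
python3 - <<'E'
from h import *
st()
crop('scene',200,110,320,200,'s40')
E
```

```text
t 50.52 p [ 537.5 -306.6   81. ] x [ 0.012 -0.005 -1.   ] y [ 0.059  0.998 -0.005] F [-0.5  0.2  0.7] w 0.0
scale 6.666666666666667
```

View pics/s40.png

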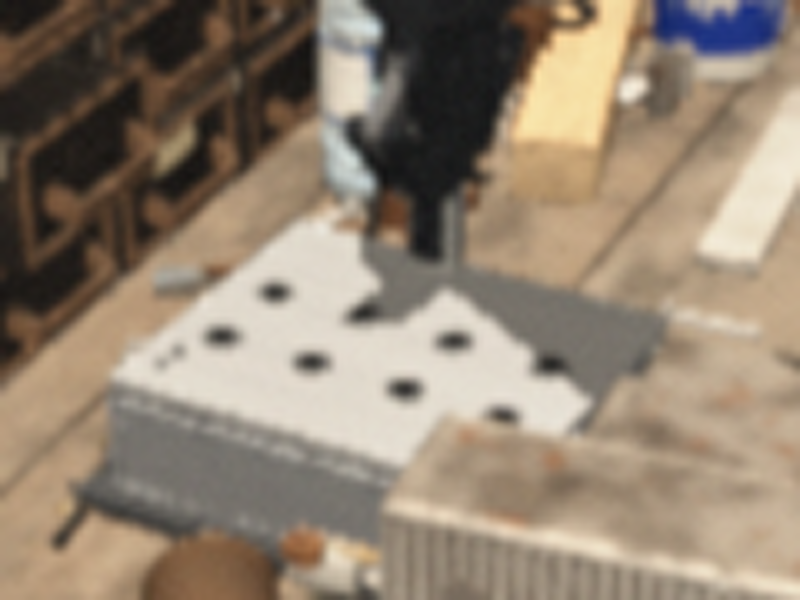

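Emit:
{"method": "apply_moves", "body": {
  "rows": [
    {"dr": [0,0.008,0],"offset": [-0.004,-0.003,-0.008],"claw": 1},
    {"dr": [0,0,0],"offset": [-0.004,-0.002,-0.006],"claw": 1},
    {"dr": [0,0,0],"offset": [0,0,-0.004],"claw": 1},
    {"dr": [0,0,0],"offset": [0,0,-0.003],"claw": 1},
    {"dr": [0,0,0],"offset": [0,0,-0.003],"claw": 1},
    {"dr": [0,0,0],"offset": [0,0,-0.003],"claw": 1}
  ]
}}

```text
time_s: 51.07
position: [533.4, -311.3, 62.6]
orientation: [0.711, 0.02, 0.703, -0.02]
contact_force: [-6.1, 5.1, 21.5]
width: -0.0
```

Emit:
{"method": "apply_moves", "body": {
  "rows": [
    {"dr": [0,0,0],"offset": [0,0,-0.003],"claw": 1},
    {"dr": [0,0,0],"offset": [0,0,-0.003],"claw": 1}
  ]
}}

```text
time_s: 51.23
position: [533.4, -311.3, 62.2]
orientation: [0.711, 0.022, 0.702, -0.019]
contact_force: [-7.0, 5.2, 27.1]
width: -0.0
```

```bash
cat > holes.py <<'E'
from h import *
def holes(im):
    g=cv2.cvtColor(im,cv2.COLOR_BGR2GRAY)
    out={}
    for n,p in {'a24':(232.9,161.4),'a-20':(240.9,154.75),'b24':(246.3,165.3)}.items():
        u,v=int(p[0]),int(p[1]); w=g[v-7:v+6,u-6:u+7].astype(float)
        k=np.clip(95-w,0,None); vv,uu=np.mgrid[v-7:v+6,u-6:u+7]
        out[n]=((k*uu).sum()/k.sum(),(k*vv).sum()/k.sum())
    return {n:(round(a,2),round(b,2)) for n,(a,b) in out.items()}
E
python3 - <<'E'
from holes import *
st()
print(holes(cv2.imread('pics/scene0.png')))
a=grab('scene','s41');print(holes(a)); crop('scene',200,110,320,200,'s42',a)
E
```

```text
t 51.23 p [ 533.4 -311.3   62.2] x [ 0.013  0.003 -1.   ] y [0.057 0.998 0.004] F [-7.   5.2 27.1] w -0.0
{'a24': (np.float64(232.78), np.float64(160.0)), 'a-20': (np.float64(240.72), np.float64(153.28)), 'b24': (np.float64(246.24), np.float64(164.0))}
{'a24': (np.float64(232.8), np.float64(161.0)), 'a-20': (np.float64(241.24), np.float64(155.3)), 'b24': (np.float64(246.48), np.float64(165.0))}
scale 6.666666666666667
```

View pics/s42.png

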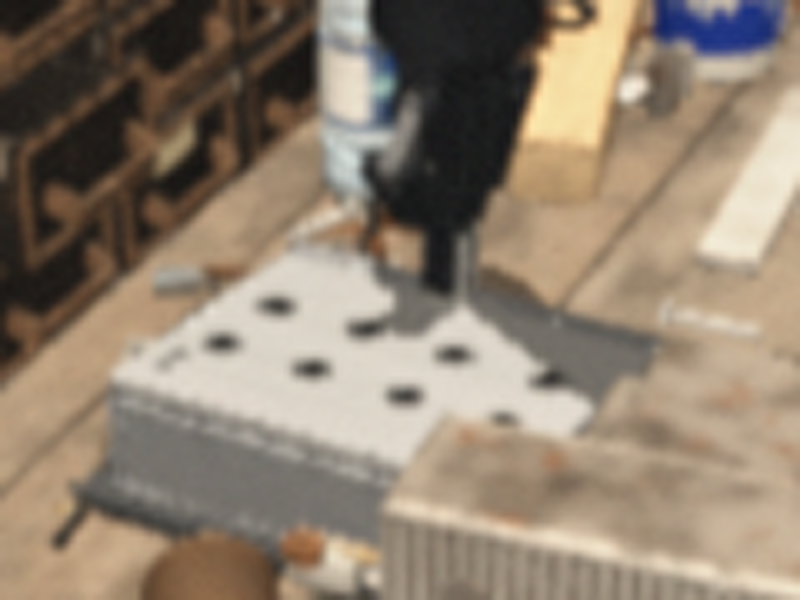

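Emit:
{"method": "apply_moves", "body": {
  "rows": [
    {"dr": [0,0,0],"offset": [0,0,0.004],"claw": 1},
    {"dr": [0,0,0],"offset": [0,0,0.015],"claw": 1},
    {"dr": [0,0,0],"offset": [0,0,0.03],"claw": 1},
    {"dr": [0,0,0],"offset": [0,0,0.03],"claw": 1},
    {"dr": [0,0,0],"offset": [0,0,0.03],"claw": 1},
    {"dr": [0,0,0],"offset": [0,0,0.03],"claw": 1},
    {"dr": [0,0,0],"offset": [0,0,0.03],"claw": 1},
    {"dr": [0,0,0],"offset": [0,0,0.02],"claw": 1},
    {"dr": [0,0,0],"offset": [0,0,0],"claw": 1},
    {"dr": [0,0,0],"offset": [0,0,0],"claw": 1},
    {"dr": [0,0,0],"offset": [0,0,0],"claw": 1},
    {"dr": [0,0,0],"offset": [0,0,0],"claw": 1}
  ]
}}

```text
time_s: 52.28
position: [522.1, -311.6, 244.1]
orientation: [0.703, 0.026, 0.711, -0.019]
contact_force: [0.9, -0.5, -0.4]
width: -0.003
```

```bash
python3 - <<'E'
from holes import *
st()
a=grab('scene','s43');print(holes(a)); crop('scene',200,110,320,200,'s44',a)
E
```

```text
t 52.28 p [ 522.1 -311.6  244.1] x [-0.011  0.01  -1.   ] y [0.062 0.998 0.009] F [ 0.9 -0.5 -0.4] w -0.003
{'a24': (np.float64(232.79), np.float64(160.0)), 'a-20': (np.float64(240.69), np.float64(153.31)), 'b24': (np.float64(246.18), np.float64(164.0))}
scale 6.666666666666667
```

View pics/s44.png

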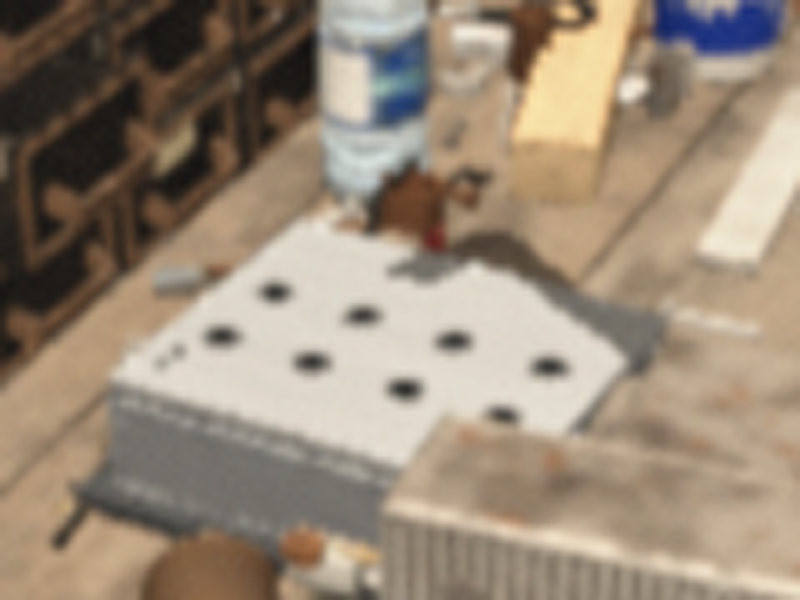

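Emit:
{"method": "apply_moves", "body": {
  "rows": [
    {"dr": [0,0,0],"offset": [0,0.02,0.035],"claw": 1},
    {"dr": [0,0,0],"offset": [0,0.035,0.02],"claw": 1},
    {"dr": [0,0,0],"offset": [0,0.038,0],"claw": 1},
    {"dr": [0,0,0],"offset": [0,0.038,0],"claw": 1},
    {"dr": [0,0,0],"offset": [0,0.038,0],"claw": 1},
    {"dr": [0,0,0],"offset": [0,0.038,0],"claw": 1},
    {"dr": [0,0,0],"offset": [0,0.038,0],"claw": 1},
    {"dr": [0,0,0],"offset": [0,0.038,0],"claw": 1},
    {"dr": [0,0,0],"offset": [0,0,0],"claw": 1},
    {"dr": [0,0,0],"offset": [0,0,0],"claw": 1},
    {"dr": [0,0,0],"offset": [0,0,0],"claw": 1},
    {"dr": [0,0,0],"offset": [0,0,0],"claw": 1}
  ]
}}

```text
time_s: 53.33
position: [510.0, -15.7, 283.1]
orientation: [0.692, 0.026, 0.721, -0.02]
contact_force: [-0.6, -0.5, -0.0]
width: -0.001
```

```bash
python3 - <<'E'
from holes import *
s,_=st();print(abs(s['dq']).max())
a=grab('scene','s45');print(holes(a))
grab('top','t34')
E
```

```text
t 53.33 p [510.  -15.7 283.1] x [-0.041  0.01  -0.999] y [0.066 0.998 0.007] F [-0.6 -0.5 -0. ] w -0.001
0.011377179589793947
{'a24': (np.float64(232.74), np.float64(160.0)), 'a-20': (np.float64(240.71), np.float64(153.28)), 'b24': (np.float64(246.16), np.float64(164.0))}
```

View pics/t34.png

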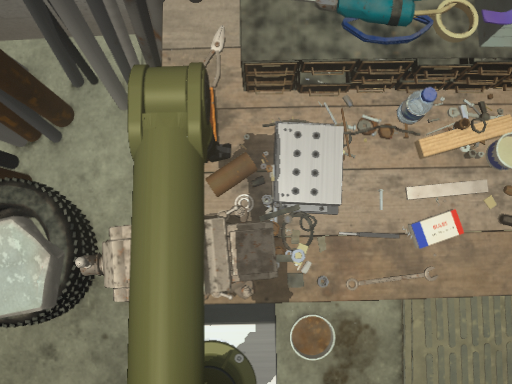

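View pics/s45.png

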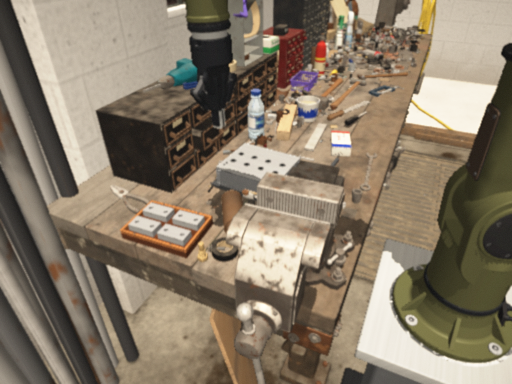

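```bash
python3 - <<'E'
from h import *
a=cv2.imread('pics/t34.png');crop('top',320,200,440,290,'t35',a)
s=cv2.imread('pics/s45.png');crop('scene',110,190,230,280,'s46',s)
E
```

```text
scale 6.666666666666667
scale 6.666666666666667
```

View pics/t35.png

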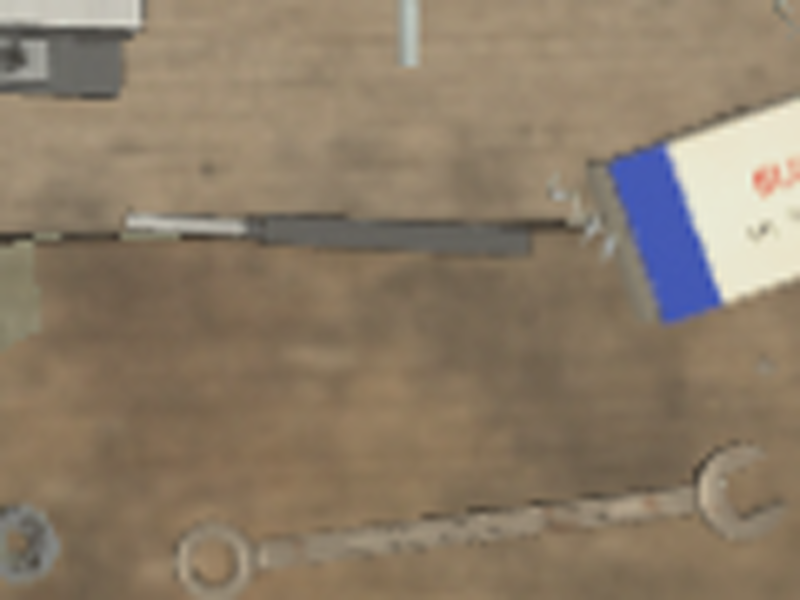

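View pics/s46.png

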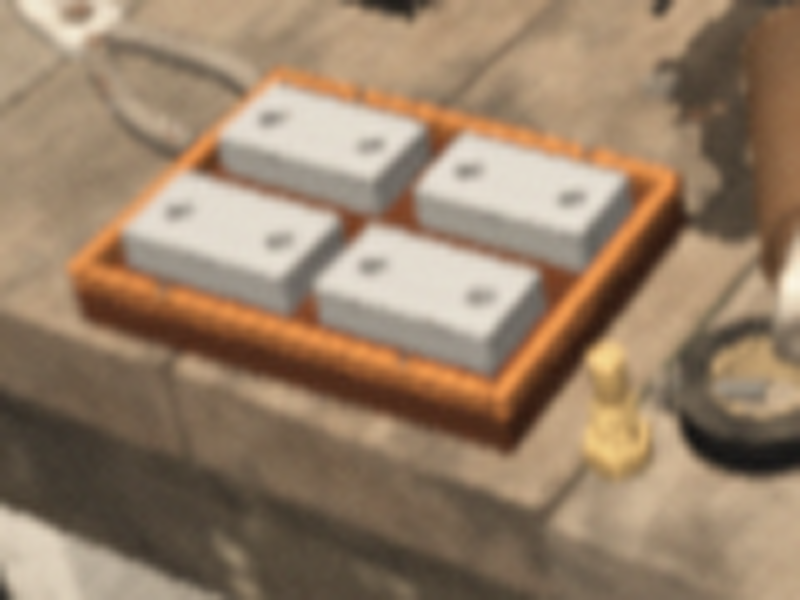

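```bash
python3 - <<'E'
from h import *
H=np.array([[272,118],[371,146],[178,211],[280,241],[469,171],[573,198],[372,265],[482,296]])/6.667+[110,190]
w=onz('scene',H,36);c=(w[0::2]+w[1::2])/2
th=.065;R=np.array([[np.cos(th),np.sin(th)],[-np.sin(th),np.cos(th)]])
# tray centre from scene lip corners too
L=np.array([[75,272],[280,72],[683,178],[505,412]])/6.667+[110,190]
t=onz('scene',L,28);print(t.round(1),t.mean(0))
print(((c[:,:2]-[642.4,43.7])@R.T).round(1)); print(np.linalg.norm(w[0::2]-w[1::2],axis=1))
E
```

```text
[[724.8 114.   28. ]
 [734.6 -13.3  28. ]
 [554.4 -23.4  28. ]
 [544.6 107.5  28. ]] [639.58335671  46.20014081  28.        ]
[[ 43.7 -27.8]
 [ 43.4  30.9]
 [-43.2 -27.9]
 [-39.4  30.3]]
[45.11797633 44.63006747 43.80417889 44.87128587]
```

All within limits; handing in.

```bash
python3 - <<'E'
from workcell import env
print(env.hand_in())
E
```

```text
the job is handed in; nothing more can be done
None
```

The job is done and handed in at about 53 s of the 210 s allowed; the hand-in reports no verdict.

**What I did**
- I took up the drift and pushed the catch back through the release hole until the leaf sprang open, then laid the drift on the bench.
- I rocked all four plates up one at a time, gripped them and laid them flat on the parts board in two rows of two.
- I then pushed the leaf over and pressed it shut.

**Last checks**
- **Plates:** all four lie flat in the pictures. Their centres in the board's frame are about (44, -28), (43, 31), (-43, -28) and (-39, 30) mm, inside the ±65 and ±45 mm limits.
- **Leaf:** the bush holes are within 0.1 px of where they were in the first picture. They were still there 2 s after I let go, so I take the leaf as shut and latched. The catch itself could not be seen.
- **Drift:** it lies on the bench top, clear of everything.
- **Bystanders:** I did not measure how far the bearing, tape and fitting are from their starting places. I saw no sign of a shove in the pictures.
- **Robot:** it is clear of everything.

**Checks that disagreed**
- **Shutting the leaf:** I saw no clear snap in the force, and pressed twice, up to 27 N. The leaf gave a few millimetres past shut and came back.
- **Setting down the third plate:** the measured force reached about 41 N (upward part) for a moment while the plate touched the board.

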